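# Book in a specimen and count the colonies on its culture slides

### The arm

A 6-joint arm with a two-finger parallel gripper is mounted at the origin on the work surface. World frame = base frame: x ahead of the robot, y to its left, z up, the work surface at z = 0. Lengths are in m, angles in rad, forces in N, time in s.
With the tool pointing down it reaches from about 0.425 to 1.125 m from the base axis. Payload 14.9 kg.
Tool frame: the origin (TCP) lies at the centre of the arm's flange, where the gripper is bolted on; the fingertips stand 191 mm ahead of it and the grasp point (between the pads) lies tcp_to_grasp ahead of it (tcp_to_grasp is the distance from the TCP to the grasp point, in m); x points along the fingers, z is the direction in which the jaws open and shut, and the axes are right-handed (so a half turn about x gives the same grasp; the last joint's range is limited). The gripper opens to 91 mm and grips with 3 to 60 N. Pads are 32 mm wide; open, the fingers measure 118 mm over their backs; the gripper's body (76 mm by 178 mm) begins 60 mm behind the grasp point.
Start: joints at [-1.16, 0.379, 1.734, -0, 1.028, -0.033], TCP at [0.301, -0.632, 0.405] pointing down, gripper open.
Joint ranges: [-2.77, 2.77], [-0.74, 2.19], [0, 2.66], [-1.06, 4.2], [0.31, 2.87], [-3.08, 3.08]. Speed limits (rad/s): [1.89, 1.89, 2.39, 3.14, 3.14, 3.14].

### API

Orientations are given as a rotation vector (axis times angle).
In Python, from station import * gives the robot as it stands. The module is installed in compiled form; this text tells all that it offers.
- The arm moves only by the tool servo_tool, never from a script. Its argument "commands" is a list of rows, each an object of numbers: "ax", "ay", "az": the turn, a rotation vector about the tool's x, y, z in units of 8 degrees (1.0 is 8 degrees); "x", "y", "z": the shift along the tool's x, y, z in units of 40 mm (1.0 is 40 mm); "hand": the closure, from 0 (fully open) to 1 (shut). In form: [{"ax": .., "ay": .., "az": .., "x": .., "y": .., "z": .., "hand": ..}, ...]. A call has 1 to 12 rows; each row is the pose to reach, as a shift and turn from the pose measured when the call began, along the tool's axes at that moment; what a row does not reach only later rows make up. A row lasts 1/8 s, in which the tool goes at most 62.5 mm and 10.7 degrees, less where a joint would pass 70% of its speed; a pose out of reach is approached as far as the arm can. A call with a gripper value outside its range is refused whole. The fingers move at their own pace and stop on an object; "squeeze" is the grip in N (left out, the last holds). Time passes only in rows, so rows that repeat a pose let the fingers close. It gives the time, the measured TCP pose, the force and the opening at its end, in the units of the state.
- state(): the state, without advancing time (a new reading comes with each control period).
- get_image(name): name is "side" or "top" or "wrist"; returns (picture, depth): 420x560x3 uint8, blue, green, red; 420x560 float32, m along the optical axis (not along the pixel's ray), 0 where there is no reading.
- get_calibration(name): a dict with "fx", "fy", "cx", "cy" (pixels), "rvec" (rotation vector, rad) and "tvec" (3), from world to camera coordinates, as OpenCV has them; the wrist camera has in their place "tool_from_camera" (4x4, takes a point from camera to tool coordinates, whose origin is the TCP and whose axes are the tool frame's). Camera axes: x right, y down, z forward; pixel columns grow to the right and rows downward; lengths in m; the calibration is good to about 2 mm. The wrist camera is an equidistant fisheye: a pixel r from the principal point sees the ray r / f radians off the axis. A picture is of the moment at which its call begins: read the wrist's pose just before it. get_calibration takes no time and is no camera call.
- sign_off(): hands the job in, once; it reports no verdict.
The state is a dict: "time": time; "joints": joint angles; "joint_vel": joint speeds; "joint_torque": joint torques, N m; "position": TCP position; "tcp_rot": TCP orientation; "contact_force": force on the tool from outside, world axes, zero at the start; "torque": the same for the moment, N m; "grip_width": opening from 0.0 (shut) to 1.0 (fully open).
Only numpy, scipy, OpenCV 4.12 (cv2) and the standard library are available. Lean on these libraries where they do the work, as an engineer would, in place of code of your own. Each camera call takes 0.05 s, during which the arm holds its last target.

### The job

Book the specimen in by standing its pot squarely in front of the barcode reader with the label turned to the window; then lift every culture slide there is up out of the slotted rack and lean it on the colony counter's sloping stage, foot on the ledge, colonies facing up, each in the bay that matches its slot (left slot to left bay as seen from the robot, and so on). Once all are up, take the counting pen and press its sprung tip briefly in on every colony, slide by slide from the left and from the handle downwards on each slide, then hang the pen back in its bracket. Leave the slides on the stage and the pot facing the reader, put the pot right again if it gets knocked, and do not shift the tube rack, wash bottle or carton.

Things in the scene. Friction and masses are not known exactly. Their poses are not given: they have to be found in the camera images.
- reader: bench barcode reader, fixed: grey block 46 x 66 mm on a black foot 70 x 80 mm, 88 mm high. Origin at the centre of its underside; its dark window is on its own -x face. It reads a label that faces the window within 15 degrees, 20 to 90 mm in front of it, the pot's axis within 20 mm of the window's centre line (the reader's x-z plane)
- window (a point): centre of the reader's window face, 24.5 mm to -x of the reader's axis, 50 mm above the bench
- pot: specimen pot, loose, about 120 g: cream body 56 mm in diameter, 46 mm high, under a white cap 60 mm in diameter, 14 mm high (60 mm in all). Origin at the centre of its underside, z up. The white barcode label is on its own +x side (28 mm from the axis, 24 mm up); a black rib on the cap runs from the axis towards the label
- rack: white slotted slide rack, fixed: 66 x 150 mm, walls 60 mm high, floor 8 mm thick. Origin at the centre of its underside. Three upright slots in a row along its own y axis at y = +48 (left, seen from the robot), 0 and -48 mm; each takes a slide on edge and is 7 mm wide. Not every slot is filled
- counter: colony counter, fixed: white base 170 x 205 x 22 mm; on it a lit stage sloping at 50 degrees to the bench, facing its own -x (the robot) and up, 184 mm wide, 78 mm up the slope from a ledge 10 mm high at its foot (35 mm to -x of the origin, 45 mm up). Ribs 6 mm high part three bays 52 mm wide at y = +56 (left), 0, -56 mm. Behind its upper edge is free room for a finger. z up
- pen: counting pen, loose, 50 g, hanging upright by its grey collar in the bracket: collar 26 mm in diameter, 6 mm thick; above it a white barrel 14 mm in diameter, 64 mm long (to grip); below it a barrel 11 mm in diameter and the steel tip, which ends 75 mm below the origin. Origin on the axis at the collar's underside, z up
- tip (a point): rounded end (radius 2.5 mm) of the pen's sprung tip, 75 mm below the pen's origin while not pressed
- pen_tip (a joint): how far the sprung tip is pushed into the pen, m: 0 free, 0.006 fully in; about 0.5 N to start and 2 N fully in. A count registers once it is pressed in by 2 mm or more for a moment (0.1 s)
- bracket (a point): centre of the pen's hole (20 mm through hole in a 44 x 44 mm grey plate 12 mm thick, at the counter's right-hand side, its post beyond the hole), at the plate's top face, 100 mm above the bench, where the pen's origin lies when it hangs there
- slide1: left culture slide, 35 g, absent in some runs: plate 5 mm thick, 40 wide, 88 high, on top a handle 9 mm thick, 36 wide, 30 high (115 mm in all). Starts upright in the rack's left slot (rack y = 48 mm), foot on its floor. Origin: centre of the foot edge; z to the handle, y along the width, x square to the plate; amber agar face with cream colonies on +x (to the rack's -y at the start)
- colony1a (a point): top colony (from the handle down) of the left slide, which has 2: cream spot 8 mm in diameter on the agar face, at y = -7, z = 62 mm of the slide, 3.5 mm from its mid-plane
- colony1b (a point): second colony (from the handle down) of the left slide, which has 2: cream spot 8 mm in diameter on the agar face, at y = 8, z = 34 mm of the slide, 3.5 mm from its mid-plane
- bay1 (a point): left bay of the stage: where the origin (foot edge centre) of the left slide lies when its foot stands on the ledge and its plate lies flat on the sloping face, handle up the slope
- slide2: middle culture slide, 35 g, absent in some runs: plate 5 mm thick, 40 wide, 88 high, on top a handle 9 mm thick, 36 wide, 30 high (115 mm in all). Starts upright in the rack's middle slot (rack y = 0 mm), foot on its floor. Origin: centre of the foot edge; z to the handle, y along the width, x square to the plate; amber agar face with cream colonies on +x (to the rack's -y at the start)
- colony2a (a point): top colony (from the handle down) of the middle slide, which has 1: cream spot 8 mm in diameter on the agar face, at y = 4, z = 47 mm of the slide, 3.5 mm from its mid-plane
- bay2 (a point): middle bay of the stage: where the origin (foot edge centre) of the middle slide lies when its foot stands on the ledge and its plate lies flat on the sloping face, handle up the slope
- slide3: right culture slide, 35 g, absent in some runs: plate 5 mm thick, 40 wide, 88 high, on top a handle 9 mm thick, 36 wide, 30 high (115 mm in all). Starts upright in the rack's right slot (rack y = -48 mm), foot on its floor. Origin: centre of the foot edge; z to the handle, y along the width, x square to the plate; amber agar face with cream colonies on +x (to the rack's -y at the start)
- colony3a (a point): top colony (from the handle down) of the right slide, which has 3: cream spot 8 mm in diameter on the agar face, at y = 7, z = 67 mm of the slide, 3.5 mm from its mid-plane
- colony3b (a point): second colony (from the handle down) of the right slide, which has 3: cream spot 8 mm in diameter on the agar face, at y = -8, z = 48 mm of the slide, 3.5 mm from its mid-plane
- colony3c (a point): third colony (from the handle down) of the right slide, which has 3: cream spot 8 mm in diameter on the agar face, at y = 4, z = 27 mm of the slide, 3.5 mm from its mid-plane
- bay3 (a point): right bay of the stage: where the origin (foot edge centre) of the right slide lies when its foot stands on the ledge and its plate lies flat on the sloping face, handle up the slope
- tube_rack: bystander: white rack of capped blood tubes, 115 x 75 x 96 mm; leave it alone
- wash_bottle: bystander: white wash bottle, 60 mm in diameter, 150 mm high; leave it alone
- kit_box: bystander: white carton, 70 x 110 x 46 mm; leave it alone
Mind the look-alikes: they are no part of the job. There is more than one size of the pot; the one meant has the size given above. Leave any blue look-alike of the slide2 alone.

How it is judged:
By the outcome, as a careful person would: the job done as asked, in the order asked, and still so for the second after the job is handed in, with the robot touching nothing.
Of slide1, slide2, slide3 only 2 to 3 are there at a start; the rules pass over those that are not, and their reading is None.
At some moment in a run one of pot may be knocked a few centimetres aside while the robot is not near it.
It also fails if it takes over 210 s, if anything falls off the work surface, if the arm or the gripper's body presses on something with over 40 N, if the wrist force passes 120 N, or if a joint passes its speed limit or range.

## Working session

There is one attempt and no reset: what is moved stays moved. The work goes in short steps, Python scripts to look and compute and a tool call to move; the robot and the scene stay as the last step left them, time stands still between calls to the robot, and variables do not carry over. Pictures are saved under pics/ and viewed, and the job is handed in when it is done.

Besides the shell and the picture viewer there is one more tool, called after "Call:" in YAML: its name, and indented under it one key for each argument. servo_tool: Moves the arm, as the interface text tells. Its arguments: {"type":"object","properties":{"commands":{"type":"array","items":{"type":"object","properties":{"ax":{"type":"number"},"ay":{"type":"number"},"az":{"type":"number"},"x":{"type":"number"},"y":{"type":"number"},"z":{"type":"number"},"hand":{"type":"number"}}}},"squeeze":{"type":"number"}},"required":["commands"]}

```bash
ls; mkdir -p pics
python3 - <<'E'
from station import *
import cv2
s=state()
for k in s: print(k,s[k])
for n in ["side","top","wrist"]:
    p,d=get_image(n); cv2.imwrite(f"pics/{n}0.png",p)
    c=get_calibration(n)
    print(n,c)
E
```

```text
pics
time 0.0
joints [-1.16026314e+00  3.79423135e-01  1.73480359e+00 -1.00613207e-05
  1.02851544e+00 -3.32960824e-02]
joint_vel [-2.06083281e-03  1.70426956e-03  4.82070223e-05  1.92529434e-03
  6.50285175e-04  7.32419925e-04]
joint_torque [-5.61314053e-03 -7.63727474e+01 -4.34371018e+01  6.48181932e-02
  4.23112640e-02 -9.65698177e-05]
position [ 0.30049806 -0.63199921  0.40406665]
tcp_rot [ 0.87701334  1.38805256 -0.87596496]
contact_force [ 0.00343762 -0.16462962 -0.51252803]
torque [ 0.03436127 -0.01581337 -0.02064863]
grip_width 1.0009331500497698
side {'fx': 401.9558608844272, 'fy': 401.9558608844272, 'cx': 284.06705012577936, 'cy': 206.36307898754083, 'rvec': array([ 0.64899422, -2.73446441,  1.01005032]), 'tvec': array([0.48724825, 0.24709324, 0.92235459])}
top {'fx': 390.7347565313183, 'fy': 390.7347565313183, 'cx': 278.79127489215335, 'cy': 209.69435714802185, 'rvec': array([ 2.14355747, -2.19071099,  0.11299016]), 'tvec': array([-0.02424364,  0.55213147,  0.99413915])}
wrist {'fx': 325.19226210127806, 'fy': 325.19226210127806, 'cx': 277.2723304061933, 'cy': 211.44474920522407, 'tool_from_camera': array([[ 8.39517059e-04, -2.36292904e-01,  9.71681511e-01,
         2.07471410e-02],
       [-1.12117294e-03, -9.71681465e-01, -2.36291924e-01,
         6.65836841e-02],
       [ 9.99999019e-01, -8.91051913e-04, -1.08066837e-03,
        -5.84405612e-04],
       [ 0.00000000e+00,  0.00000000e+00,  0.00000000e+00,
         1.00000000e+00]])}
```

View pics/top0.png

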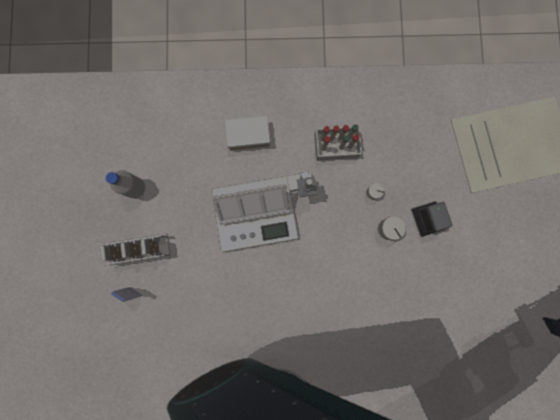

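View pics/side0.png

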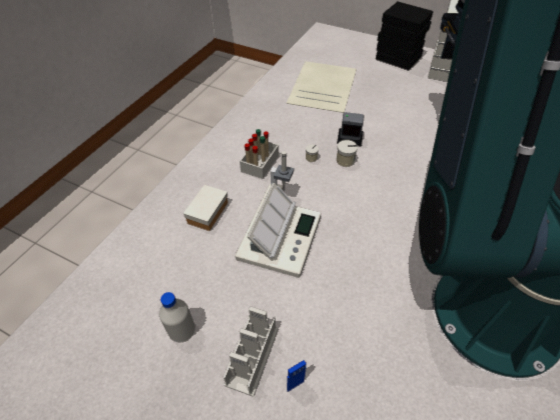

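View pics/wrist0.png

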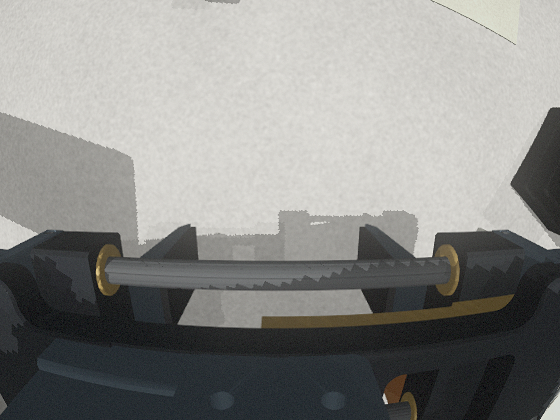

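Run:
```python
import station
print([n for n in dir(station) if not n.startswith('_')])
print(getattr(station,'tcp_to_grasp',None))
```

```text
['PlanningError', 'get_calibration', 'get_image', 'sign_off', 'state', 'tcp_to_grasp']
0.172
```

```bash
cat > h.py <<'E'
from station import *
import cv2, numpy as np
from scipy.spatial.transform import Rotation as R
def K(c): return np.array([[c['fx'],0,c['cx']],[0,c['fy'],c['cy']],[0,0,1.]])
def proj(name,P):
    c=get_calibration(name)
    q,_=cv2.projectPoints(np.atleast_2d(np.array(P,float)),c['rvec'],c['tvec'],K(c),None); return q[:,0]
def ray(name,uv,st=None):
    c=get_calibration(name); uv=np.asarray(uv,float)
    if name!='wrist':
        Rm=cv2.Rodrigues(c['rvec'])[0]; d=np.array([(uv[0]-c['cx'])/c['fx'],(uv[1]-c['cy'])/c['fy'],1])
        return -Rm.T@c['tvec'], Rm.T@d
    st=st or state(); T=c['tool_from_camera']; p=np.array([(uv[0]-c['cx']),(uv[1]-c['cy'])]); r=np.hypot(*p); th=r/c['fx']
    d=np.array([*(np.sin(th)*p/max(r,1e-9)),np.cos(th)])
    Rt=R.from_rotvec(st['tcp_rot']).as_matrix()
    return Rt@T[:3,3]+st['position'], Rt@T[:3,:3]@d
def plane(name,uv,z,st=None):
    o,d=ray(name,uv,st); return o+d*(z-o[2])/d[2]
def wproj(P,st=None):
    st=st or state(); c=get_calibration('wrist'); T=c['tool_from_camera']; Rt=R.from_rotvec(st['tcp_rot']).as_matrix()
    out=[]
    for p in np.atleast_2d(np.array(P,float)):
        q=T[:3,:3].T@(Rt.T@(p-st['position'])-T[:3,3]); th=np.arctan2(np.hypot(q[0],q[1]),q[2]); ph=np.arctan2(q[1],q[0])
        out.append([c['cx']+c['fx']*th*np.cos(ph),c['cy']+c['fx']*th*np.sin(ph)])
    return np.array(out)
def depthpt(name,u,v,d):
    o,r=ray(name,(u,v)); return o+r*d[int(v),int(u)]
def tri(rs):
    A=0;b=0
    for o,d in rs:
        d=d/np.linalg.norm(d); M=np.eye(3)-np.outer(d,d); A=A+M; b=b+M@o
    return np.linalg.solve(A,b)
def crop(name,x0,y0,x1,y1,k,out,img=None):
    p=get_image(name)[0] if img is None else img
    cv2.imwrite(out,cv2.resize(p[y0:y1,x0:x1],None,fx=k,fy=k,interpolation=cv2.INTER_CUBIC))
def cmd(P=None,Rm=None,st=None):
    """units of servo_tool to reach TCP pos P, rot Rm from current"""
    st=st or state(); R0=R.from_rotvec(st['tcp_rot']).as_matrix()
    o=np.zeros(6)
    if P is not None: o[:3]=R0.T@(np.array(P)-st['position'])/0.04
    if Rm is not None: o[3:]=np.degrees(R.from_matrix(R0.T@Rm).as_rotvec())/8
    return np.round(o,3)
E
python3 - <<'E'
from h import *
a=cv2.imread('pics/top0.png'); b=cv2.imread('pics/side0.png')
crop('top',90,220,190,310,7,'pics/t1.png',a)
crop('side',210,300,320,400,6,'pics/s1.png',b)
crop('top',200,160,330,260,6,'pics/t2.png',a)
crop('top',340,170,470,250,6,'pics/t3.png',a)
print(plane('top',(135,248),.06),plane('top',(250,220),.02),plane('top',(393,228),.06),plane('top',(310,182),.1))
E
```

```text
[0.45929099 0.32728523 0.06      ] [0.52677824 0.04016549 0.02      ] [ 0.4954465  -0.32349475  0.06      ] [ 0.61062887 -0.11424294  0.1       ]
```

View pics/t1.png

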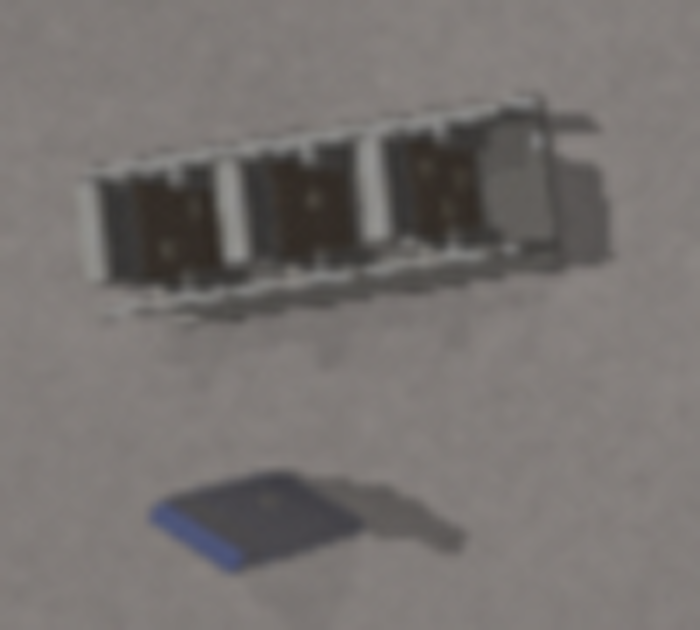

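View pics/s1.png

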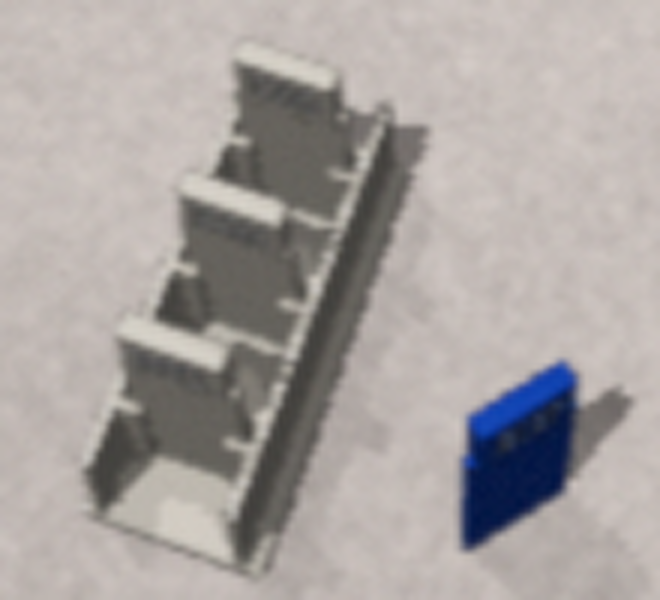

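View pics/t2.png

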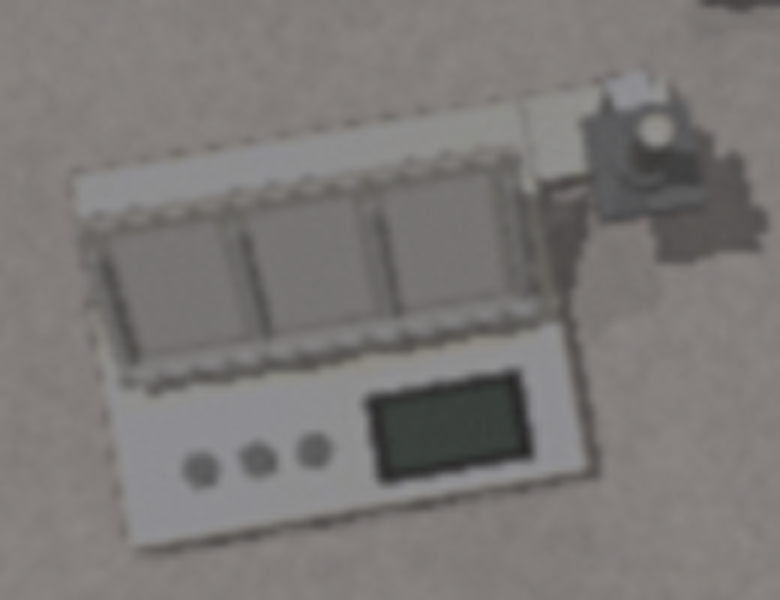

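View pics/t3.png

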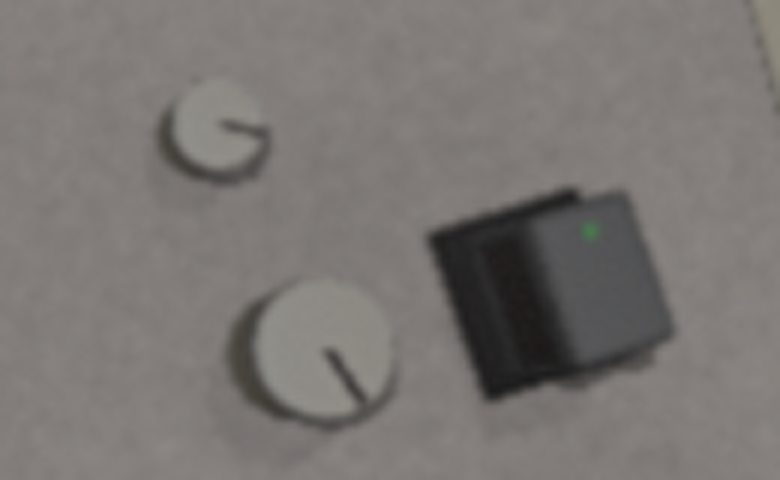

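Run:
```python
from h import *
s=state();print(np.round(R.from_rotvec(s['tcp_rot']).as_matrix(),3))
# pot, reader from top
f=lambda x,y,z:plane('top',(340+x/6,170+y/6),z)
print('pot',f(327,350,.06),'rib',f(362,402,.06))
for q in [(430,235),(490,400),(578,190)]: print(f(*q,.008))
# view pose: TCP above near pot
print(cmd([0.40,-0.36,0.40]))
```

```text
[[-0.     0.903  0.429]
 [ 0.001  0.429 -0.903]
 [-1.     0.    -0.001]]
pot [ 0.49452292 -0.32723453  0.06      ] rib [ 0.47238548 -0.34076555  0.06      ]
[ 0.547338  -0.3911136  0.008    ]
[ 0.47351165 -0.41340931  0.008     ]
[ 0.56606015 -0.45822244  0.008     ]
[ 0.111  5.167 -5.075  0.     0.     0.   ]
```

Run:
```python
from h import *
print(cmd([0.44,-0.39,0.36]))
```

```text
[ 1.11   5.748 -3.967  0.     0.     0.   ]
```

Call:
servo_tool:
  commands:
    - {"x": 0.3, "y": 1.5, "z": -1}
    - {"x": 0.6, "y": 3, "z": -2}
    - {"x": 0.9, "y": 4.5, "z": -3}
    - {"x": 1.1, "y": 5.7, "z": -4}
    - {"x": 1.1, "y": 5.7, "z": -4}
    - {"x": 1.1, "y": 5.7, "z": -4}

```text
schema error: expected keys ax, ay, az, x, y, z, hand
```

Run:
```python
from h import *
s=state();print(s['time'],s['position'],s['joints'])
p,d=get_image('wrist');cv2.imwrite('pics/w1.png',p);np.save('pics/w1d.npy',d)
```

```text
0.15 [ 0.30050946 -0.63206163  0.40423841] [-1.16028625e+00  3.79297909e-01  1.73463371e+00  1.55470708e-05
  1.02851897e+00 -3.32984209e-02]
```

View pics/w1.png

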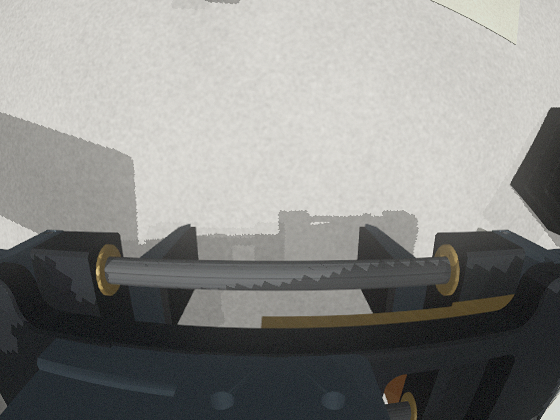

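All keys are required in every row; I'll give them all.

Call:
servo_tool:
  commands:
    - {"ax": 0, "ay": 0, "az": 0, "hand": 0, "x": 0.3, "y": 1.5, "z": -1}
    - {"ax": 0, "ay": 0, "az": 0, "hand": 0, "x": 0.6, "y": 3, "z": -2}
    - {"ax": 0, "ay": 0, "az": 0, "hand": 0, "x": 0.9, "y": 4.5, "z": -3}
    - {"ax": 0, "ay": 0, "az": 0, "hand": 0, "x": 1.1, "y": 5.7, "z": -4}
    - {"ax": 0, "ay": 0, "az": 0, "hand": 0, "x": 1.1, "y": 5.7, "z": -4}
    - {"ax": 0, "ay": 0, "az": 0, "hand": 0, "x": 1.1, "y": 5.7, "z": -4}

```text
time: 0.95
position: [0.4384, -0.3879, 0.3601]
tcp_rot: [0.875, 1.389, -0.874]
contact_force: [-0.2, -0.3, 0.3]
grip_width: 1.003
```

Run:
```python
from h import *
s=state();print(s['time'],s['position'],s['joints'])
p,d=get_image('wrist');cv2.imwrite('pics/w2.png',p);np.save('pics/w2d.npy',d)
```

```text
0.95 [ 0.43839323 -0.38794221  0.36010307] [-7.64278132e-01  2.60418939e-01  1.99115243e+00  4.39078046e-04
  8.91525047e-01  3.59942412e-01]
```

View pics/w2.png

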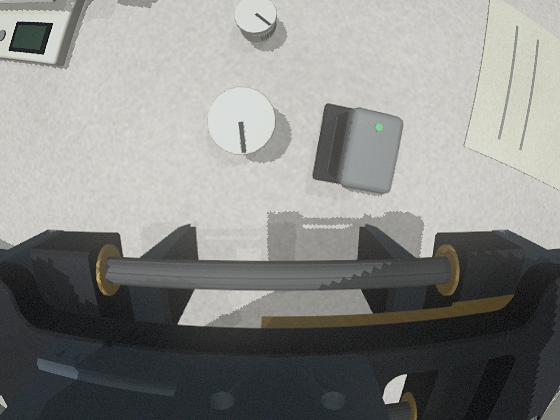

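Run:
```python
from h import *
p=cv2.imread('pics/w2.png'); d=np.load('pics/w2d.npy'); s=state()
g=p[60:170,190:290].min(2); 
m=(p.min(2)>222).astype(np.uint8); 
roi=np.zeros_like(m); roi[80:160,195:290]=m[80:160,195:290]
cs,_=cv2.findContours(roi,cv2.RETR_EXTERNAL,cv2.CHAIN_APPROX_NONE); c=max(cs,key=cv2.contourArea)
print(cv2.fitEllipse(c), cv2.minEnclosingCircle(c))
e=cv2.fitEllipse(c)
P=plane('wrist',e[0],.06,s); print('pot',P)
pts=np.array([plane('wrist',q[0],.06,s)[:2] for q in cv2.convexHull(c)]); (cx,cy),r=cv2.minEnclosingCircle(pts.astype(np.float32)); print('circle',cx,cy,r)
dk=np.zeros_like(m); dk[80:160,195:290]=(p[80:160,195:290].max(2)<90)
ys,xs=np.nonzero(cv2.bitwise_and(dk, cv2.drawContours(np.zeros_like(m),[cv2.convexHull(c)],-1,1,-1))); print(len(xs))
q=np.array([plane('wrist',(x,y),.06,s)[:2] for x,y in zip(xs,ys)]); 
dv=q.mean(0)-[cx,cy]; print('rib',dv,np.degrees(np.arctan2(dv[1],dv[0])), q.mean(0))
vx=cv2.fitLine(q.astype(np.float32),cv2.DIST_L2,0,.01,.01).ravel(); print(np.degrees(np.arctan2(vx[1],vx[0])))
crop('wrist',300,90,420,205,6,'pics/w2c.png',p)
```

```text
Traceback (most recent call last):
cv2.error: OpenCV(4.12.0) /io/opencv/modules/imgproc/src/shapedescr.cpp:361: error: (-201:Incorrect size of input array) There should be at least 5 points to fit the ellipse in function 'fitEllipseNoDirect'
```

```bash
cat >> h.py <<'E'
def cloud(name,d,st=None):
    c=get_calibration(name); H,W=d.shape; u,v=np.meshgrid(np.arange(W),np.arange(H))
    if name=='wrist':
        st=st or state(); px=u-c['cx'];py=v-c['cy'];r=np.hypot(px,py)+1e-9;th=r/c['fx']
        D=np.stack([np.tan(th)*px/r,np.tan(th)*py/r,np.ones_like(r)],-1)*d[...,None]
        T=c['tool_from_camera']; Rt=R.from_rotvec(st['tcp_rot']).as_matrix()
        W_=(D@T[:3,:3].T+T[:3,3])@Rt.T+st['position']
    else:
        D=np.stack([(u-c['cx'])/c['fx'],(v-c['cy'])/c['fy'],np.ones(u.shape)],-1)*d[...,None]
        W_=(D-c['tvec'])@cv2.Rodrigues(c['rvec'])[0]
    W_[d<=0]=np.nan
    return W_
E
python3 - <<'E'
from h import *
p=cv2.imread('pics/w2.png'); d=np.load('pics/w2d.npy'); s=state()
C=cloud('wrist',d,s); print(C[120,225],C[150,370],C[60,180],p[120,225],p[60,180])
m=np.zeros(d.shape,np.uint8); b=(slice(75,165),slice(195,290))
m[b]=(abs(C[b][...,2]-.06)<.006)
cs,_=cv2.findContours(m,cv2.RETR_EXTERNAL,cv2.CHAIN_APPROX_NONE); c=max(cs,key=cv2.contourArea)
pts=np.array([plane('wrist',q[0],.06,s)[:2] for q in c],np.float32)
e=cv2.fitEllipse(pts);print('cap',e)
mm=cv2.erode(cv2.drawContours(np.zeros_like(m),[c],-1,1,-1),np.ones((5,5)))
ys,xs=np.nonzero((p.max(2)<110)&(mm>0)); print(len(xs))
q=np.array([plane('wrist',(x,y),.06,s)[:2] for x,y in zip(xs,ys)]); dv=q.mean(0)-e[0]
vx=cv2.fitLine(q.astype(np.float32),cv2.DIST_L2,0,.01,.01).ravel(); print(np.degrees(np.arctan2(dv[1],dv[0])),np.degrees(np.arctan2(vx[1],vx[0])))
m=np.zeros(d.shape,np.uint8); b=(slice(90,205),slice(300,420))
m[b]=(abs(C[b][...,2]-.088)<.006)
cs,_=cv2.findContours(m,cv2.RETR_EXTERNAL,cv2.CHAIN_APPROX_NONE); c=max(cs,key=cv2.contourArea)
pts=np.array([plane('wrist',q[0],.088,s)[:2] for q in c],np.float32)
print('reader top',cv2.minAreaRect(pts*1000))
crop('wrist',300,90,420,205,6,'pics/w2c.png',p)
E
```

```text
[ 0.48982119 -0.31369431  0.06037304] [ 0.51918524 -0.43072835  0.08737658] [ 5.28422069e-01 -2.30028568e-01  3.14764410e-04] [220 221 217] [192 197 199]
cap ((0.4952400028705597, -0.32611122727394104), (0.05816097557544708, 0.05844603851437569), 151.51231384277344)
108
-150.99724224978166 31.523172
reader top ((519.11181640625, -432.0164489746094), (64.72825622558594, 45.31529235839844), 15.933046340942383)
```

View pics/w2c.png

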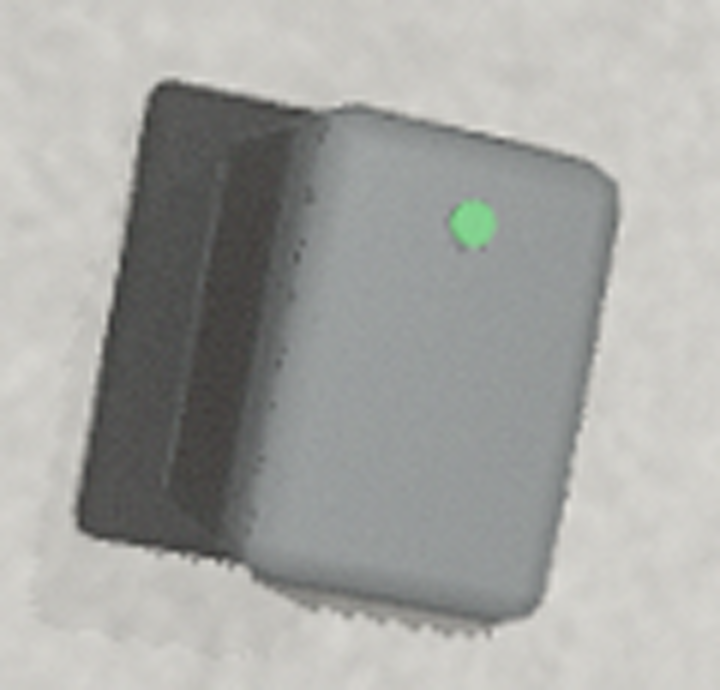

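```bash
cat >> h.py <<'E'
def down(h,tilt=0):
    """tool down, jaw heading h deg; """
    h=np.radians(h); x=np.array([0,0,-1.]); z=np.array([np.cos(h),np.sin(h),0]); return np.stack([x,np.cross(z,x),z],1)
E
python3 - <<'E'
from h import *
print(cmd([.4952,-.3261,.28],down(-89))); print(cmd([.4952,-.3261,.217],down(-89)))
E
```

```text
[ 2.011e+00  1.968e+00 -8.050e-01  3.065e+00 -5.000e-03  2.000e-03]
[ 3.586e+00  1.968e+00 -8.040e-01  3.065e+00 -5.000e-03  2.000e-03]
```

Call:
servo_tool:
  commands:
    - {"ax": 1, "ay": 0, "az": 0, "hand": 0, "x": 0.7, "y": 0.7, "z": -0.3}
    - {"ax": 2, "ay": 0, "az": 0, "hand": 0, "x": 1.4, "y": 1.4, "z": -0.6}
    - {"ax": 3.06, "ay": 0, "az": 0, "hand": 0, "x": 2, "y": 1.97, "z": -0.8}
    - {"ax": 3.06, "ay": 0, "az": 0, "hand": 0, "x": 2, "y": 1.97, "z": -0.8}
    - {"ax": 3.06, "ay": 0, "az": 0, "hand": 0, "x": 2.8, "y": 1.97, "z": -0.8}
    - {"ax": 3.06, "ay": 0, "az": 0, "hand": 0, "x": 3.58, "y": 1.97, "z": -0.8}
    - {"ax": 3.06, "ay": 0, "az": 0, "hand": 0, "x": 3.58, "y": 1.97, "z": -0.8}
    - {"ax": 3.06, "ay": 0, "az": 0, "hand": 0.5, "x": 3.58, "y": 1.97, "z": -0.8}
    - {"ax": 3.06, "ay": 0, "az": 0, "hand": 0.6, "x": 3.58, "y": 1.97, "z": -0.8}
    - {"ax": 3.06, "ay": 0, "az": 0, "hand": 0.6, "x": 3.58, "y": 1.97, "z": -0.8}
    - {"ax": 3.06, "ay": 0, "az": 0, "hand": 0.6, "x": 3.58, "y": 1.97, "z": -0.8}
    - {"ax": 3.06, "ay": 0, "az": 0, "hand": 0.6, "x": 3.58, "y": 1.97, "z": -0.8}
  squeeze: 15

```text
time: 2.5
position: [0.4955, -0.3264, 0.2179]
tcp_rot: [1.196, 1.218, -1.195]
contact_force: [-3.0, 0.1, 7.7]
grip_width: 0.653
```

Run:
```python
from h import *
s=state(); print(s['position'],s['joints'],s['grip_width'])
print(cmd([.4945,-.3459,.217],down(-89+75)))
```

```text
[ 0.49553987 -0.32636628  0.21794404] [-6.21701570e-01  4.95424288e-01  1.99906168e+00  2.65863693e-04
  6.47128564e-01  9.30402388e-01] 0.6531169209416561
[ 2.400e-02 -3.500e-02  4.880e-01 -9.368e+00 -0.000e+00 -1.000e-03]
```

Call:
servo_tool:
  commands:
    - {"ax": 0, "ay": 0, "az": 0, "hand": 0.6, "x": -0.4, "y": 0, "z": 0}
    - {"ax": -1.3, "ay": 0, "az": 0, "hand": 0.6, "x": -0.4, "y": 0, "z": 0.1}
    - {"ax": -2.6, "ay": 0, "az": 0, "hand": 0.6, "x": -0.4, "y": 0, "z": 0.2}
    - {"ax": -3.9, "ay": 0, "az": 0, "hand": 0.6, "x": -0.4, "y": 0, "z": 0.3}
    - {"ax": -5.2, "ay": 0, "az": 0, "hand": 0.6, "x": -0.4, "y": 0, "z": 0.4}
    - {"ax": -6.5, "ay": 0, "az": 0, "hand": 0.6, "x": -0.4, "y": 0, "z": 0.49}
    - {"ax": -7.8, "ay": 0, "az": 0, "hand": 0.6, "x": -0.4, "y": -0.03, "z": 0.49}
    - {"ax": -9.37, "ay": 0, "az": 0, "hand": 0.6, "x": -0.4, "y": -0.03, "z": 0.49}
    - {"ax": -9.37, "ay": 0, "az": 0, "hand": 0.6, "x": -0.4, "y": -0.03, "z": 0.49}
    - {"ax": -9.37, "ay": 0, "az": 0, "hand": 0.6, "x": -0.4, "y": -0.03, "z": 0.49}
    - {"ax": -9.37, "ay": 0, "az": 0, "hand": 0.6, "x": -0.1, "y": -0.03, "z": 0.49}
    - {"ax": -9.37, "ay": 0, "az": 0, "hand": 0.6, "x": 0.0, "y": -0.03, "z": 0.49}

```text
time: 4.0
position: [0.4945, -0.3458, 0.2172]
tcp_rot: [0.193, 1.563, -0.192]
contact_force: [-8.9, 3.6, 20.9]
grip_width: 0.652
```

Run:
```python
from h import *
s=state(); print(s['position'],s['joints'],s['grip_width'],s['contact_force'])
print(cmd([.4945,-.3459,.217],down(-89+75)))
```

```text
[ 0.49446026 -0.34583685  0.21715569] [-6.48975949e-01  5.08258366e-01  1.97838445e+00  1.69653918e-04
  6.56392262e-01 -4.03823314e-01] 0.6524724400735333 [-8.8823989   3.55632722 20.87042412]
[ 0.004 -0.001  0.001 -0.007 -0.009 -0.005]
```

Call:
servo_tool:
  commands:
    - {"ax": 0, "ay": 0, "az": 0, "hand": 0.2, "x": -0.02, "y": 0, "z": 0}
    - {"ax": 0, "ay": 0, "az": 0, "hand": 0.2, "x": -0.02, "y": 0, "z": 0}
    - {"ax": 0, "ay": 0, "az": 0, "hand": 0.2, "x": -0.02, "y": 0, "z": 0}
    - {"ax": 0, "ay": 0, "az": 0, "hand": 0.2, "x": -0.5, "y": 0, "z": 0}
    - {"ax": 0, "ay": 0, "az": 0, "hand": 0.2, "x": -1.5, "y": 0, "z": 0}
    - {"ax": 0, "ay": 0, "az": 0, "hand": 0.2, "x": -3, "y": -1, "z": 0}
    - {"ax": 0, "ay": 0, "az": 0, "hand": 0.2, "x": -4, "y": -2, "z": 0}
    - {"ax": 0, "ay": 0, "az": 0, "hand": 0.2, "x": -4, "y": -2, "z": 0}

```text
time: 5.0
position: [0.4752, -0.426, 0.3824]
tcp_rot: [0.191, 1.557, -0.197]
contact_force: [0.3, -0.7, 0.0]
grip_width: 0.801
```

```bash
cat > pot.py <<'E'
from h import *
import sys
s=state(); p,d=get_image('wrist'); cv2.imwrite('pics/%s.png'%sys.argv[1],p)
C=cloud('wrist',d,s)
x0,y0,r=float(sys.argv[2]),float(sys.argv[3]),.05
near=(np.hypot(C[...,0]-x0,C[...,1]-y0)<r)
m=((abs(C[...,2]-.06)<.006)&near).astype(np.uint8)
cs,_=cv2.findContours(m,cv2.RETR_EXTERNAL,cv2.CHAIN_APPROX_NONE); c=max(cs,key=cv2.contourArea)
pts=np.array([plane('wrist',q[0],.06,s)[:2] for q in c],np.float32)
e=cv2.fitEllipse(pts);print('cap',e)
mm=cv2.erode(cv2.drawContours(np.zeros_like(m),[c],-1,1,-1),np.ones((5,5)))
ys,xs=np.nonzero((p.max(2)<110)&(mm>0)); print(len(xs))
q=np.array([plane('wrist',(x,y),.06,s)[:2] for x,y in zip(xs,ys)]); dv=q.mean(0)-e[0]
print('rib heading',np.degrees(np.arctan2(dv[1],dv[0])))
E
python3 pot.py w3 .4945 -.3459; python3 -c "
from station import *;print(state()['position'])"
```

```text
cap ((0.49422013759613037, -0.34518998861312866), (0.05808666720986366, 0.0582619346678257), 89.13678741455078)
81
rib heading -74.51898866659151
[ 0.4750099  -0.42475287  0.38018529]
```

View pics/w3.png

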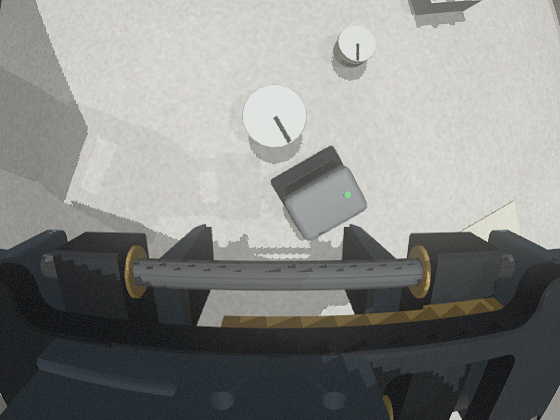

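Run:
```python
from h import *
print(cmd([.57,-.04,.44],down(9)))
```

```text
[-1.51   9.905 -0.044 -2.893  0.015  0.014]
```

Call:
servo_tool:
  commands:
    - {"ax": -0.5, "ay": 0, "az": 0, "hand": 0, "x": -0.8, "y": 1.4, "z": 0}
    - {"ax": -1, "ay": 0, "az": 0, "hand": 0, "x": -1.5, "y": 2.8, "z": 0}
    - {"ax": -1.5, "ay": 0, "az": 0, "hand": 0, "x": -1.5, "y": 4.2, "z": 0}
    - {"ax": -2, "ay": 0, "az": 0, "hand": 0, "x": -1.5, "y": 5.6, "z": 0}
    - {"ax": -2.5, "ay": 0, "az": 0, "hand": 0, "x": -1.5, "y": 7, "z": 0}
    - {"ax": -2.9, "ay": 0, "az": 0, "hand": 0, "x": -1.5, "y": 8.4, "z": 0}
    - {"ax": -2.9, "ay": 0, "az": 0, "hand": 0, "x": -1.5, "y": 9.9, "z": 0}
    - {"ax": -2.9, "ay": 0, "az": 0, "hand": 0, "x": -1.5, "y": 9.9, "z": 0}
    - {"ax": -2.9, "ay": 0, "az": 0, "hand": 0, "x": -1.5, "y": 9.9, "z": 0}
    - {"ax": -2.9, "ay": 0, "az": 0, "hand": 0, "x": -1.5, "y": 9.9, "z": 0}

```text
time: 6.3
position: [0.5713, -0.0414, 0.4392]
tcp_rot: [-0.125, 1.566, 0.122]
contact_force: [0.3, -0.6, -0.4]
grip_width: 1.0
```

Run:
```python
from h import *
s=state();print(s['time'],s['position'],s['joints'])
p,d=get_image('wrist');cv2.imwrite('pics/w4.png',p);np.savez('pics/w4.npz',d=d,C=cloud('wrist',d,s))
```

```text
6.3 [ 0.57125528 -0.04141396  0.43921622] [-0.11280864  0.13809789  1.97366983 -0.00216852  1.02835394 -0.26868956]
```

View pics/w4.png

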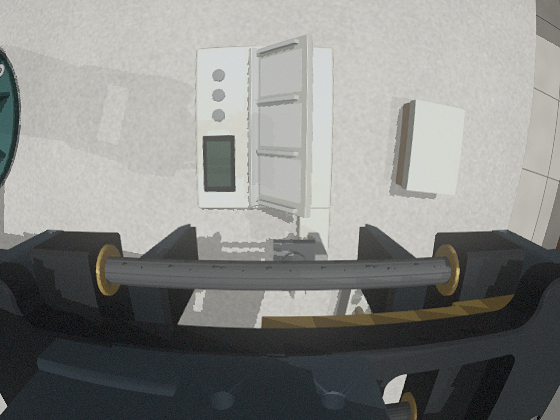

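```bash
cat > ctr.py <<'E'
from h import *
z=np.load('pics/w4.npz'); C=z['C']; s=state()
box=np.zeros(C.shape[:2],bool); box[35:222,180:345]=1
m=((abs(C[...,2]-.022)<.006)&box).astype(np.uint8); m[205:,:]=0
n,l,st,_=cv2.connectedComponentsWithStats(m); keep=np.isin(l,[i for i in range(1,n) if st[i,4]>150])&(m>0)
ys,xs=np.nonzero(keep); pts=np.array([plane('wrist',(x,y),.022,s)[:2] for x,y in zip(xs,ys)],np.float32)
r=cv2.minAreaRect(pts*1000); print('base',r)
# stage faces
b=C[60:190,265:295].reshape(-1,3); b=b[np.isfinite(b[:,0])&(b[:,2]>.04)]
# RANSAC-lite
rng=np.random.default_rng(0);best=None
for _ in range(300):
    q=b[rng.choice(len(b),3,False)]; nn=np.cross(q[1]-q[0],q[2]-q[0]); nn/=np.linalg.norm(nn)+1e-12
    k=abs((b-q[0])@nn)<.002
    if best is None or k.sum()>best.sum(): best=k
q=b[best]; c=q.mean(0); nn=np.linalg.svd(q-c,full_matrices=False)[2][2]; nn*=np.sign(nn[2])
print('stage',c,nn,best.mean(),'tilt',np.degrees(np.arccos(nn[2])),'heading',np.degrees(np.arctan2(-nn[1],-nn[0])))
E
python3 ctr.py
```

```text
Traceback (most recent call last):
  File "ctr.py", line 6, in <module>
    ys,xs=np.nonzero(keep); pts=np.array([plane('wrist',(x,y),.022,s)[:2] for x,y in zip(xs,ys)],np.float32)
                                          ~~~~~^^^^^^^^^^^^^^^^^^^^^^
  File "h.py", line 18, in plane
    o,d=ray(name,uv,st); return o+d*(z-o[2])/d[2]
        ~~~^^^^^^^^^^^^
  File "h.py", line 9, in ray
    c=get_calibration(name); uv=np.asarray(uv,float)
ValueError: time passes only in moves, steps and waits
```

```bash
sed -i 's/^import cv2, numpy as np/import cv2, numpy as np, functools\nget_calibration=functools.lru_cache(None)(get_calibration)/' h.py; python3 ctr.py
```

```text
base ((542.999267578125, 33.008209228515625), (169.12513732910156, 197.87928771972656), 8.57004165649414)
stage [0.56176752 0.0345529  0.0733811 ] [-0.75646687 -0.11746008  0.64339802] 0.9330414627865052 tilt 49.95432964427319 heading 8.826095570356117
```

Call:
servo_tool:
  commands:
    - {"ax": 0, "ay": 0, "az": 0, "hand": 0, "x": 0.3, "y": -1.5, "z": 0}
    - {"ax": 0, "ay": 0, "az": 0, "hand": 0, "x": 0.7, "y": -3, "z": 0}
    - {"ax": 0, "ay": 0, "az": 0, "hand": 0, "x": 0.7, "y": -3, "z": 0}
    - {"ax": 0, "ay": 0, "az": 0, "hand": 0, "x": 0.7, "y": -3, "z": 0}

```text
time: 6.85
position: [0.5897, -0.1607, 0.4115]
tcp_rot: [-0.123, 1.566, 0.12]
contact_force: [-0.4, 0.1, -0.2]
grip_width: 0.998
```

Run:
```python
from h import *
s=state();print(s['time'],s['position'],s['joints'])
p,d=get_image('wrist');cv2.imwrite('pics/w5.png',p);np.savez('pics/w5.npz',d=d,C=cloud('wrist',d,s))
```

```text
6.85 [ 0.58972556 -0.16068253  0.41148528] [-3.03974033e-01  2.33431583e-01  1.91515508e+00 -1.57273801e-03
  9.91517891e-01 -4.58110731e-01]
```

View pics/w5.png

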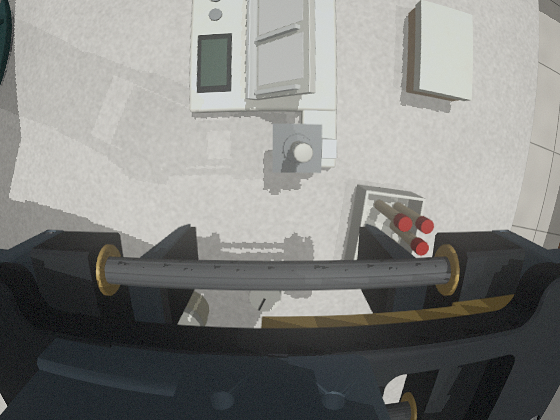

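Run:
```python
from h import *
h=np.radians(8.75); ex=np.array([np.cos(h),np.sin(h)]); ey=np.array([-ex[1],ex[0]]); o=np.array([.5435,.0295])
p=cv2.imread('pics/w5.png')
for n in ['w4','w5']:
    C=np.load(f'pics/{n}.npz')['C']; X=(C[...,:2]-o)@ex; Y=(C[...,:2]-o)@ey; Z=C[...,2]
    ok=np.isfinite(Z)&(abs(X)<.15)&(abs(Y)<.2)
    b=ok&(abs(Z-.022)<.004)&(abs(X)<.1)&(Y>-.108)
    print(n,'base X',np.percentile(X[b],[.3,99.7]),'Y',np.percentile(Y[b],[.3,99.7]))
    # front strip only
    f=b&(X<-.045); print(' front Y',np.percentile(Y[f],[.5,99.5]))
    # stage: plane signed dist using ledge geometry: face passes (x=-.035,z=.045) w/ slope 50
    n_=(np.sin(np.radians(50)),np.cos(np.radians(50)))
    sd=-(X+.035)*n_[0]+(Z-.045)*n_[1]; su=(X+.035)*np.cos(np.radians(50))+(Z-.045)*np.sin(np.radians(50))
    k=ok&(su>.01)&(su<.075)&(abs(Y)<.1)&(abs(sd)<.02)
    print(' stage dist median',np.median(sd[k]),np.percentile(sd[k],[5,50,95]),'Y',np.percentile(Y[k],[.5,99.5]),)
    k2=ok&(abs(Y)<.09)&(abs(sd)<.006); print(' su range',np.percentile(su[k2],[1,99]))
    r=k&(sd>np.median(sd[k])+.003); hh,e=np.histogram(Y[r],np.arange(-.1,.1001,.004)); print(' ribs',[(round(a,3),int(c)) for a,c in zip(e,hh) if c>15])
    pl=ok&(abs(Z-.1)<.004)&(Y<-.09); print(' plate',X[pl].mean() if pl.any() else 0,Y[pl].mean() if pl.any() else 0,pl.sum(), np.percentile(X[pl],[1,99]) if pl.any() else 0,np.percentile(Y[pl],[1,99]) if pl.any() else 0)
    pt=ok&(Z>.155)&(Y<-.08); print(' pen top',X[pt].mean(),Y[pt].mean(),Z[pt].max(),C[pt].mean(0),pt.sum())
```

```text
w4 base X [-0.08422311  0.08366964] Y [-0.1055593   0.10210763]
 front Y [-0.09899348  0.1013567 ]
 stage dist median -0.016654199687307948 [-0.01944724 -0.0166542  -0.01280729] Y [-0.08929173  0.09103181]
 su range [-0.03673654 -0.02205241]
 ribs []
 plate 0.03734798416230867 -0.12736989641684152 741 [0.01273865 0.06910181] [-0.13831643 -0.09076872]
 pen top 0.060346536019619146 -0.09025679340458445 0.3704765041338125 [ 0.61687436 -0.05052622  0.33621821] 5051
w5 base X [-0.08419995  0.08397535] Y [-0.10701621  0.03606512]
 front Y [-0.10022997  0.03684415]
 stage dist median -0.016501518678333243 [-0.01946878 -0.01650152 -0.01275369] Y [-0.09021318  0.02103949]
 su range [-0.03601081 -0.02177424]
 ribs []
 plate 0.03857332591621998 -0.14016687874731562 2031 [0.01323374 0.06914952] [-0.16271622 -0.09943832]
 pen top 0.02035770492852097 -0.16965786444346104 0.35013018718107625 [ 0.5894297  -0.13508642  0.32539705] 71515
```

Run:
```python
from h import *
h=np.radians(8.75); ex=np.array([np.cos(h),np.sin(h)]); ey=np.array([-ex[1],ex[0]]); o=np.array([.5433,.030])
C=np.load('pics/w4.npz')['C']; X=(C[...,:2]-o)@ex; Y=(C[...,:2]-o)@ey; Z=C[...,2]
c=np.cos(np.radians(50));s_=np.sin(np.radians(50))
for y0 in (0.056,0,-.056):
    r=np.argmin(abs(Y[:,280][35:222]-y0))+35
    print('row',r,y0)
    for u in range(236,330,2): print(u,np.round([X[r,u]*1e3,Y[r,u]*1e3,Z[r,u]*1e3],1), end=';') if y0==0 else None
    print()
# ribs along a column: u=285
for v in range(36,222,2): print(v,np.round([Y[v,283]*1e3,(-(X[v,283]+.035)*s_+(Z[v,283]-.045)*c)*1e3],1),end=';')
```

```text
row 134 0.056

row 134 0
236 [-33.2  -8.3  21.6];238 [-31.   -8.4  19.2];240 [-28.4  -8.4  20.7];242 [-26.   -8.5  20.5];244 [-23.5  -8.5  20.4];246 [-21.   -8.5  21.1];248 [-16.2  -8.5  47.5];250 [-13.6  -8.5  51.1];252 [-11.5  -8.6  49.5];254 [-9.4 -8.6 47.7];256 [-7.3 -8.6 45.2];258 [-4.9 -8.6 46.3];260 [-2.5 -8.6 48.8];262 [-0.1 -8.6 51.6];264 [ 2.2 -8.6 54. ];266 [ 4.5 -8.7 55.8];268 [ 6.8 -8.7 60.6];270 [ 9.  -8.7 61.6];272 [11.3 -8.6 65.2];274 [13.4 -8.6 67.2];276 [15.6 -8.6 69.4];278 [17.7 -8.6 72. ];280 [nan nan nan];282 [21.9 -8.6 75.2];284 [23.9 -8.6 79.1];286 [25.9 -8.6 80.9];288 [27.9 -8.6 83.8];290 [29.8 -8.5 86.1];292 [31.7 -8.5 89.5];294 [33.6 -8.5 91.9];296 [35.5 -8.5 94.2];298 [37.3 -8.4 96.9];300 [39.2 -8.4 98.1];302 [41.  -8.4 99.6];304 [nan nan nan];306 [ 44.5  -8.3 104.1];308 [ 46.8  -8.3 100.8];310 [ 48.7  -8.2 101.1];312 [59.  -8.2 22.2];314 [61.6 -8.1 21. ];316 [64.1 -8.1 20.1];318 [66.6 -8.  20. ];320 [69.  -8.  20.2];322 [71.4 -7.9 20.8];324 [74.  -7.9 20. ];326 [76.2 -7.8 22.2];328 [78.8 -7.7 21.1];
row 134 -0.056

36 [121.7 -74.9];38 [118.9 -74.8];40 [115
[... 911 characters left out ...]
23.8];146 [-21.2 -23.7];148 [-23.2 -22.9];150 [-25.3 -23. ];152 [-27.  -18.2];154 [-29.  -17.4];156 [-31.7 -23.2];158 [-33.8 -23.7];160 [-35.9 -23.4];162 [-38.  -23.3];164 [-40.2 -24.1];166 [-42.2 -23.1];168 [-44.2 -22.5];170 [-46.4 -23.4];172 [-48.4 -22.2];174 [-50.8 -24.2];176 [-52.8 -23.4];178 [-54.9 -23.2];180 [-57.1 -23.4];182 [-59.  -22.6];184 [-61.5 -24.1];186 [-63.3 -22.7];188 [-65.5 -22.7];190 [-67.8 -23.2];192 [-69.9 -23.1];194 [-71.9 -22.5];196 [-74.2 -23.1];198 [-76.3 -23. ];200 [-78.7 -23.5];202 [-81.  -23.8];204 [-82.9 -23.1];206 [-83.4 -18.1];208 [-85.3 -17.6];210 [-87.4 -17.5];212 [-111.2  -75.3];214 [-114.2  -75.9];216 [-116.6  -74.9];218 [-119.1  -74.4];220 [-122.1  -75. ];
```

Run:
```python
from h import *
print(cmd([.46,.24,.42],down(50)))
```

```text
[-2.2900e-01  1.0383e+01 -1.6510e+00 -5.1320e+00  3.0000e-03  1.8000e-02]
```

Run:
```python
from h import *
print(cmd([.52,.27,.44],down(50)))
```

```text
[-7.280e-01  1.089e+01 -5.200e-02 -5.132e+00  3.000e-03  1.800e-02]
```

Call:
servo_tool:
  commands:
    - {"ax": 0, "ay": 0, "az": 0, "hand": 0.3, "x": -0.7, "y": 1.4, "z": 0}
    - {"ax": -0.7, "ay": 0, "az": 0, "hand": 0.3, "x": -0.7, "y": 2.8, "z": 0}
    - {"ax": -1.4, "ay": 0, "az": 0, "hand": 0.3, "x": -0.7, "y": 4.2, "z": 0}
    - {"ax": -2.1, "ay": 0, "az": 0, "hand": 0.3, "x": -0.7, "y": 5.6, "z": 0}
    - {"ax": -2.8, "ay": 0, "az": 0, "hand": 0.3, "x": -0.7, "y": 7, "z": 0}
    - {"ax": -3.5, "ay": 0, "az": 0, "hand": 0.3, "x": -0.7, "y": 8.4, "z": 0}
    - {"ax": -4.2, "ay": 0, "az": 0, "hand": 0.3, "x": -0.7, "y": 9.7, "z": 0}
    - {"ax": -5.1, "ay": 0, "az": 0, "hand": 0.3, "x": -0.7, "y": 10.9, "z": 0}
    - {"ax": -5.1, "ay": 0, "az": 0, "hand": 0.3, "x": -0.7, "y": 10.9, "z": 0}
    - {"ax": -5.1, "ay": 0, "az": 0, "hand": 0.3, "x": -0.7, "y": 10.9, "z": 0}
    - {"ax": -5.1, "ay": 0, "az": 0, "hand": 0.3, "x": -0.7, "y": 10.9, "z": 0}

```text
time: 8.28
position: [0.5219, 0.27, 0.439]
tcp_rot: [-0.679, 1.462, 0.675]
contact_force: [0.2, 1.1, 0.1]
grip_width: 0.702
```

Run:
```python
from h import *
s=state();print(s['time'],s['position'],s['joints'])
p,d=get_image('wrist');cv2.imwrite('pics/w6.png',p);np.savez('pics/w6.npz',d=d,C=cloud('wrist',d,s))
```

```text
8.275 [0.52192539 0.27004644 0.43903468] [ 0.43813686  0.16316947  1.9447941  -0.00283168  1.03291744 -0.42732837]
```

View pics/w6.png

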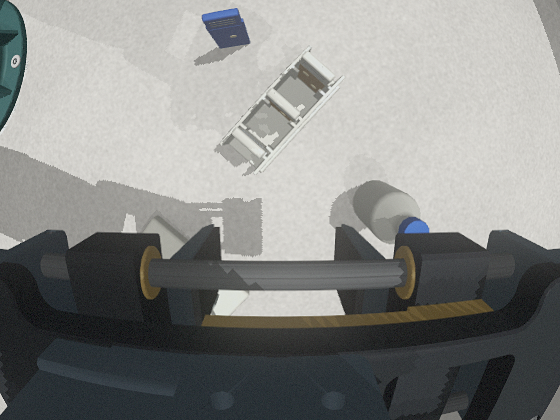

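Run:
```python
from h import *
s=state();C=np.load('pics/w6.npz')['C']; p=cv2.imread('pics/w6.png')
Z=C[...,2]; m=((abs(Z-.123)<.008)).astype(np.uint8); m[190:]=0; m[:,:200]=0
m[:, 360:]=0
n,l,st,ce=cv2.connectedComponentsWithStats(m)
for i in range(1,n):
    if st[i,4]>60:
        ys,xs=np.nonzero(l==i); q=np.array([plane('wrist',(x,y),.123,s)[:2] for x,y in zip(xs,ys)],np.float32)*1000
        print(i,st[i],cv2.minAreaRect(q), np.median(Z[l==i]))
# rack walls z=.06
m=((abs(Z-.06)<.005)).astype(np.uint8); m[190:]=0; m[:,:200]=0; m[:,360:]=0
ys,xs=np.nonzero(m); q=np.array([plane('wrist',(x,y),.06,s)[:2] for x,y in zip(xs,ys)],np.float32)*1000
k=(abs(q[:,0]-460)<90)&(abs(q[:,1]-330)<100); print('rack',cv2.minAreaRect(q[k]),k.sum())
crop('wrist',200,40,360,185,5,'pics/w6c.png',p)
```

```text
25 [301  51  35  32 418] ((447.8927001953125, 381.58551025390625), (36.176414489746094, 10.783100128173828), 7.749155044555664) 0.12191152456744
26 [266  88  34  32 402] ((454.08843994140625, 334.8217468261719), (35.773807525634766, 9.578636169433594), 7.335762023925781) 0.12204836102504726
27 [231 127  35  31 401] ((460.52703857421875, 288.3595886230469), (36.06977844238281, 9.651424407958984), 6.624997138977051) 0.12207694932287716
rack ((454.0595703125, 335.1029052734375), (54.63486099243164, 148.8116455078125), 7.652308940887451) 1184
```

View pics/w6c.png

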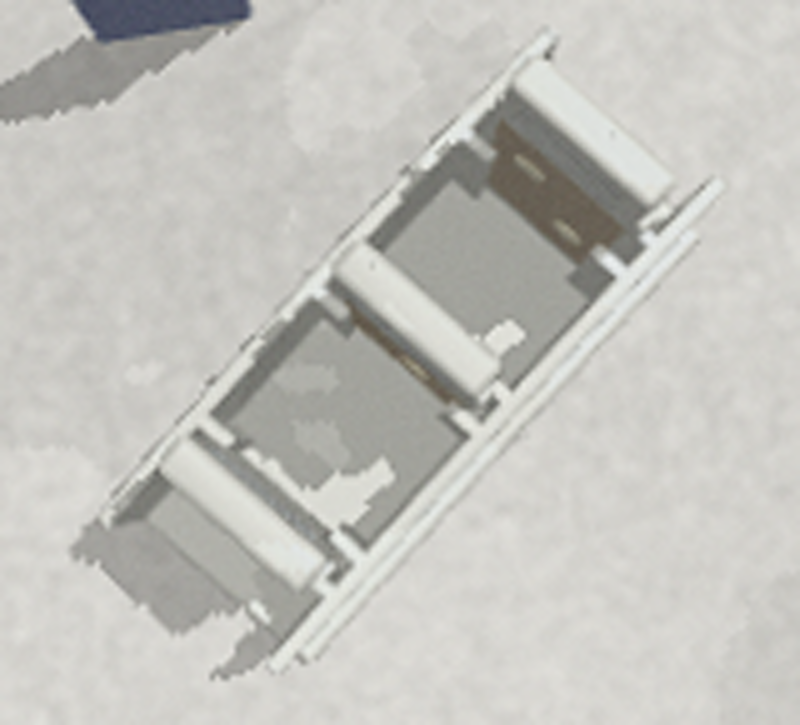

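Run:
```python
from h import *
print(cmd([.4479,.3822,.36],down(97.5)));print(cmd([.4479,.3822,.285],down(97.5)))
```

```text
[ 1.967  3.234  0.94  -5.98  -0.01   0.015]
[ 3.842  3.239  0.941 -5.98  -0.01   0.015]
```

Call:
servo_tool:
  commands:
    - {"ax": -1.2, "ay": 0, "az": 0, "hand": 0.67, "x": 0.5, "y": 1, "z": 0.3}
    - {"ax": -2.4, "ay": 0, "az": 0, "hand": 0.67, "x": 1, "y": 2, "z": 0.6}
    - {"ax": -3.6, "ay": 0, "az": 0, "hand": 0.67, "x": 1.5, "y": 3.2, "z": 0.94}
    - {"ax": -4.8, "ay": 0, "az": 0, "hand": 0.67, "x": 1.7, "y": 3.23, "z": 0.94}
    - {"ax": -5.98, "ay": 0, "az": 0, "hand": 0.67, "x": 1.7, "y": 3.23, "z": 0.94}
    - {"ax": -5.98, "ay": 0, "az": 0, "hand": 0.67, "x": 1.7, "y": 3.23, "z": 0.94}
    - {"ax": -5.98, "ay": 0, "az": 0, "hand": 0.67, "x": 1.7, "y": 3.23, "z": 0.94}

```text
time: 9.2
position: [0.4483, 0.3817, 0.3709]
tcp_rot: [-1.304, 1.147, 1.299]
contact_force: [0.2, -0.5, 0.2]
grip_width: 0.33
```

Run:
```python
from h import *
s=state();print(s['time'],s['position'],s['joints'],s['grip_width'])
print(cmd([.4479,.3822,.285],down(97.5)))
p,d=get_image('wrist');cv2.imwrite('pics/w7.png',p)
```

```text
9.2 [0.44833138 0.38171538 0.37090592] [ 0.66605984  0.25047386  1.98005177 -0.00312274  0.91055681 -1.02906564] 0.3300529427429471
[ 2.148  0.013  0.017 -0.033 -0.013  0.012]
```

View pics/w7.png

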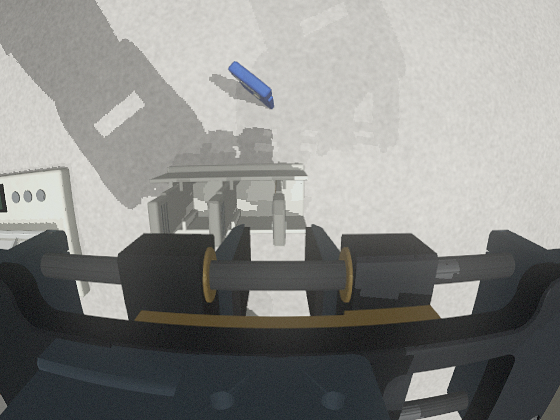

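Call:
servo_tool:
  commands:
    - {"ax": 0, "ay": 0, "az": 0, "hand": 0.67, "x": 1, "y": 0, "z": 0}
    - {"ax": 0, "ay": 0, "az": 0, "hand": 0.67, "x": 2, "y": 0.01, "z": 0.02}
    - {"ax": 0, "ay": 0, "az": 0, "hand": 0.67, "x": 2.14, "y": 0.01, "z": 0.02}
    - {"ax": 0, "ay": 0, "az": 0, "hand": 0.67, "x": 2.14, "y": 0.01, "z": 0.02}
    - {"ax": 0, "ay": 0, "az": 0, "hand": 0.95, "x": 2.14, "y": 0.01, "z": 0.02}
    - {"ax": 0, "ay": 0, "az": 0, "hand": 0.95, "x": 2.14, "y": 0.01, "z": 0.02}
    - {"ax": 0, "ay": 0, "az": 0, "hand": 0.95, "x": 2.14, "y": 0.01, "z": 0.02}
    - {"ax": 0, "ay": 0, "az": 0, "hand": 0.95, "x": 2.14, "y": 0.01, "z": 0.02}
  squeeze: 15

```text
time: 10.25
position: [0.4483, 0.3826, 0.2862]
tcp_rot: [-1.304, 1.145, 1.299]
contact_force: [-1.0, -0.5, 7.5]
grip_width: 0.1
```

Run:
```python
from h import *
s=state();print(s['time'],s['position'],s['grip_width'],s['contact_force'])
```

```text
10.25 [0.44827316 0.38261349 0.28624805] 0.09955262131443512 [-1.00292544 -0.45577588  7.4640591 ]
```

```bash
cat >> h.py <<'E'
H=np.radians(8.75)
def L2W(X,Y,Z): return np.array([.5433+X*np.cos(H)-Y*np.sin(H),.030+X*np.sin(H)+Y*np.cos(H),Z])
EX=np.array([np.cos(H),np.sin(H),0]);EY=np.array([-np.sin(H),np.cos(H),0]);EZ=np.array([0,0,1.])
S50,C50=np.sin(np.radians(50)),np.cos(np.radians(50))
UP=C50*EX+S50*EZ; NRM=-S50*EX+C50*EZ
RPL=np.stack([-UP,np.cross(-NRM,-UP),-NRM],1)  # placing orientation
B0=(-.0077,.0465)
def bay(i): return L2W(B0[0],{1:.0562,2:.0002,3:-.0558}[i],B0[1])
def interp(P,Rm,n,hand,st=None):
    st=st or state(); c=cmd(P,Rm,st); 
    for k in range(1,n+1): print(np.round(c*k/n,2))
E
python3 - <<'E'
from h import *
print(np.round(RPL,3))
s=state()
print(cmd([.4483,.3826,.43],None))
print(cmd([.58,.13,.45],down(8.75)))
print('place tcp',bay(1)+.2782*UP)
E
```

```text
[[-0.635 -0.152  0.757]
 [-0.098  0.988  0.117]
 [-0.766  0.    -0.643]]
[-3.594 -0.011 -0.005  0.     0.     0.   ]
[-4.0790e+00 -2.4780e+00 -6.6870e+00  1.1065e+01  8.0000e-03  2.3000e-02]
place tcp [0.70388256 0.11157781 0.25961356]
```

Call:
servo_tool:
  commands:
    - {"ax": 0, "ay": 0, "az": 0, "hand": 0.95, "x": -0.5, "y": 0, "z": 0}
    - {"ax": 0, "ay": 0, "az": 0, "hand": 0.95, "x": -1.5, "y": 0, "z": 0}
    - {"ax": 0, "ay": 0, "az": 0, "hand": 0.95, "x": -2.7, "y": 0, "z": 0}
    - {"ax": 0.5, "ay": 0, "az": 0, "hand": 0.95, "x": -3.8, "y": 0, "z": 0}
    - {"ax": 1.5, "ay": 0, "az": 0, "hand": 0.95, "x": -4.1, "y": -0.3, "z": -0.9}
    - {"ax": 2.8, "ay": 0, "az": 0, "hand": 0.95, "x": -4.1, "y": -0.6, "z": -1.9}
    - {"ax": 4.1, "ay": 0, "az": 0, "hand": 0.95, "x": -4.1, "y": -1, "z": -2.9}
    - {"ax": 5.4, "ay": 0, "az": 0, "hand": 0.95, "x": -4.1, "y": -1.4, "z": -3.9}
    - {"ax": 6.7, "ay": 0, "az": 0, "hand": 0.95, "x": -4.1, "y": -1.8, "z": -4.9}
    - {"ax": 8, "ay": 0, "az": 0, "hand": 0.95, "x": -4.1, "y": -2.2, "z": -5.8}
    - {"ax": 9.3, "ay": 0, "az": 0, "hand": 0.95, "x": -4.1, "y": -2.5, "z": -6.7}
    - {"ax": 10.6, "ay": 0, "az": 0, "hand": 0.95, "x": -4.1, "y": -2.5, "z": -6.7}

```text
time: 11.75
position: [0.5815, 0.1276, 0.4523]
tcp_rot: [-0.165, 1.561, 0.163]
contact_force: [-0.0, 0.4, -0.3]
grip_width: 0.097
```

Run:
```python
from h import *
s=state();print(s['time'],s['position'],s['grip_width'],s['joints'])
t=bay(1)+.2782*UP
interp(t+.05*NRM+.006*UP,RPL,6,0)
```

```text
11.75 [0.58154075 0.1276042  0.45233575] 0.09722904280964816 [ 1.77063731e-01  1.60726946e-01  1.92117847e+00 -1.81942188e-03
  1.05578360e+00 -3.13642045e-02]
[ 0.65 -0.16  0.34  0.06  0.84  0.03]
[ 1.3  -0.32  0.68  0.13  1.68  0.05]
[ 1.95 -0.49  1.02  0.19  2.51  0.08]
[ 2.61 -0.65  1.36  0.26  3.35  0.1 ]
[ 3.26 -0.81  1.69  0.32  4.19  0.13]
[ 3.91 -0.97  2.03  0.38  5.03  0.15]
```

Call:
servo_tool:
  commands:
    - {"ax": 0.06, "ay": 0.84, "az": 0.03, "hand": 0.95, "x": 0.65, "y": -0.16, "z": 0.34}
    - {"ax": 0.13, "ay": 1.68, "az": 0.05, "hand": 0.95, "x": 1.3, "y": -0.32, "z": 0.68}
    - {"ax": 0.19, "ay": 2.51, "az": 0.08, "hand": 0.95, "x": 1.95, "y": -0.49, "z": 1.02}
    - {"ax": 0.26, "ay": 3.35, "az": 0.1, "hand": 0.95, "x": 2.61, "y": -0.65, "z": 1.36}
    - {"ax": 0.32, "ay": 4.19, "az": 0.13, "hand": 0.95, "x": 3.26, "y": -0.81, "z": 1.69}
    - {"ax": 0.38, "ay": 5.03, "az": 0.15, "hand": 0.95, "x": 3.91, "y": -0.97, "z": 2.03}
    - {"ax": 0.38, "ay": 5.03, "az": 0.15, "hand": 0.95, "x": 3.91, "y": -0.97, "z": 2.03}
    - {"ax": 0.38, "ay": 5.03, "az": 0.15, "hand": 0.95, "x": 3.91, "y": -0.97, "z": 2.03}

```text
time: 12.75
position: [0.6696, 0.1065, 0.2979]
tcp_rot: [-0.174, 2.261, 0.081]
contact_force: [0.6, -0.1, 0.3]
grip_width: 0.098
```

Run:
```python
from h import *
s=state();print(s['time'],s['position'],s['grip_width'],s['joints'])
t=bay(1)+.2782*UP
print(cmd(t+.05*NRM+.006*UP,RPL)); print(cmd(t+.002*NRM+.003*UP,RPL)); print(cmd(t,RPL))
p,d=get_image('wrist');cv2.imwrite('pics/w8.png',p)
p,d=get_image('side');cv2.imwrite('pics/s8.png',p); crop('side',200,140,400,320,4,'pics/s8c.png',p)
```

```text
12.75 [0.66964321 0.10653705 0.29786928] 0.09836829961398448 [ 0.12548153  0.56798982  1.71198133 -0.01806436  1.55673843 -0.02133217]
[ 0.027 -0.006  0.027  0.005  0.02   0.004]
[ 0.105 -0.006  1.227  0.005  0.02   0.004]
[ 0.18  -0.006  1.277  0.005  0.02   0.004]
```

View pics/w8.png

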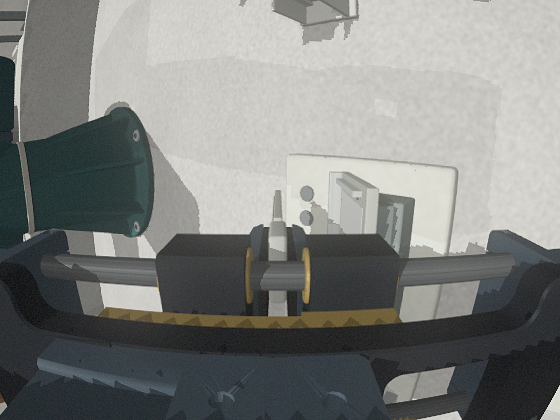

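View pics/s8c.png

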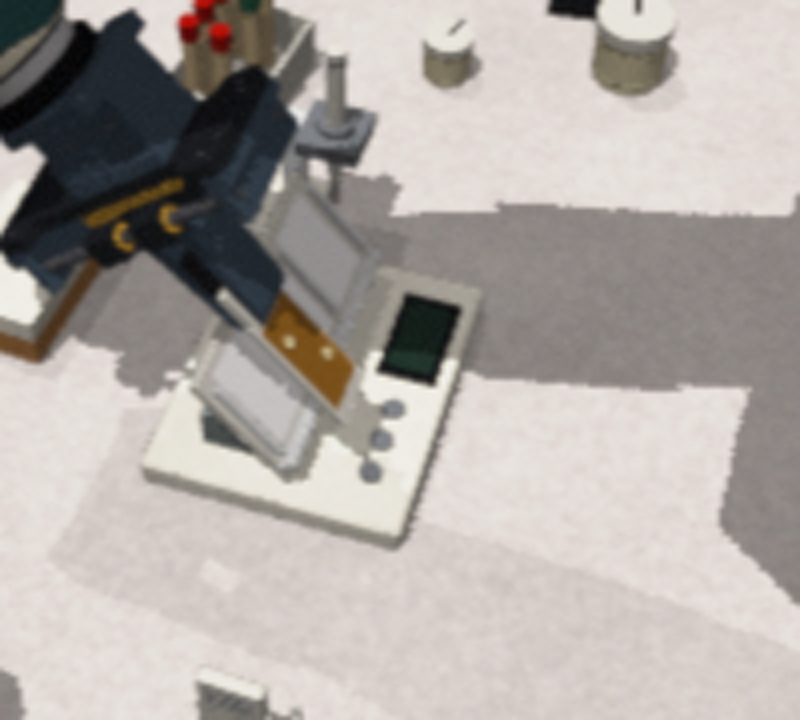

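Call:
servo_tool:
  commands:
    - {"ax": 0, "ay": 0.02, "az": 0, "hand": 0.95, "x": 0.03, "y": 0, "z": 0.4}
    - {"ax": 0, "ay": 0.02, "az": 0, "hand": 0.95, "x": 0.03, "y": 0, "z": 0.8}
    - {"ax": 0, "ay": 0.02, "az": 0, "hand": 0.95, "x": 0.03, "y": 0, "z": 1.1}
    - {"ax": 0, "ay": 0.02, "az": 0, "hand": 0.95, "x": 0.06, "y": 0, "z": 1.2}
    - {"ax": 0, "ay": 0.02, "az": 0, "hand": 0.95, "x": 0.1, "y": 0, "z": 1.23}
    - {"ax": 0, "ay": 0.02, "az": 0, "hand": 0.95, "x": 0.1, "y": 0, "z": 1.23}

```text
time: 13.6
position: [0.7042, 0.1119, 0.2635]
tcp_rot: [-0.174, 2.264, 0.081]
contact_force: [1.1, 0.5, 0.5]
grip_width: 0.103
```

Run:
```python
from h import *
s=state();print(s['time'],s['position'],s['grip_width'],s['contact_force'])
t=bay(1)+.2782*UP
print(cmd(t,RPL))
p,d=get_image('side');cv2.imwrite('pics/s9.png',p); crop('side',200,140,400,320,4,'pics/s9c.png',p)
```

```text
13.6 [0.70415755 0.11194855 0.26346523] 0.10295913983816628 [1.09749686 0.51995489 0.48640102]
[ 0.079 -0.008  0.056  0.005 -0.002  0.005]
```

View pics/s9c.png

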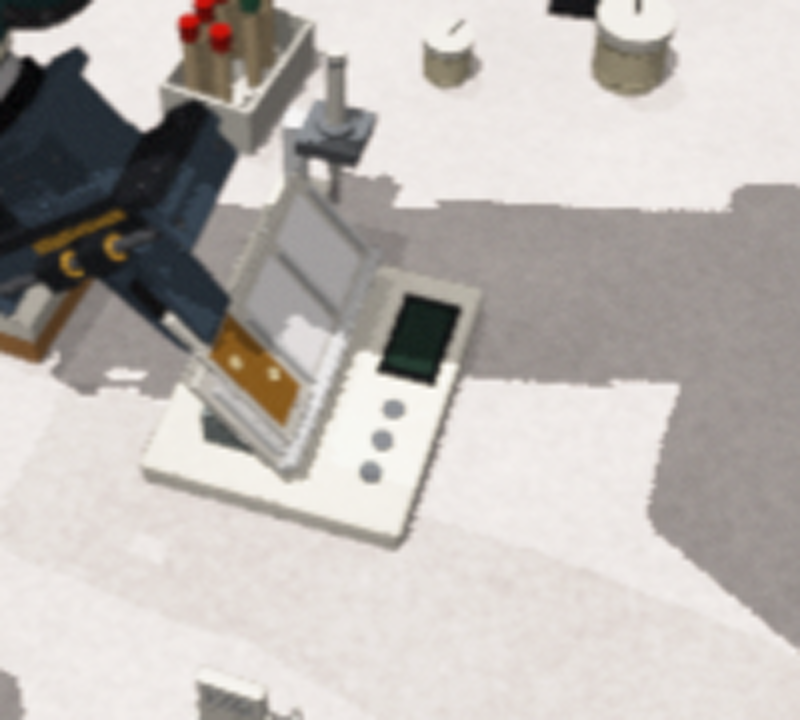

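Call:
servo_tool:
  commands:
    - {"ax": 0, "ay": 0, "az": 0, "hand": 0.95, "x": 0.04, "y": 0, "z": 0.03}
    - {"ax": 0, "ay": 0, "az": 0, "hand": 0.95, "x": 0.08, "y": 0, "z": 0.04}
    - {"ax": 0, "ay": 0, "az": 0, "hand": 0.95, "x": 0.1, "y": 0, "z": 0.05}
    - {"ax": 0, "ay": 0, "az": 0, "hand": 0.95, "x": 0.1, "y": 0, "z": 0.05}

```text
time: 14.15
position: [0.7037, 0.1119, 0.2604]
tcp_rot: [-0.174, 2.263, 0.081]
contact_force: [2.9, 0.3, 7.5]
grip_width: 0.097
```

Call:
servo_tool:
  commands:
    - {"ax": 0, "ay": 0, "az": 0, "hand": 0.8, "x": 0, "y": 0, "z": 0}
    - {"ax": 0, "ay": 0, "az": 0, "hand": 0.72, "x": 0, "y": 0, "z": 0}
    - {"ax": 0, "ay": 0, "az": 0, "hand": 0.72, "x": 0, "y": 0, "z": 0}
    - {"ax": 0, "ay": 0, "az": 0, "hand": 0.72, "x": -0.3, "y": 0, "z": 0}
    - {"ax": 0, "ay": 0, "az": 0, "hand": 0.72, "x": -1, "y": 0, "z": 0}
    - {"ax": 0, "ay": 0, "az": 0, "hand": 0.72, "x": -2, "y": 0, "z": 0}
    - {"ax": 0, "ay": 0, "az": 0, "hand": 0.72, "x": -3.2, "y": 0, "z": 0}
    - {"ax": 0, "ay": 0, "az": 0, "hand": 0.72, "x": -3.2, "y": 0, "z": 0}

```text
time: 15.15
position: [0.7871, 0.1247, 0.3627]
tcp_rot: [-0.174, 2.257, 0.081]
contact_force: [-0.5, -0.7, 0.9]
grip_width: 0.281
```

Run:
```python
from h import *
s=state();print(s['time'],s['position'],s['grip_width'],s['contact_force'])
print('slot2',cmd([.4541,.3349,.40],down(97.5)))
p,d=get_image('side');cv2.imwrite('pics/s10.png',p); crop('side',200,140,400,320,4,'pics/s10c.png',p)
```

```text
15.15 [0.78712729 0.12473059 0.36265039] 0.2811708905662659 [-0.49492016 -0.70178018  0.87405361]
slot2 [  4.011   6.466  -6.316 -10.605  -3.907  -3.816]
```

View pics/s10c.png

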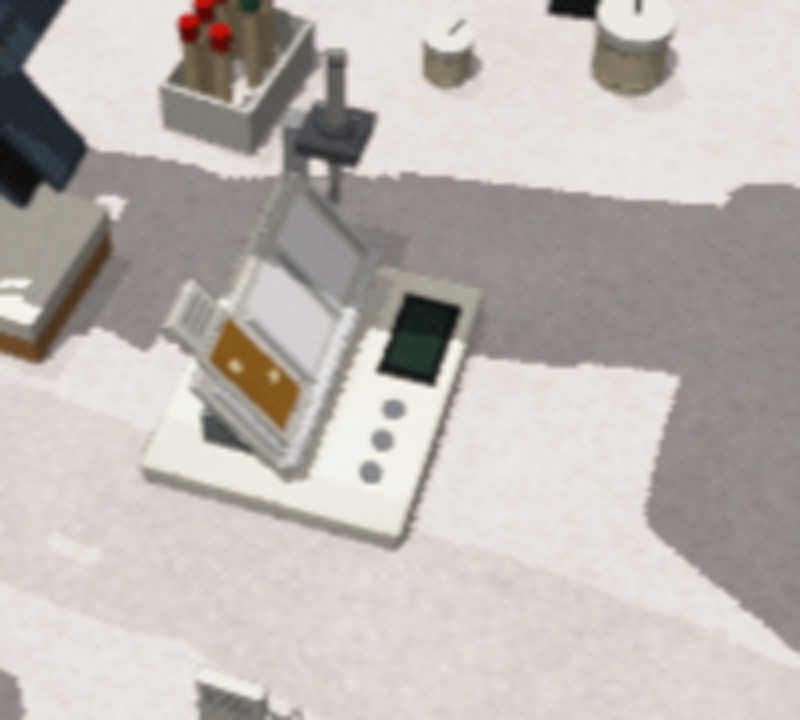

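Call:
servo_tool:
  commands:
    - {"ax": -0.9, "ay": -0.33, "az": -0.32, "hand": 0.67, "x": 0, "y": 0.5, "z": -0.5}
    - {"ax": -1.9, "ay": -0.7, "az": -0.7, "hand": 0.67, "x": 0.4, "y": 1.2, "z": -1.1}
    - {"ax": -2.9, "ay": -1.1, "az": -1.05, "hand": 0.67, "x": 0.9, "y": 1.8, "z": -1.8}
    - {"ax": -3.9, "ay": -1.45, "az": -1.4, "hand": 0.67, "x": 1.4, "y": 2.4, "z": -2.4}
    - {"ax": -4.9, "ay": -1.8, "az": -1.75, "hand": 0.67, "x": 1.9, "y": 3.0, "z": -3.0}
    - {"ax": -5.9, "ay": -2.2, "az": -2.1, "hand": 0.67, "x": 2.3, "y": 3.6, "z": -3.6}
    - {"ax": -6.9, "ay": -2.55, "az": -2.5, "hand": 0.67, "x": 2.7, "y": 4.2, "z": -4.2}
    - {"ax": -7.9, "ay": -2.9, "az": -2.85, "hand": 0.67, "x": 3.1, "y": 4.8, "z": -4.8}
    - {"ax": -8.9, "ay": -3.3, "az": -3.2, "hand": 0.67, "x": 3.5, "y": 5.5, "z": -5.4}
    - {"ax": -9.8, "ay": -3.6, "az": -3.5, "hand": 0.67, "x": 3.8, "y": 6.1, "z": -5.9}
    - {"ax": -10.6, "ay": -3.9, "az": -3.82, "hand": 0.67, "x": 4.01, "y": 6.47, "z": -6.32}
    - {"ax": -10.6, "ay": -3.9, "az": -3.82, "hand": 0.67, "x": 4.01, "y": 6.47, "z": -6.32}

```text
time: 16.7
position: [0.4513, 0.335, 0.3982]
tcp_rot: [-1.305, 1.148, 1.308]
contact_force: [0.2, -1.5, 0.4]
grip_width: 0.331
```

Run:
```python
from h import *
s=state();print(s['time'],s['position'],s['grip_width'],s['joints'])
print('slot2',cmd([.4542,.3352,.285],down(97.5)))
p,d=get_image('wrist');cv2.imwrite('pics/w11.png',p)
C=cloud('wrist',d,s); Z=C[...,2]
m=((abs(Z-.123)<.008)&(np.hypot(C[...,0]-.455,C[...,1]-.31)<.08)).astype(np.uint8)
n,l,st,ce=cv2.connectedComponentsWithStats(m)
for i in range(1,n):
    if st[i,4]>60:
        ys,xs=np.nonzero(l==i); q=np.array([plane('wrist',(x,y),.123,s)[:2] for x,y in zip(xs,ys)],np.float32)*1000
        print(st[i],cv2.minAreaRect(q))
```

```text
16.7 [0.45126553 0.33498039 0.39824514] 0.3310513660685521 [ 5.97016413e-01  1.72232776e-01  2.01848363e+00  6.75711232e-04
  9.55391929e-01 -1.10627110e+00]
slot2 [ 2.831 -0.086  0.     0.009 -0.011 -0.031]
[272 197  11  45 476] ((452.6334533691406, 335.3459167480469), (36.892303466796875, 8.236251831054688), 7.527658462524414)
[214 198  13  44 473] ((459.24853515625, 288.93304443359375), (36.514305114746094, 9.75199031829834), 7.640429973602295)
```

View pics/w11.png

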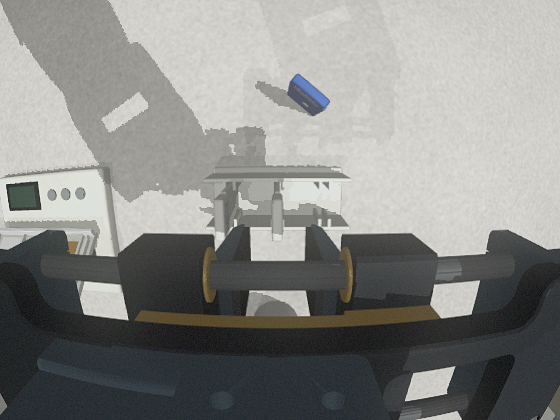

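Call:
servo_tool:
  commands:
    - {"ax": 0, "ay": 0, "az": -0.03, "hand": 0.67, "x": 0.9, "y": -0.07, "z": 0}
    - {"ax": 0, "ay": 0, "az": -0.03, "hand": 0.67, "x": 1.9, "y": -0.07, "z": 0}
    - {"ax": 0, "ay": 0, "az": -0.03, "hand": 0.67, "x": 2.7, "y": -0.07, "z": 0}
    - {"ax": 0, "ay": 0, "az": -0.03, "hand": 0.67, "x": 2.83, "y": -0.07, "z": 0}
    - {"ax": 0, "ay": 0, "az": -0.03, "hand": 0.67, "x": 2.83, "y": -0.07, "z": 0}
    - {"ax": 0, "ay": 0, "az": -0.03, "hand": 0.95, "x": 2.83, "y": -0.07, "z": 0}
    - {"ax": 0, "ay": 0, "az": -0.03, "hand": 0.95, "x": 2.83, "y": -0.07, "z": 0}
    - {"ax": 0, "ay": 0, "az": -0.03, "hand": 0.95, "x": 2.83, "y": -0.07, "z": 0}
    - {"ax": 0, "ay": 0, "az": -0.03, "hand": 0.95, "x": 2.83, "y": -0.07, "z": 0}
  squeeze: 15

```text
time: 17.88
position: [0.4546, 0.335, 0.2859]
tcp_rot: [-1.306, 1.146, 1.303]
contact_force: [-1.8, -0.6, 7.9]
grip_width: 0.097
```

Run:
```python
from h import *
s=state();print(s['time'],s['position'],s['grip_width'],s['contact_force'])
print(cmd([.58,.07,.45],down(8.75)))
```

```text
17.875 [0.45464865 0.33496901 0.28586589] 0.09745159568540981 [-1.79072477 -0.60114158  7.86030604]
[-4.0910e+00 -2.2530e+00 -6.9810e+00  1.1085e+01 -6.0000e-03  1.2000e-02]
```

Call:
servo_tool:
  commands:
    - {"ax": 0, "ay": 0, "az": 0, "hand": 0.95, "x": -0.5, "y": 0, "z": 0}
    - {"ax": 0, "ay": 0, "az": 0, "hand": 0.95, "x": -1.5, "y": 0, "z": 0}
    - {"ax": 0, "ay": 0, "az": 0, "hand": 0.95, "x": -2.7, "y": 0, "z": 0}
    - {"ax": 0.5, "ay": 0, "az": 0, "hand": 0.95, "x": -3.8, "y": 0, "z": 0}
    - {"ax": 1.5, "ay": 0, "az": 0, "hand": 0.95, "x": -4.1, "y": -0.3, "z": -0.9}
    - {"ax": 2.8, "ay": 0, "az": 0, "hand": 0.95, "x": -4.1, "y": -0.6, "z": -1.9}
    - {"ax": 4.1, "ay": 0, "az": 0, "hand": 0.95, "x": -4.1, "y": -1, "z": -2.9}
    - {"ax": 5.4, "ay": 0, "az": 0, "hand": 0.95, "x": -4.1, "y": -1.4, "z": -3.9}
    - {"ax": 6.7, "ay": 0, "az": 0, "hand": 0.95, "x": -4.1, "y": -1.7, "z": -5.0}
    - {"ax": 8, "ay": 0, "az": 0, "hand": 0.95, "x": -4.1, "y": -2.0, "z": -6}
    - {"ax": 9.3, "ay": 0, "az": 0, "hand": 0.95, "x": -4.1, "y": -2.25, "z": -7}
    - {"ax": 10.6, "ay": 0, "az": 0, "hand": 0.95, "x": -4.1, "y": -2.25, "z": -7}

```text
time: 19.38
position: [0.5805, 0.0671, 0.4518]
tcp_rot: [-0.168, 1.563, 0.165]
contact_force: [-1.1, 0.6, -1.1]
grip_width: 0.103
```

Run:
```python
from h import *
s=state();print(s['time'],s['position'],s['grip_width'])
t=bay(2)+.2779*UP
interp(t+.05*NRM+.006*UP,RPL,6,0)
```

```text
19.375 [0.58049089 0.067073   0.45178569] 0.1034675032343928
[ 0.65 -0.15  0.38  0.07  0.83  0.03]
[ 1.3  -0.3   0.77  0.13  1.67  0.05]
[ 1.95 -0.45  1.15  0.2   2.5   0.08]
[ 2.6  -0.6   1.53  0.27  3.34  0.11]
[ 3.25 -0.75  1.91  0.34  4.17  0.14]
[ 3.9  -0.9   2.3   0.4   5.01  0.16]
```

Call:
servo_tool:
  commands:
    - {"ax": 0.07, "ay": 0.83, "az": 0.03, "hand": 0.95, "x": 0.65, "y": -0.15, "z": 0.38}
    - {"ax": 0.13, "ay": 1.67, "az": 0.05, "hand": 0.95, "x": 1.3, "y": -0.3, "z": 0.77}
    - {"ax": 0.2, "ay": 2.5, "az": 0.08, "hand": 0.95, "x": 1.95, "y": -0.45, "z": 1.15}
    - {"ax": 0.27, "ay": 3.34, "az": 0.11, "hand": 0.95, "x": 2.6, "y": -0.6, "z": 1.53}
    - {"ax": 0.34, "ay": 4.17, "az": 0.14, "hand": 0.95, "x": 3.25, "y": -0.75, "z": 1.91}
    - {"ax": 0.4, "ay": 5.01, "az": 0.16, "hand": 0.95, "x": 3.9, "y": -0.9, "z": 2.3}
    - {"ax": 0.4, "ay": 5.01, "az": 0.16, "hand": 0.95, "x": 3.9, "y": -0.9, "z": 2.3}
    - {"ax": 0.4, "ay": 5.01, "az": 0.16, "hand": 0.95, "x": 3.9, "y": -0.9, "z": 2.3}

```text
time: 20.38
position: [0.6782, 0.0511, 0.2976]
tcp_rot: [-0.174, 2.26, 0.081]
contact_force: [-0.2, 0.2, 0.2]
grip_width: 0.094
```

Run:
```python
from h import *
s=state();print(s['time'],s['position'],s['grip_width'],s['joints'])
t=bay(2)+.2779*UP
print(cmd(t+.05*NRM+.006*UP,RPL)); print(cmd(t+.002*NRM+.003*UP,RPL)); print(cmd(t,RPL))
```

```text
20.375 [0.67820993 0.05107477 0.29755696] 0.09447768998919993 [ 0.04858847  0.57089389  1.70776431 -0.06708749  1.55523951 -0.07930401]
[ 0.029 -0.003  0.022  0.002  0.023  0.003]
[ 0.107 -0.003  1.222  0.002  0.023  0.003]
[ 0.183 -0.003  1.271  0.002  0.023  0.003]
```

Call:
servo_tool:
  commands:
    - {"ax": 0, "ay": 0.02, "az": 0, "hand": 0.95, "x": 0.03, "y": 0, "z": 0.4}
    - {"ax": 0, "ay": 0.02, "az": 0, "hand": 0.95, "x": 0.03, "y": 0, "z": 0.8}
    - {"ax": 0, "ay": 0.02, "az": 0, "hand": 0.95, "x": 0.03, "y": 0, "z": 1.1}
    - {"ax": 0, "ay": 0.02, "az": 0, "hand": 0.95, "x": 0.06, "y": 0, "z": 1.2}
    - {"ax": 0, "ay": 0.02, "az": 0, "hand": 0.95, "x": 0.11, "y": 0, "z": 1.25}
    - {"ax": 0, "ay": 0.02, "az": 0, "hand": 0.95, "x": 0.16, "y": 0, "z": 1.27}
    - {"ax": 0, "ay": 0.02, "az": 0, "hand": 0.95, "x": 0.19, "y": 0, "z": 1.27}
    - {"ax": 0, "ay": 0.02, "az": 0, "hand": 0.95, "x": 0.2, "y": 0, "z": 1.27}

```text
time: 21.38
position: [0.7121, 0.0563, 0.26]
tcp_rot: [-0.174, 2.262, 0.081]
contact_force: [4.6, 0.7, 5.8]
grip_width: 0.1
```

Run:
```python
from h import *
p,d=get_image('side'); crop('side',200,140,400,320,4,'pics/s12c.png',p)
```

```text
(no output)
```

View pics/s12c.png

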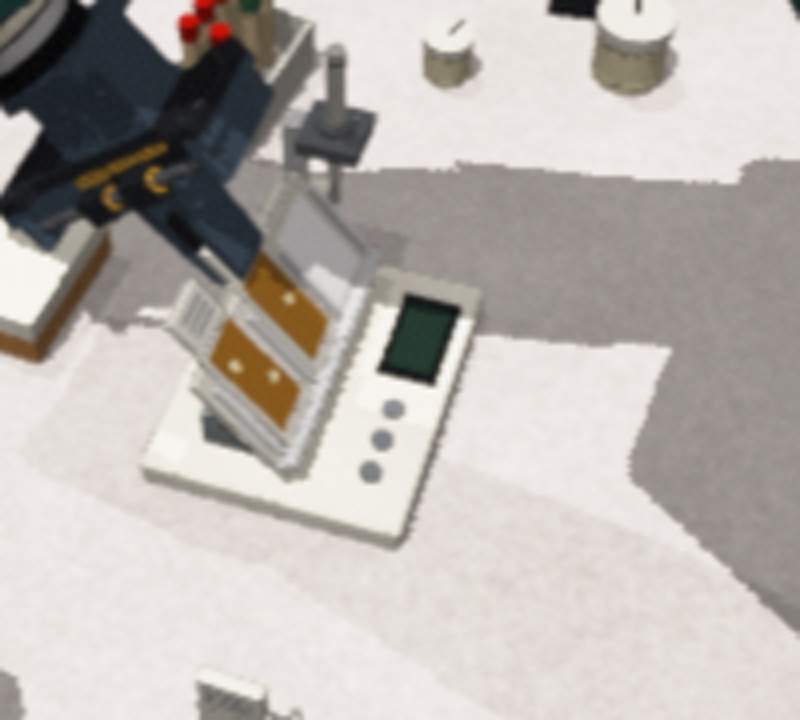

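Call:
servo_tool:
  commands:
    - {"ax": 0, "ay": 0, "az": 0, "hand": 0.8, "x": 0, "y": 0, "z": 0}
    - {"ax": 0, "ay": 0, "az": 0, "hand": 0.72, "x": 0, "y": 0, "z": 0}
    - {"ax": 0, "ay": 0, "az": 0, "hand": 0.72, "x": 0, "y": 0, "z": 0}
    - {"ax": 0, "ay": 0, "az": 0, "hand": 0.72, "x": -0.3, "y": 0, "z": 0}
    - {"ax": 0, "ay": 0, "az": 0, "hand": 0.72, "x": -1, "y": 0, "z": 0}
    - {"ax": 0, "ay": 0, "az": 0, "hand": 0.72, "x": -2, "y": 0, "z": 0}
    - {"ax": 0, "ay": 0, "az": 0, "hand": 0.72, "x": -3.2, "y": 0, "z": 0}
    - {"ax": 0, "ay": 0, "az": 0, "hand": 0.72, "x": -3.2, "y": 0, "z": 0}

```text
time: 22.42
position: [0.7954, 0.0692, 0.3623]
tcp_rot: [-0.174, 2.256, 0.081]
contact_force: [0.1, 0.8, -0.7]
grip_width: 0.279
```

Run:
```python
from h import *
s=state();print(s['time'],s['position'],s['grip_width'],s['contact_force'])
print('slot3',cmd([.4604,.2877,.40],down(97.5)))
p,d=get_image('side');cv2.imwrite('pics/s13.png',p); crop('side',200,140,400,320,4,'pics/s13c.png',p)
```

```text
22.425 [0.7954397  0.06918731 0.36225827] 0.2794868645809857 [ 0.11382178  0.76423753 -0.65526601]
slot3 [  4.008   6.677  -6.343 -10.61   -3.905  -3.81 ]
```

View pics/s13c.png

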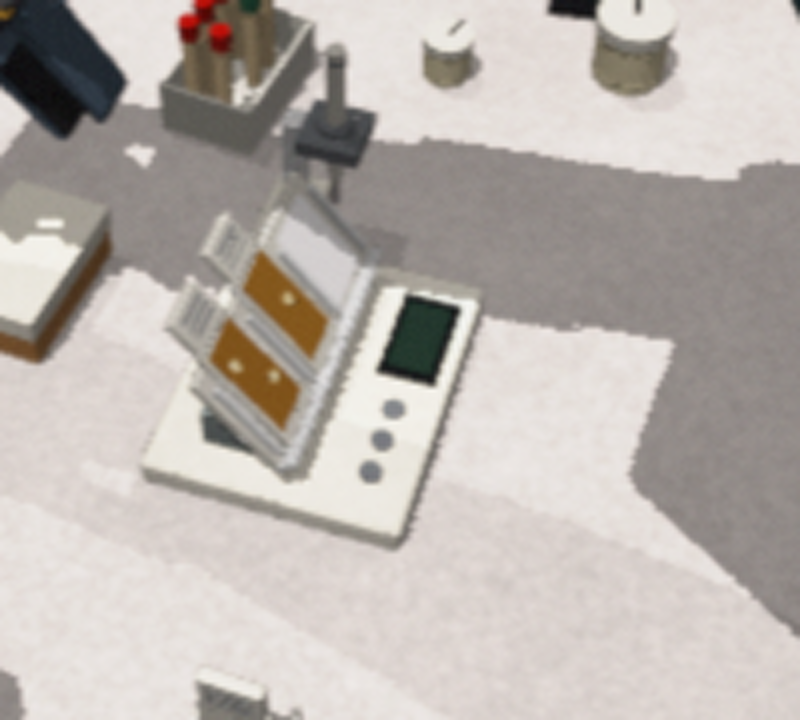

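Slides 1 and 2 lie in their bays. On to slot 3.

Call:
servo_tool:
  commands:
    - {"ax": -0.9, "ay": -0.33, "az": -0.32, "hand": 0.67, "x": 0, "y": 0.5, "z": -0.5}
    - {"ax": -1.9, "ay": -0.7, "az": -0.7, "hand": 0.67, "x": 0.4, "y": 1.2, "z": -1.1}
    - {"ax": -2.9, "ay": -1.1, "az": -1.05, "hand": 0.67, "x": 0.9, "y": 1.8, "z": -1.8}
    - {"ax": -3.9, "ay": -1.45, "az": -1.4, "hand": 0.67, "x": 1.4, "y": 2.4, "z": -2.4}
    - {"ax": -4.9, "ay": -1.8, "az": -1.75, "hand": 0.67, "x": 1.9, "y": 3.0, "z": -3.0}
    - {"ax": -5.9, "ay": -2.2, "az": -2.1, "hand": 0.67, "x": 2.3, "y": 3.6, "z": -3.6}
    - {"ax": -6.9, "ay": -2.55, "az": -2.5, "hand": 0.67, "x": 2.7, "y": 4.2, "z": -4.2}
    - {"ax": -7.9, "ay": -2.9, "az": -2.85, "hand": 0.67, "x": 3.1, "y": 4.9, "z": -4.8}
    - {"ax": -8.9, "ay": -3.3, "az": -3.2, "hand": 0.67, "x": 3.5, "y": 5.6, "z": -5.4}
    - {"ax": -9.8, "ay": -3.6, "az": -3.5, "hand": 0.67, "x": 3.8, "y": 6.3, "z": -5.9}
    - {"ax": -10.6, "ay": -3.9, "az": -3.82, "hand": 0.67, "x": 4.01, "y": 6.68, "z": -6.34}
    - {"ax": -10.6, "ay": -3.9, "az": -3.82, "hand": 0.67, "x": 4.01, "y": 6.68, "z": -6.34}

```text
time: 23.98
position: [0.4577, 0.2878, 0.3981]
tcp_rot: [-1.305, 1.148, 1.307]
contact_force: [0.5, -0.2, -0.5]
grip_width: 0.329
```

Run:
```python
from h import *
s=state();print(s['time'],s['position'],s['grip_width'])
print('slot3',cmd([.4604,.2877,.285],down(97.5)))
p,d=get_image('wrist');cv2.imwrite('pics/w14.png',p)
C=cloud('wrist',d,s); Z=C[...,2]
m=((abs(Z-.123)<.008)&(np.hypot(C[...,0]-.455,C[...,1]-.31)<.08)).astype(np.uint8)
n,l,st,ce=cv2.connectedComponentsWithStats(m)
for i in range(1,n):
    if st[i,4]>60:
        ys,xs=np.nonzero(l==i); q=np.array([plane('wrist',(x,y),.123,s)[:2] for x,y in zip(xs,ys)],np.float32)*1000
        print(st[i],cv2.minAreaRect(q))
```

```text
23.975 [0.45774142 0.28777207 0.39805436] 0.32914330263085795
slot3 [ 2.826 -0.075 -0.006  0.005 -0.013 -0.024]
[271 197  12  44 488] ((458.9354248046875, 287.605224609375), (36.0220947265625, 9.006946563720703), 7.682527542114258)
```

Call:
servo_tool:
  commands:
    - {"ax": 0, "ay": 0, "az": -0.02, "hand": 0.67, "x": 0.9, "y": -0.06, "z": 0}
    - {"ax": 0, "ay": 0, "az": -0.02, "hand": 0.67, "x": 1.9, "y": -0.06, "z": 0}
    - {"ax": 0, "ay": 0, "az": -0.02, "hand": 0.67, "x": 2.7, "y": -0.06, "z": 0}
    - {"ax": 0, "ay": 0, "az": -0.02, "hand": 0.67, "x": 2.83, "y": -0.06, "z": 0}
    - {"ax": 0, "ay": 0, "az": -0.02, "hand": 0.67, "x": 2.83, "y": -0.06, "z": 0}
    - {"ax": 0, "ay": 0, "az": -0.02, "hand": 0.95, "x": 2.83, "y": -0.06, "z": 0}
    - {"ax": 0, "ay": 0, "az": -0.02, "hand": 0.95, "x": 2.83, "y": -0.06, "z": 0}
    - {"ax": 0, "ay": 0, "az": -0.02, "hand": 0.95, "x": 2.83, "y": -0.06, "z": 0}
    - {"ax": 0, "ay": 0, "az": -0.02, "hand": 0.95, "x": 2.83, "y": -0.06, "z": 0}
  squeeze: 15

```text
time: 25.15
position: [0.4609, 0.2877, 0.2857]
tcp_rot: [-1.305, 1.147, 1.303]
contact_force: [-1.4, -1.1, 8.3]
grip_width: 0.096
```

Run:
```python
from h import *
s=state();print(s['time'],s['position'],s['grip_width'],s['contact_force'])
print(cmd([.59,.01,.45],down(8.75)))
```

```text
25.15 [0.46088698 0.28767048 0.28566051] 0.09641050214270631 [-1.35339536 -1.05868294  8.34230858]
[-4.0940e+00 -2.3060e+00 -7.3080e+00  1.1082e+01 -1.1000e-02  1.1000e-02]
```

Call:
servo_tool:
  commands:
    - {"ax": 0, "ay": 0, "az": 0, "hand": 0.95, "x": -0.5, "y": 0, "z": 0}
    - {"ax": 0, "ay": 0, "az": 0, "hand": 0.95, "x": -1.5, "y": 0, "z": 0}
    - {"ax": 0, "ay": 0, "az": 0, "hand": 0.95, "x": -2.7, "y": 0, "z": 0}
    - {"ax": 0.5, "ay": 0, "az": 0, "hand": 0.95, "x": -3.8, "y": 0, "z": 0}
    - {"ax": 1.5, "ay": 0, "az": 0, "hand": 0.95, "x": -4.1, "y": -0.3, "z": -0.9}
    - {"ax": 2.8, "ay": 0, "az": 0, "hand": 0.95, "x": -4.1, "y": -0.6, "z": -1.9}
    - {"ax": 4.1, "ay": 0, "az": 0, "hand": 0.95, "x": -4.1, "y": -1, "z": -3}
    - {"ax": 5.4, "ay": 0, "az": 0, "hand": 0.95, "x": -4.1, "y": -1.4, "z": -4.1}
    - {"ax": 6.7, "ay": 0, "az": 0, "hand": 0.95, "x": -4.1, "y": -1.8, "z": -5.2}
    - {"ax": 8, "ay": 0, "az": 0, "hand": 0.95, "x": -4.1, "y": -2.1, "z": -6.3}
    - {"ax": 9.3, "ay": 0, "az": 0, "hand": 0.95, "x": -4.1, "y": -2.3, "z": -7.3}
    - {"ax": 10.6, "ay": 0, "az": 0, "hand": 0.95, "x": -4.1, "y": -2.3, "z": -7.3}

```text
time: 26.65
position: [0.5902, 0.0081, 0.4503]
tcp_rot: [-0.168, 1.564, 0.164]
contact_force: [0.8, 0.3, 0.0]
grip_width: 0.102
```

Run:
```python
from h import *
s=state();print(s['time'],s['position'],s['grip_width'])
t=bay(3)+.2777*UP
interp(t+.05*NRM+.006*UP,RPL,6,0)
```

```text
26.65 [0.59022073 0.0081086  0.45033381] 0.10184022551113057
[ 0.64 -0.13  0.38  0.07  0.83  0.03]
[ 1.29 -0.27  0.76  0.13  1.67  0.05]
[ 1.93 -0.4   1.14  0.2   2.5   0.08]
[ 2.57 -0.54  1.53  0.27  3.33  0.11]
[ 3.22 -0.67  1.91  0.33  4.17  0.14]
[ 3.86 -0.8   2.29  0.4   5.    0.16]
```

Call:
servo_tool:
  commands:
    - {"ax": 0.07, "ay": 0.83, "az": 0.03, "hand": 0.95, "x": 0.64, "y": -0.13, "z": 0.38}
    - {"ax": 0.13, "ay": 1.67, "az": 0.05, "hand": 0.95, "x": 1.29, "y": -0.27, "z": 0.76}
    - {"ax": 0.2, "ay": 2.5, "az": 0.08, "hand": 0.95, "x": 1.93, "y": -0.4, "z": 1.14}
    - {"ax": 0.27, "ay": 3.33, "az": 0.11, "hand": 0.95, "x": 2.57, "y": -0.54, "z": 1.53}
    - {"ax": 0.33, "ay": 4.17, "az": 0.14, "hand": 0.95, "x": 3.22, "y": -0.67, "z": 1.91}
    - {"ax": 0.4, "ay": 5.0, "az": 0.16, "hand": 0.95, "x": 3.86, "y": -0.8, "z": 2.29}
    - {"ax": 0.4, "ay": 5.0, "az": 0.16, "hand": 0.95, "x": 3.86, "y": -0.8, "z": 2.29}
    - {"ax": 0.4, "ay": 5.0, "az": 0.16, "hand": 0.95, "x": 3.86, "y": -0.8, "z": 2.29}

```text
time: 27.65
position: [0.6864, -0.0042, 0.2968]
tcp_rot: [-0.173, 2.261, 0.081]
contact_force: [0.3, 0.2, 0.5]
grip_width: 0.099
```

Run:
```python
from h import *
s=state();print(s['time'],s['position'],s['grip_width'],s['joints'])
t=bay(3)+.2777*UP
print(cmd(t+.05*NRM+.006*UP,RPL)); print(cmd(t,RPL))
p,d=get_image('side'); crop('side',200,100,400,280,4,'pics/s15c.png',p)
p,d=get_image('top'); crop('top',200,100,400,260,4,'pics/t15c.png',p)
```

```text
27.65 [ 0.68639134 -0.00422917  0.29682848] 0.09880542830274072 [-0.02705277  0.57965242  1.6947024  -0.11521104  1.55496483 -0.13657069]
[ 0.014 -0.005  0.016 -0.002  0.018  0.003]
[ 0.167 -0.005  1.266 -0.002  0.018  0.003]
```

View pics/s15c.png

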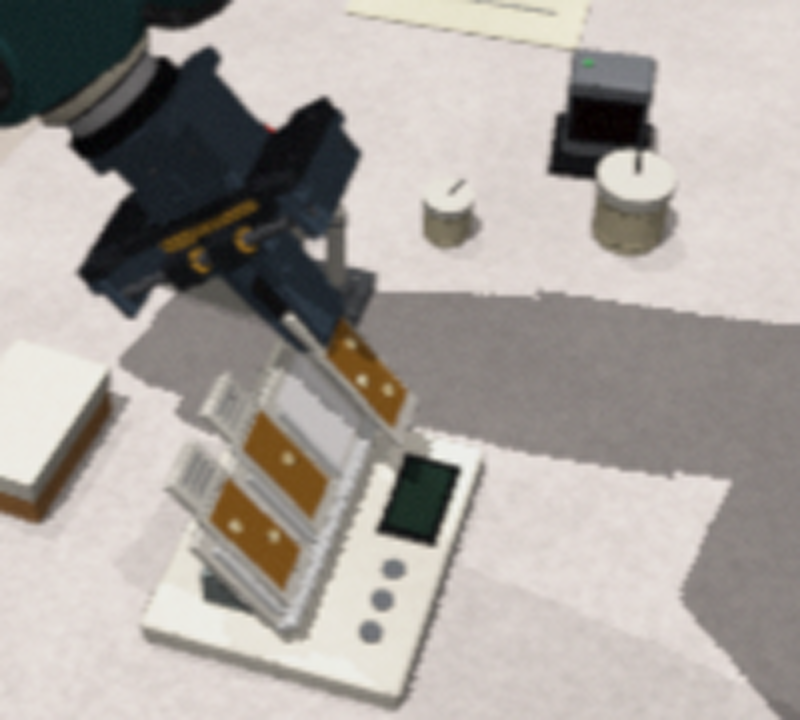

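View pics/t15c.png

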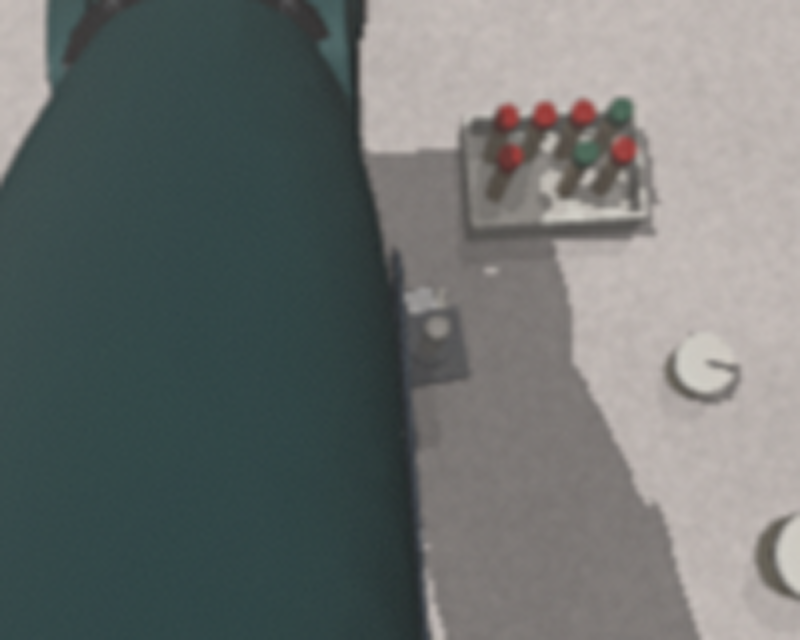

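Call:
servo_tool:
  commands:
    - {"ax": 0, "ay": 0.02, "az": 0, "hand": 0.95, "x": 0.02, "y": 0, "z": 0.4}
    - {"ax": 0, "ay": 0.02, "az": 0, "hand": 0.95, "x": 0.02, "y": 0, "z": 0.8}
    - {"ax": 0, "ay": 0.02, "az": 0, "hand": 0.95, "x": 0.02, "y": 0, "z": 1.1}
    - {"ax": 0, "ay": 0.02, "az": 0, "hand": 0.95, "x": 0.05, "y": 0, "z": 1.2}
    - {"ax": 0, "ay": 0.02, "az": 0, "hand": 0.95, "x": 0.1, "y": 0, "z": 1.25}
    - {"ax": 0, "ay": 0.02, "az": 0, "hand": 0.95, "x": 0.15, "y": 0, "z": 1.27}
    - {"ax": 0, "ay": 0.02, "az": 0, "hand": 0.95, "x": 0.18, "y": 0, "z": 1.27}
    - {"ax": 0, "ay": 0.02, "az": 0, "hand": 0.95, "x": 0.19, "y": 0, "z": 1.27}

```text
time: 28.75
position: [0.7204, 0.001, 0.2599]
tcp_rot: [-0.173, 2.262, 0.08]
contact_force: [4.5, 1.1, 6.2]
grip_width: 0.097
```

Call:
servo_tool:
  commands:
    - {"ax": 0, "ay": 0, "az": 0, "hand": 0.8, "x": 0, "y": 0, "z": 0}
    - {"ax": 0, "ay": 0, "az": 0, "hand": 0.72, "x": 0, "y": 0, "z": 0}
    - {"ax": 0, "ay": 0, "az": 0, "hand": 0.72, "x": 0, "y": 0, "z": 0}
    - {"ax": 0, "ay": 0, "az": 0, "hand": 0.72, "x": -0.3, "y": 0, "z": 0}
    - {"ax": 0, "ay": 0, "az": 0, "hand": 0.72, "x": -1, "y": 0, "z": 0}
    - {"ax": 0, "ay": 0, "az": 0, "hand": 0.72, "x": -2, "y": 0, "z": 0}
    - {"ax": 0, "ay": 0, "az": 0, "hand": 0.72, "x": -3.2, "y": 0, "z": 0}
    - {"ax": 0, "ay": 0, "az": 0, "hand": 0.72, "x": -3.2, "y": 0, "z": 0}

```text
time: 29.75
position: [0.8038, 0.0139, 0.3621]
tcp_rot: [-0.174, 2.256, 0.08]
contact_force: [-0.5, -0.4, -1.0]
grip_width: 0.279
```

Run:
```python
from h import *
s=state();print(s['time'],s['position'],s['grip_width'],s['contact_force'])
p,d=get_image('side');cv2.imwrite('pics/s16.png',p); crop('side',200,100,400,280,4,'pics/s16c.png',p)
print('view',cmd([.55,-.07,.42],down(8.75)))
print(L2W(.035,-.135,.1))
```

```text
29.75 [0.80378882 0.01389883 0.36212427] 0.2787016508105604 [-0.45911198 -0.3889178  -0.99464514]
view [ 3.038e+00 -1.109e+00 -6.003e+00 -2.000e-03 -4.972e+00  9.000e-03]
[ 0.59842931 -0.09810449  0.1       ]
```

View pics/s16c.png

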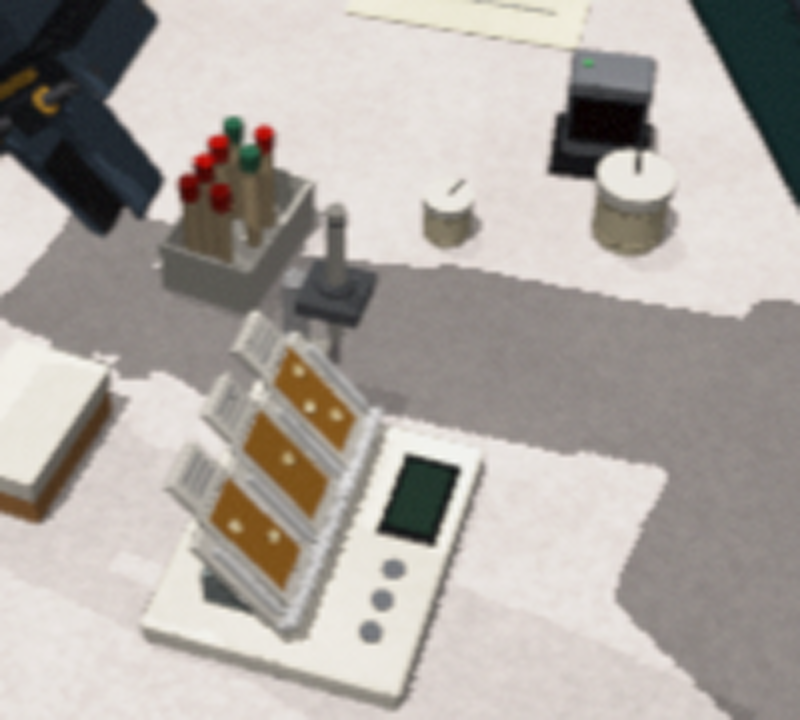

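Call:
servo_tool:
  commands:
    - {"ax": 0, "ay": -0.6, "az": 0, "hand": 0.5, "x": 0, "y": -0.2, "z": -1}
    - {"ax": 0, "ay": -1.3, "az": 0, "hand": 0.5, "x": 0.3, "y": -0.4, "z": -2}
    - {"ax": 0, "ay": -2.1, "az": 0, "hand": 0.5, "x": 0.8, "y": -0.8, "z": -3}
    - {"ax": 0, "ay": -3, "az": 0, "hand": 0.5, "x": 1.4, "y": -1.3, "z": -4}
    - {"ax": 0, "ay": -3.8, "az": 0, "hand": 0.5, "x": 2, "y": -1.8, "z": -5}
    - {"ax": 0, "ay": -4.5, "az": 0, "hand": 0.5, "x": 2.6, "y": -2.3, "z": -5.6}
    - {"ax": 0, "ay": -4.97, "az": 0, "hand": 0.5, "x": 2.8, "y": -2.6, "z": -6}
    - {"ax": 0, "ay": -4.97, "az": 0, "hand": 0.5, "x": 2.8, "y": -2.6, "z": -6}
    - {"ax": 0, "ay": -4.97, "az": 0, "hand": 0.5, "x": 2.8, "y": -2.6, "z": -6}
    - {"ax": 0, "ay": -4.97, "az": 0, "hand": 0.5, "x": 2.8, "y": -2.6, "z": -6}

```text
time: 31.05
position: [0.5657, -0.1275, 0.4269]
tcp_rot: [-0.121, 1.569, 0.12]
contact_force: [-0.2, -0.4, -0.8]
grip_width: 0.502
```

Run:
```python
from h import *
s=state();print(s['time'],s['position'],s['joints'])
p,d=get_image('wrist');cv2.imwrite('pics/w17.png',p);np.savez('pics/w17.npz',d=d,C=cloud('wrist',d,s),**{k:s[k] for k in('position','tcp_rot')})
D=[([0.30049806,-0.63199921,0.40406665],[-1.16026314,.379423135,1.73480359,0,1.02851544]),
([0.43839323,-0.38794221,0.36010307],[-.764278,.260418939,1.99115243,0,.891525]),
([0.49553987,-0.32636628,0.21794404],[-.6217,.495424288,1.99906,0,.647128]),
([0.57125528,-0.04141396,0.43921622],[-.1128,.13809789,1.97366983,0,1.02835394]),
([0.58972556,-0.16068253,0.41148528],[-.304,.233431583,1.91515508,0,.991517891]),
([0.44833138,0.38171538,0.37090592],[.666,.25047386,1.98005177,0,.91055681]),
([0.66964321,0.10653705,0.29786928],[.12548,.56798982,1.71198133,-.018,1.55673843]),
([0.67820993,0.05107477,0.29755696],[.0486,.57089389,1.70776431,-.067,1.55523951]),
(list(s['position']),list(s['joints'][:5]))]
A=[];b=[]
for P,j in D:
    r=np.hypot(P[0],P[1]);t=j[1]+j[2];u=t+j[4]
    A.append([1,0,np.sin(j[1]),np.sin(t),np.cos(t),np.sin(u)]);b.append(r)
    A.append([0,1,np.cos(j[1]),np.cos(t),-np.sin(t),np.cos(u)]);b.append(P[2])
A=np.array(A);b=np.array(b);k,res,rk,sv=np.linalg.lstsq(A,b,rcond=None);print(k,np.abs(A@k-b).max(),rk,sv)
```

```text
31.05 [ 0.56565554 -0.12745444  0.42685649] [-2.61621137e-01  1.64780274e-01  1.96757112e+00 -1.70173856e-03
  1.01039629e+00 -4.14401012e-01]
[5.10062544e-04 3.18180956e-01 5.50460266e-01 6.03749962e-01
 4.11459712e-02 7.80038827e-02] 7.9813786863836e-05 6 [5.93981595 4.25398682 0.67987672 0.27886431 0.24239404 0.15306893]
```

View pics/w17.png

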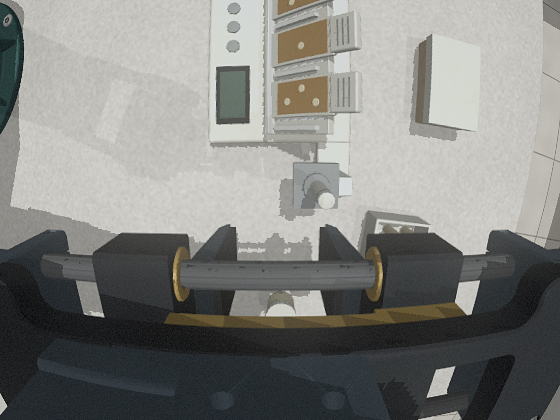

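Run:
```python
from h import *
z=np.load('pics/w17.npz'); C=z['C']; st={'position':z['position'],'tcp_rot':z['tcp_rot']}; p=cv2.imread('pics/w17.png')
# pen top
b=np.zeros(C.shape[:2],bool); b[180:222,300:350]=1
m=b&(C[...,2]>.162)&(C[...,2]<.18); ys,xs=np.nonzero(m); print('pen top px',xs.mean(),ys.mean(),len(xs),np.median(C[m][:,2]),'bbox',xs.min(),xs.max(),ys.min(),ys.max())
q=np.array([plane('wrist',(x,y),.170,st)[:2] for x,y in zip(xs,ys)],np.float32); print('pen top',cv2.minEnclosingCircle(q*1000), C[m].mean(0))
# collar top z .106
m2=b|False; m2[155:215,290:345]=1; m2&=(abs(C[...,2]-.106)<.003); print('collar-ish',C[m2].mean(0),m2.sum())
pl=np.zeros_like(b); pl[155:215,288:350]=1; pl&=abs(C[...,2]-.1)<.004; ys,xs=np.nonzero(pl); q=np.array([plane('wrist',(x,y),.1,st)[:2] for x,y in zip(xs,ys)],np.float32); print('plate',cv2.minAreaRect(q*1000))
crop('wrist',200,0,380,215,3.7,'pics/w17c.png',p)
# colonies
b[:]=0;b[0:150,260:330]=1
S=[(1,'a',-7,62),(1,'b',8,34),(2,'a',4,47),(3,'a',7,67),(3,'b',-8,48),(3,'c',4,27)]
for i,n,y,zz in S:
    P=bay(i)-EY*y/1000+UP*zz/1000+NRM*.0035; print(i,n,np.round(P,4),np.round(wproj(P,st)[0],1))
# feasibility
k=[5.10062544e-04,3.18180956e-01,5.50460266e-01,6.03749962e-01,4.11459712e-02,7.80038827e-02]
l3=np.hypot(k[3],k[4]); ph=np.arctan2(k[4],k[3])
def ik(r,zz,u):
    x=r-k[0]-k[5]*np.sin(u); y=zz-k[1]-k[5]*np.cos(u); D=np.hypot(x,y)
    cc=(D*D-k[2]**2-l3**2)/(2*k[2]*l3)
    if abs(cc)>1: return None
    g=np.arccos(cc); a=np.arctan2(x,y); j2=a-np.arctan2(l3*np.sin(g),k[2]+l3*np.cos(g)); j3=g-ph
    # sin(t)*k3+cos(t)*k4 = l3 sin(t+ph)
    return np.round([j2,j3,u-j2-j3],3)
for tl in (0,10,20,25,30,40):
  for i,n,y,zz in [S[0],S[5],S[4]]:
    P=bay(i)-EY*y/1000+UP*zz/1000+NRM*.0035; t=np.radians(tl)
    T=P-.287*(np.sin(t)*EX-np.cos(t)*EZ); print(tl,i,n,np.round(T,3),ik(np.hypot(T[0],T[1]),T[2],np.pi-t))
```

```text
pen top px 325.5257352941176 199.27205882352942 272 0.16878910838861325 bbox 317 334 190 209
pen top ((597.9036865234375, -103.54945373535156), 7.479777812957764) [ 0.59842326 -0.10379451  0.16838991]
collar-ish [ 0.59644136 -0.10178834  0.10517166] 299
plate ((604.3057861328125, -103.18079376220703), (54.75236511230469, 44.515464782714844), 8.819859504699707)
1 a [0.5628 0.0969 0.0962] [309.6 -16.7]
1 b [0.5473 0.0794 0.0748] [290.6   3.6]
2 a [0.5635 0.0293 0.0848] [299.8  46.8]
3 a [ 0.5852 -0.0271  0.1001] [314.8 103.2]
3 b [ 0.5708 -0.0141  0.0855] [300.7  89.3]
3 c [ 0.5593 -0.028   0.0694] [286.4 102.7]
0 1 a [0.563 0.097 0.383] [0.206 2.009 0.926]
0 3 c [ 0.559 -0.028  0.356] [0.227 2.043 0.872]
0 3 b [ 0.571 -0.014  0.373] [0.221 2.015 0.906]
10 1 a [0.514 0.089 0.379] [0.112 2.134 0.721]
10 3 c [ 0.51  -0.036  0.352] [0.138 2.165 0.663]
10 3 b [ 0.522 -0.022  0.368] [0.13  2.138 0.699]
20 1 a [0.466 0.082 0.366] [0.035 2.256 0.502]
20 3 c [ 0.462 -0.043  0.339] [0.069 2.284 0.439]
20 3 b [ 0.474 -0.029  0.355] [0.057 2.258 0.478]
25 1 a [0.443 0.078 0.356] [0.005 2.316 0.385]
25 3 c [ 0.439 -0.046  0.33 ] [0.045 2.342 0.319]
25 3 b [ 0.451 -0.033  0.346] [0.03  2.317 0.359]
30 1 a [0.421 0.075 0.345] [-0.017  2.374  0.261]
30 3 c [ 0.417 -0.05   0.318] [0.029 2.397 0.191]
30 3 b [ 0.429 -0.036  0.334] [0.011 2.373 0.234]
40 1 a [0.38  0.069 0.316] [-0.028  2.482 -0.01 ]
40 3 c [ 0.377 -0.056  0.289] [ 0.036  2.498 -0.091]
40 3 b [ 0.388 -0.042  0.305] [ 0.008  2.477 -0.042]
```

View pics/w17c.png

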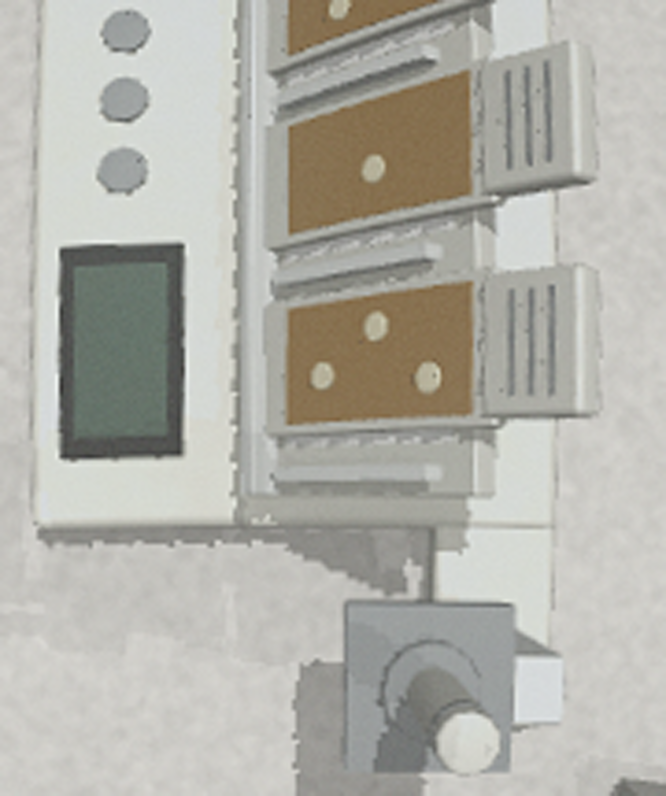

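Run:
```python
from h import *
print(cmd([.598,-.1037,.38],down(8.75)));print(cmd([.598,-.1037,.314],down(8.75)))
```

```text
[ 1.17   0.465  0.892  0.007 -0.011  0.006]
[ 2.82   0.466  0.895  0.007 -0.011  0.006]
```

Call:
servo_tool:
  commands:
    - {"ax": 0, "ay": 0, "az": 0, "hand": 0.6, "x": 0.4, "y": 0.46, "z": 0.9}
    - {"ax": 0, "ay": 0, "az": 0, "hand": 0.6, "x": 0.8, "y": 0.46, "z": 0.9}
    - {"ax": 0, "ay": 0, "az": 0, "hand": 0.6, "x": 1.1, "y": 0.46, "z": 0.9}
    - {"ax": 0, "ay": 0, "az": 0, "hand": 0.6, "x": 1.1, "y": 0.46, "z": 0.9}
    - {"ax": 0, "ay": 0, "az": 0, "hand": 0.6, "x": 1.1, "y": 0.46, "z": 0.9}

```text
time: 31.72
position: [0.5982, -0.1042, 0.3833]
tcp_rot: [-0.121, 1.568, 0.119]
contact_force: [-0.3, -0.3, 1.1]
grip_width: 0.402
```

Run:
```python
from h import *
s=state();print(s['time'],s['position'])
p,d=get_image('wrist');cv2.imwrite('pics/w18.png',p)
print(cmd([.598,-.1037,.314],down(8.75)))
print(wproj([[.598,-.1037,.17]]))
```

```text
31.725 [ 0.59824201 -0.10415845  0.38328197]
[ 1.736  0.014 -0.005  0.004 -0.005  0.008]
[[276.77611632 241.52736319]]
```

View pics/w18.png

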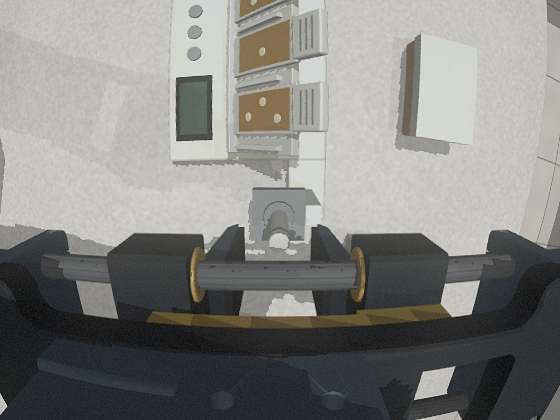

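Call:
servo_tool:
  commands:
    - {"ax": 0, "ay": 0, "az": 0, "hand": 0.6, "x": 0.8, "y": 0.01, "z": 0.02}
    - {"ax": 0, "ay": 0, "az": 0, "hand": 0.6, "x": 1.5, "y": 0.01, "z": 0.02}
    - {"ax": 0, "ay": 0, "az": 0, "hand": 0.6, "x": 1.73, "y": 0.01, "z": 0.02}
    - {"ax": 0, "ay": 0, "az": 0, "hand": 0.6, "x": 1.73, "y": 0.01, "z": 0.02}
    - {"ax": 0, "ay": 0, "az": 0, "hand": 0.9, "x": 1.73, "y": 0.01, "z": 0.02}
    - {"ax": 0, "ay": 0, "az": 0, "hand": 0.9, "x": 1.73, "y": 0.01, "z": 0.02}
    - {"ax": 0, "ay": 0, "az": 0, "hand": 0.9, "x": 1.73, "y": 0.01, "z": 0.02}
    - {"ax": 0, "ay": 0, "az": 0, "hand": 0.9, "x": 1.73, "y": 0.01, "z": 0.02}
  squeeze: 25

```text
time: 32.78
position: [0.5992, -0.1038, 0.3149]
tcp_rot: [-0.122, 1.567, 0.119]
contact_force: [-1.4, -0.6, 7.0]
grip_width: 0.148
```

Run:
```python
from h import *
s=state();print(s['time'],s['position'],s['grip_width'],s['contact_force'],s['grip_width']*91)
t=np.radians(20)
RT=np.stack([np.sin(t)*EX-np.cos(t)*EZ,EY,np.cos(t)*EX+np.sin(t)*EZ],1)
print(np.linalg.det(RT))
P=bay(1)+EY*.007+UP*.062+NRM*.0035
T=P-.287*RT[:,0]
print(T, cmd(T-.06*RT[:,0],RT))
```

```text
32.775 [ 0.59923519 -0.10377039  0.31494019] 0.14818585160993564 [-1.39364982 -0.57645735  6.98665447] 13.484912496504142
1.0
[0.46579712 0.08201538 0.36593629] [-2.692  5.096 -3.1    0.006 -2.5    0.01 ]
```

Call:
servo_tool:
  commands:
    - {"ax": 0, "ay": 0, "az": 0, "hand": 0.9, "x": -0.5, "y": 0, "z": 0}
    - {"ax": 0, "ay": 0, "az": 0, "hand": 0.9, "x": -1.3, "y": 0, "z": 0}
    - {"ax": 0, "ay": 0, "az": 0, "hand": 0.9, "x": -2.2, "y": 0, "z": 0}
    - {"ax": 0, "ay": 0, "az": 0, "hand": 0.9, "x": -2.9, "y": 0, "z": 0}
    - {"ax": 0, "ay": 0, "az": 0, "hand": 0.9, "x": -3, "y": 0, "z": 0}
    - {"ax": 0, "ay": 0, "az": 0, "hand": 0.9, "x": -3, "y": 0, "z": 0}

```text
time: 33.52
position: [0.599, -0.1035, 0.4349]
tcp_rot: [-0.122, 1.567, 0.119]
contact_force: [-0.5, -0.7, 0.0]
grip_width: 0.144
```

```bash
cat >> h.py <<'E'
def RTILT(deg):
    t=np.radians(deg); return np.stack([np.sin(t)*EX-np.cos(t)*EZ,EY,np.cos(t)*EX+np.sin(t)*EZ],1)
COL={'1a':(1,-7,62),'1b':(1,8,34),'2a':(2,4,47),'3a':(3,7,67),'3b':(3,-8,48),'3c':(3,4,27)}
def col(k):
    i,y,z=COL[k]; return bay(i)-EY*y/1000+UP*z/1000+NRM*.0035
E
python3 - <<'E'
from h import *
s=state();print(s['time'],s['position'],s['grip_width'])
RT=RTILT(20); T=col('1a')-.290*RT[:,0]
interp(T-.05*RT[:,0],RT,8,0)
p,d=get_image('wrist');cv2.imwrite('pics/w19.png',p)
print(wproj(s['position']+R.from_rotvec(s['tcp_rot']).as_matrix()@[.29,0,0],s))
E
```

```text
33.525 [ 0.59895004 -0.10351233  0.43491994] 0.1438102426670478
[ 0.06  0.64 -0.38  0.   -0.31  0.  ]
[ 0.12  1.27 -0.76  0.   -0.62  0.  ]
[ 0.18  1.91 -1.14  0.   -0.94  0.  ]
[ 0.24  2.55 -1.52  0.   -1.25  0.  ]
[ 0.29  3.18 -1.9   0.   -1.56  0.01]
[ 0.35  3.82 -2.28  0.   -1.87  0.01]
[ 0.41  4.46 -2.66  0.01 -2.19  0.01]
[ 0.47  5.09 -3.04  0.01 -2.5   0.01]
[[277.10898144 213.24081073]]
```

View pics/w19.png

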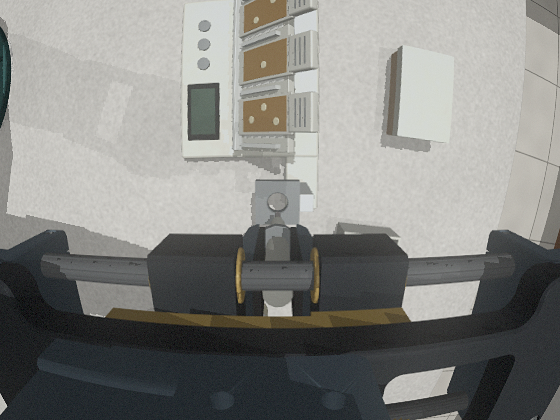

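Call:
servo_tool:
  commands:
    - {"ax": 0, "ay": -0.31, "az": 0, "hand": 0.9, "x": 0.06, "y": 0.64, "z": -0.38}
    - {"ax": 0, "ay": -0.62, "az": 0, "hand": 0.9, "x": 0.12, "y": 1.27, "z": -0.76}
    - {"ax": 0, "ay": -0.94, "az": 0, "hand": 0.9, "x": 0.18, "y": 1.91, "z": -1.14}
    - {"ax": 0, "ay": -1.25, "az": 0, "hand": 0.9, "x": 0.24, "y": 2.55, "z": -1.52}
    - {"ax": 0, "ay": -1.56, "az": 0, "hand": 0.9, "x": 0.29, "y": 3.18, "z": -1.9}
    - {"ax": 0, "ay": -1.87, "az": 0, "hand": 0.9, "x": 0.35, "y": 3.82, "z": -2.28}
    - {"ax": 0, "ay": -2.19, "az": 0, "hand": 0.9, "x": 0.41, "y": 4.46, "z": -2.66}
    - {"ax": 0, "ay": -2.5, "az": 0, "hand": 0.9, "x": 0.47, "y": 5.09, "z": -3.04}
    - {"ax": 0, "ay": -2.5, "az": 0, "hand": 0.9, "x": 0.47, "y": 5.09, "z": -3.04}
    - {"ax": 0, "ay": -2.5, "az": 0, "hand": 0.9, "x": 0.47, "y": 5.09, "z": -3.04}

```text
time: 34.83
position: [0.4478, 0.0789, 0.4149]
tcp_rot: [-0.095, 1.221, 0.133]
contact_force: [0.8, -0.1, -0.8]
grip_width: 0.147
```

Run:
```python
from h import *
s=state();print(s['time'],s['position'],s['grip_width'],s['joints'])
RT=RTILT(20); T=col('1a')-.290*RT[:,0]
print(cmd(T-.006*RT[:,0],RT))
p,d=get_image('wrist');cv2.imwrite('pics/w20.png',p); crop('wrist',200,120,360,260,5,'pics/w20c.png',p)
print(wproj([s['position']+R.from_rotvec(s['tcp_rot']).as_matrix()@[.29,0,0]]+[col(k) for k in COL],s))
p,d=get_image('side'); crop('side',200,100,400,280,4,'pics/s20c.png',p)
```

```text
34.825 [0.44778357 0.07894844 0.41489073] 0.14654035682730704 [ 0.12158231 -0.08091448  2.25959865  0.01680633  0.61610846 -0.04424384]
[ 1.081  0.008  0.013  0.009 -0.015  0.006]
[[277.43757504 213.14408092]
 [278.59696987 200.73241214]
 [255.5615712  211.95968057]
 [266.48185546 260.20836116]
 [282.31615203 311.80896646]
 [267.70710107 296.18237239]
 [252.60870519 300.6624859 ]]
```

View pics/w20c.png

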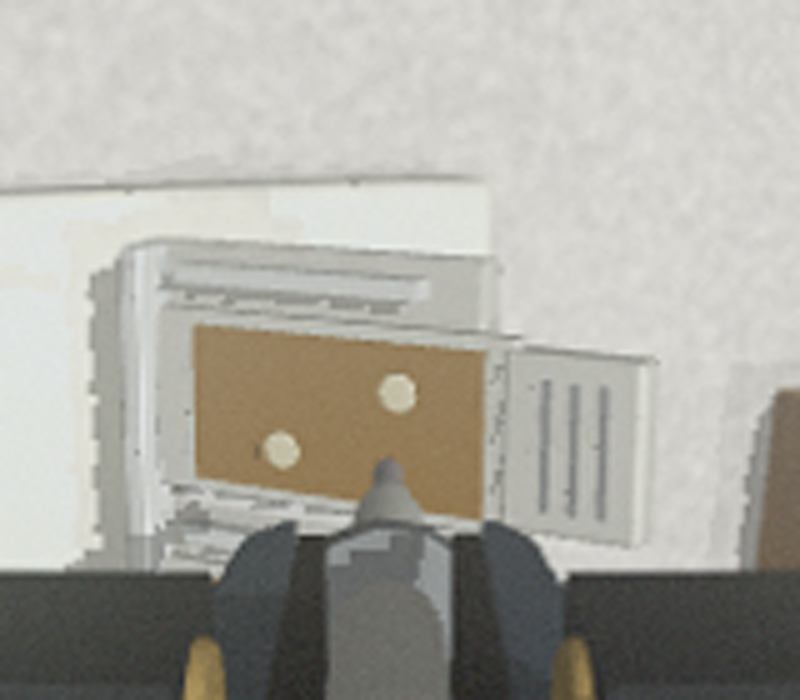

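View pics/s20c.png

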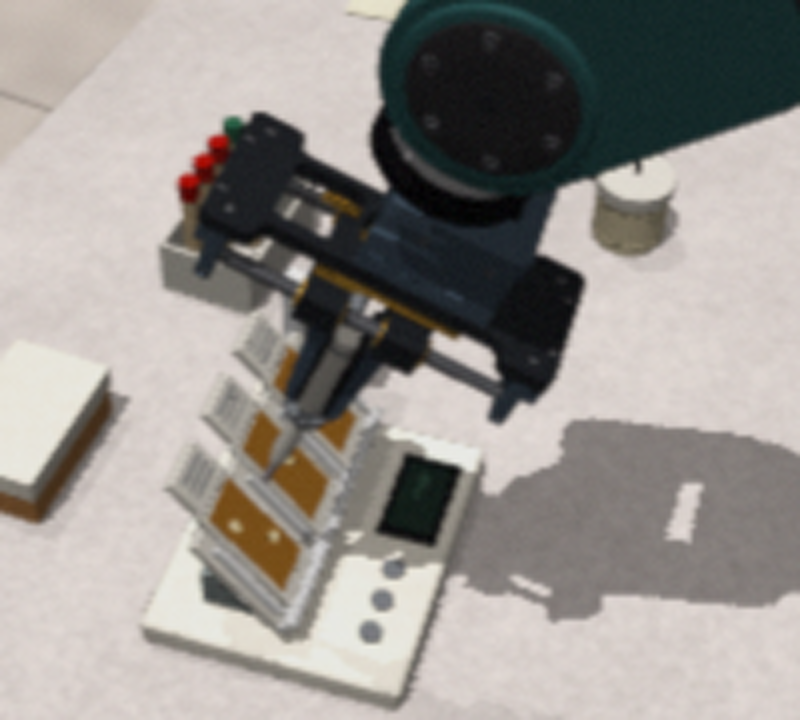

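Call:
servo_tool:
  commands:
    - {"ax": 0, "ay": 0, "az": 0, "hand": 0.9, "x": 0.5, "y": 0.03, "z": 0.02}
    - {"ax": 0, "ay": 0, "az": 0, "hand": 0.9, "x": 0.9, "y": 0.03, "z": 0.02}
    - {"ax": 0, "ay": 0, "az": 0, "hand": 0.9, "x": 1.06, "y": 0.03, "z": 0.02}
    - {"ax": 0, "ay": 0, "az": 0, "hand": 0.9, "x": 1.06, "y": 0.03, "z": 0.02}
    - {"ax": 0, "ay": 0, "az": 0, "hand": 0.9, "x": 1.06, "y": 0.03, "z": 0.02}

```text
time: 35.55
position: [0.463, 0.0821, 0.3759]
tcp_rot: [-0.094, 1.22, 0.132]
contact_force: [-0.3, 0.1, -1.0]
grip_width: 0.147
```

```bash
cat > look.py <<'E'
from h import *
import sys
k=sys.argv[1]; n=sys.argv[2]
s=state();print(s['time'],s['position'],s['grip_width'],s['contact_force'],s['joints'][4])
RT=RTILT(20); T=col(k)-.290*RT[:,0]
print('to contact',cmd(T,RT))
p,d=get_image('wrist'); crop('wrist',230,150,330,250,7,f'pics/w{n}.png',p)
q=wproj([s['position']+R.from_rotvec(s['tcp_rot']).as_matrix()@[.29,0,0],col(k)],s); print('tip,col pred crop px',(q-[230,150])*7)
p,d=get_image('side'); crop('side',230,170,340,270,6,f'pics/s{n}.png',p)
E
python3 look.py 1a 21
```

```text
35.55 [0.46296673 0.08209366 0.37586592] 0.14692982124924264 [-0.317124    0.09478699 -1.04482224] 0.5254093881736168
to contact [ 0.182 -0.012 -0.019  0.002 -0.009  0.008]
tip,col pred crop px [[332.07158149 442.00692216]
 [328.74845687 429.28878265]]
```

View pics/w21.png

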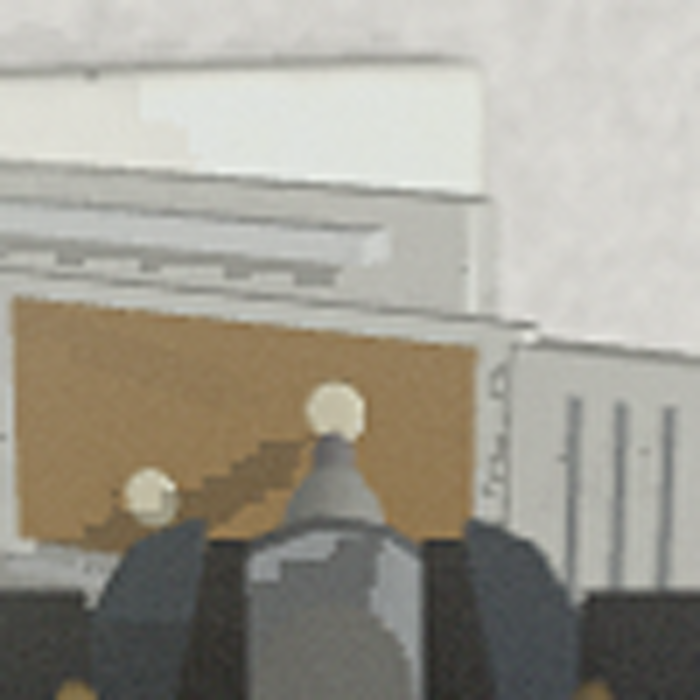

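View pics/s21.png

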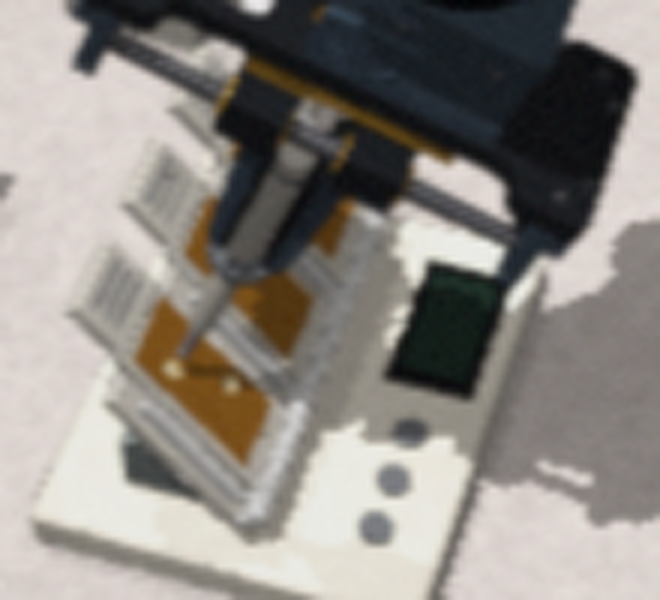

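Call:
servo_tool:
  commands:
    - {"ax": 0, "ay": 0, "az": 0, "hand": 0.9, "x": 0.07, "y": 0.04, "z": 0}
    - {"ax": 0, "ay": 0, "az": 0, "hand": 0.9, "x": 0.12, "y": 0.04, "z": 0}
    - {"ax": 0, "ay": 0, "az": 0, "hand": 0.9, "x": 0.14, "y": 0.04, "z": 0}
    - {"ax": 0, "ay": 0, "az": 0, "hand": 0.9, "x": 0.14, "y": 0.04, "z": 0}

```text
time: 36.15
position: [0.4646, 0.084, 0.3706]
tcp_rot: [-0.094, 1.22, 0.132]
contact_force: [-0.4, 0.1, -0.4]
grip_width: 0.145
```

```bash
python3 look.py 1a 22
```

```text
36.15 [0.46456892 0.08400476 0.37062276] 0.14481845450627043 [-0.3525785   0.11437834 -0.3801992 ] 0.5133759422785034
to contact [ 0.043 -0.054 -0.019  0.003 -0.007  0.008]
tip,col pred crop px [[332.0713193  442.00691228]
 [328.43386926 453.06553344]]
```

View pics/w22.png

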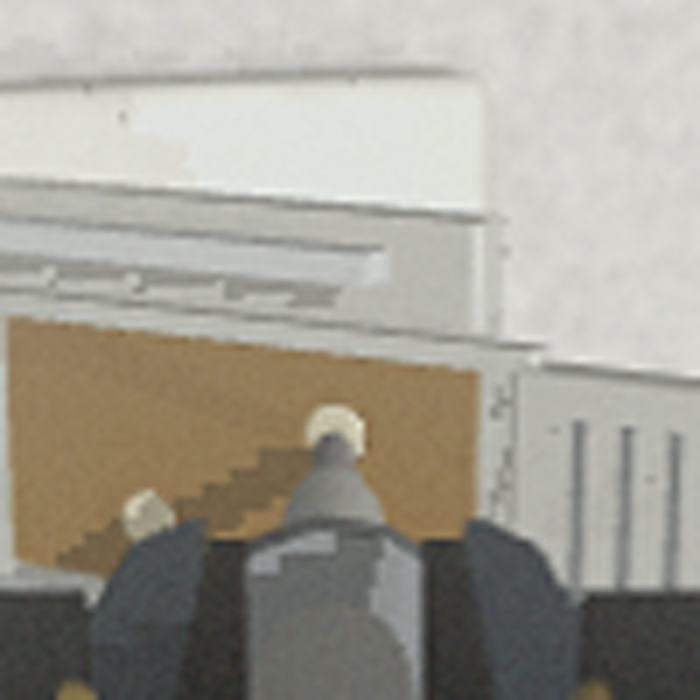

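View pics/s22.png

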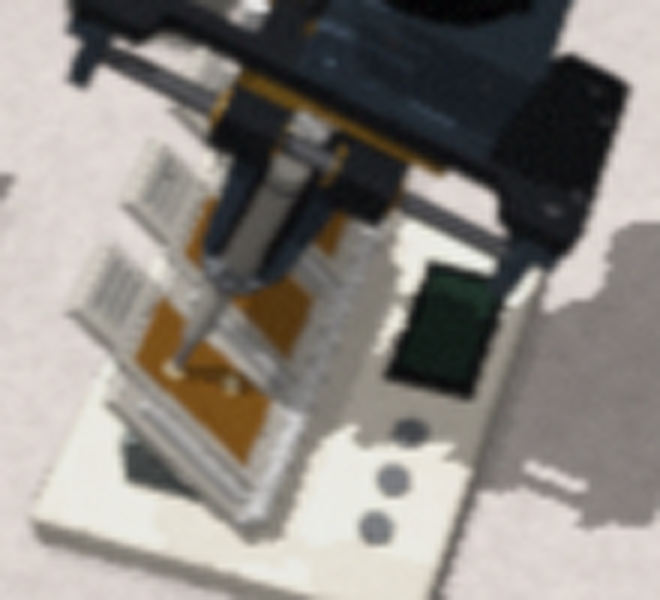

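Call:
servo_tool:
  commands:
    - {"ax": 0, "ay": 0, "az": 0, "hand": 0.9, "x": 0.03, "y": 0.03, "z": 0}
    - {"ax": 0, "ay": 0, "az": 0, "hand": 0.9, "x": 0.06, "y": 0.03, "z": 0}
    - {"ax": 0, "ay": 0, "az": 0, "hand": 0.9, "x": 0.1, "y": 0.03, "z": 0}
    - {"ax": 0, "ay": 0, "az": 0, "hand": 0.9, "x": 0.14, "y": 0.03, "z": 0}
    - {"ax": 0, "ay": 0, "az": 0, "hand": 0.9, "x": 0.14, "y": 0.03, "z": 0}
    - {"ax": 0, "ay": 0, "az": 0, "hand": 0.9, "x": 0.14, "y": 0.03, "z": 0}
    - {"ax": 0, "ay": 0, "az": 0, "hand": 0.9, "x": 0.14, "y": 0.03, "z": 0}
    - {"ax": 0, "ay": 0, "az": 0, "hand": 0.9, "x": 0.14, "y": 0.03, "z": 0}

```text
time: 37.25
position: [0.4663, 0.0854, 0.3655]
tcp_rot: [-0.094, 1.22, 0.132]
contact_force: [-0.3, -0.7, 0.4]
grip_width: 0.15
```

```bash
python3 look.py 1a 23
```

```text
37.25 [0.46625776 0.0854453  0.36546708] 0.1504338059727113 [-0.31759424 -0.65392315  0.42875887] 0.5016667711278398
to contact [-0.094 -0.083 -0.019  0.003 -0.006  0.008]
tip,col pred crop px [[332.07195867 442.00676028]
 [327.86628522 473.59756358]]
```

View pics/w23.png

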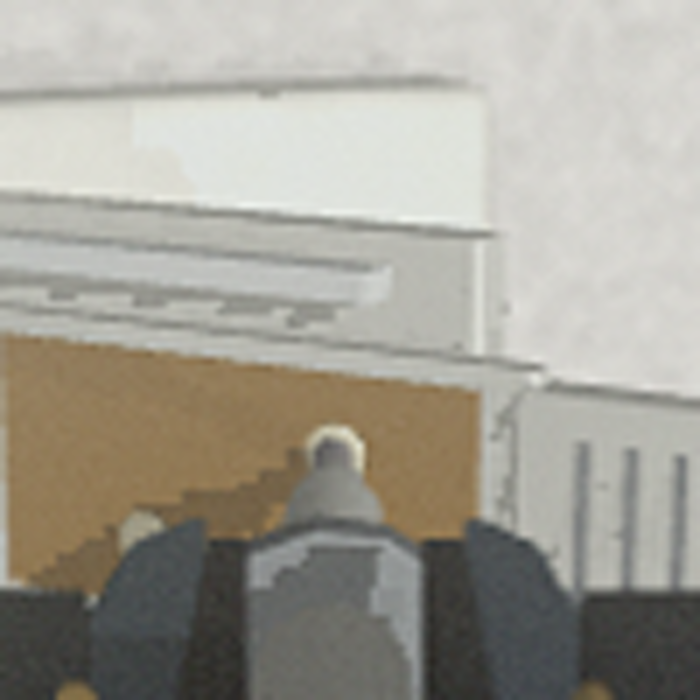

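View pics/s23.png

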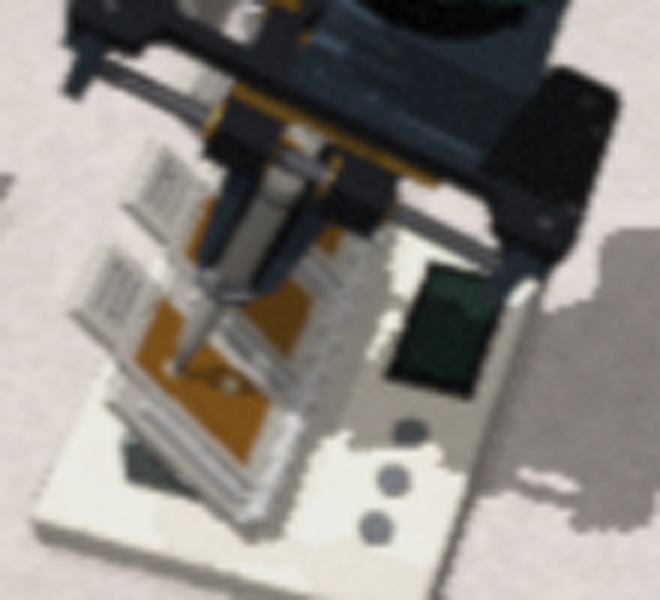

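```bash
cat > comp.py <<'E'
from h import *
import sys
s=state(); p,d=get_image('wrist'); C=cloud('wrist',d,s)
Rt=R.from_rotvec(s['tcp_rot']).as_matrix(); T=(C-s['position'])@Rt
hsv=cv2.cvtColor(p,cv2.COLOR_BGR2HSV)
m=(hsv[...,1]>90)&(hsv[...,0]>8)&(hsv[...,0]<25)&(abs(T[...,1])<.03)&(abs(T[...,2])<.04)&np.isfinite(T[...,0])&(T[...,0]>.24)&(T[...,0]<.36)
m=cv2.erode(m.astype(np.uint8),np.ones((3,3)))>0
q=T[m]; A=np.c_[q[:,1],q[:,2],np.ones(len(q))]
for _ in range(5):
    k=np.linalg.lstsq(A,q[:,0],rcond=None)[0]; r=abs(A@k-q[:,0]); kk=r<3*np.median(r)+1e-4; A,q=A[kk],q[kk]
print('t',s['time'],'n',len(q),'axis meets agar at x=%.4f'%k[2],'slopes',k[:2],'compression(0.290) mm %.2f'%(1000*(.290-k[2])),'F',np.round(s['contact_force'],2), 'Fax %.2f'%(-(Rt.T@s['contact_force'])[0]))
E
python3 comp.py;python3 comp.py
```

```text
t 37.35 n 1007 axis meets agar at x=0.2877 slopes [ 0.00370501 -0.56916463] compression(0.290) mm 2.30 F [-1.19  0.38  0.69] Fax 1.03
t 37.4 n 1013 axis meets agar at x=0.2877 slopes [-0.00483589 -0.570514  ] compression(0.290) mm 2.32 F [-0.35 -0.59 -0.82] Fax -0.62
```

Call:
servo_tool:
  commands:
    - {"ax": 0, "ay": 0, "az": 0, "hand": 0.9, "x": 0.04, "y": 0, "z": 0}
    - {"ax": 0, "ay": 0, "az": 0, "hand": 0.9, "x": 0.04, "y": 0, "z": 0}
    - {"ax": 0, "ay": 0, "az": 0, "hand": 0.9, "x": 0.04, "y": 0, "z": 0}

```text
time: 37.83
position: [0.4668, 0.0856, 0.3639]
tcp_rot: [-0.094, 1.22, 0.132]
contact_force: [-1.1, -0.7, 1.4]
grip_width: 0.147
```

```bash
for i in 1 2 3 4; do python3 comp.py; done; python3 look.py 1a 24
```

```text
t 37.825 n 1030 axis meets agar at x=0.2860 slopes [-0.00314258 -0.56806202] compression(0.290) mm 3.96 F [-1.13 -0.68  1.35] Fax 1.69
t 37.875 n 1054 axis meets agar at x=0.2861 slopes [ 0.00372072 -0.57030433] compression(0.290) mm 3.93 F [-1.5  -0.7   0.56] Fax 1.07
t 37.925 n 997 axis meets agar at x=0.2861 slopes [ 0.00216673 -0.57005283] compression(0.290) mm 3.91 F [-0.39 -1.24  0.84] Fax 0.99
t 37.975 n 1009 axis meets agar at x=0.2861 slopes [ 0.00119071 -0.57112556] compression(0.290) mm 3.88 F [-0.87 -1.18  0.82] Fax 1.13
38.025 [0.46679815 0.08553622 0.36395473] 0.14907953240857438 [-1.19741598 -0.45631193 -0.14929531] 0.4983213768124748
to contact [-0.134 -0.083 -0.019  0.003 -0.006  0.008]
tip,col pred crop px [[332.07194624 442.00675436]
 [327.89545787 477.06517337]]
```

View pics/w24.png

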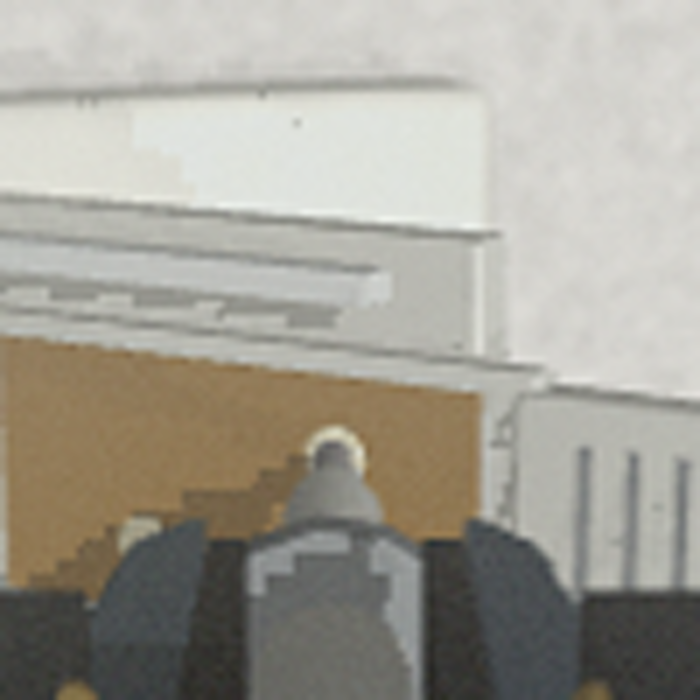

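```bash
cat > nxt.py <<'E'
from h import *
import sys
RT=RTILT(20); k=sys.argv[1]
off=np.array([.134,.083,.019])*.04
P=col(k)-.290*RT[:,0]+RT@off
print('press',cmd(P,RT)); print('hover20',cmd(P-.020*RT[:,0],RT)); print('near7',cmd(P-.007*RT[:,0],RT), state()['joints'][4])
E
python3 nxt.py 1b
```

```text
press [ 0.351 -0.375 -0.607  0.003 -0.006  0.008]
hover20 [-0.149 -0.375 -0.607  0.003 -0.006  0.008]
near7 [ 0.176 -0.375 -0.607  0.003 -0.006  0.008] 0.49829361832639785
```

Call:
servo_tool:
  commands:
    - {"ax": 0, "ay": 0, "az": 0, "hand": 0.9, "x": -0.3, "y": 0, "z": 0}
    - {"ax": 0, "ay": 0, "az": 0, "hand": 0.9, "x": -0.5, "y": 0, "z": 0}
    - {"ax": 0, "ay": 0, "az": 0, "hand": 0.9, "x": -0.4, "y": -0.37, "z": -0.6}
    - {"ax": 0, "ay": 0, "az": 0, "hand": 0.9, "x": -0.1, "y": -0.37, "z": -0.61}
    - {"ax": 0, "ay": 0, "az": 0, "hand": 0.9, "x": 0.12, "y": -0.37, "z": -0.61}
    - {"ax": 0, "ay": 0, "az": 0, "hand": 0.9, "x": 0.17, "y": -0.37, "z": -0.61}
    - {"ax": 0, "ay": 0, "az": 0, "hand": 0.9, "x": 0.17, "y": -0.37, "z": -0.61}
    - {"ax": 0, "ay": 0, "az": 0, "hand": 0.9, "x": 0.17, "y": -0.37, "z": -0.61}

```text
time: 39.12
position: [0.4489, 0.0679, 0.3495]
tcp_rot: [-0.095, 1.22, 0.133]
contact_force: [-0.1, -0.0, -0.9]
grip_width: 0.151
```

```bash
python3 comp.py; python3 look.py 1b 25;python3 nxt.py 1b
```

```text
t 39.125 n 1968 axis meets agar at x=0.2932 slopes [ 0.00219571 -0.57395337] compression(0.290) mm -3.22 F [-0.07 -0.03 -0.92] Fax -0.83
39.175 [0.44880573 0.06786436 0.34949804] 0.1485408983491811 [ 0.25480543  0.71075141 -0.49792427] 0.46350122424396845
to contact [ 0.051 -0.09  -0.021  0.004 -0.004  0.008]
tip,col pred crop px [[332.07379865 442.00585124]
 [326.60782976 463.85836315]]
press [ 0.185 -0.006  0.001  0.004 -0.004  0.008]
hover20 [-0.315 -0.006  0.001  0.004 -0.004  0.008]
near7 [ 0.01  -0.006  0.001  0.004 -0.004  0.008] 0.46342396229142485
```

View pics/w25.png

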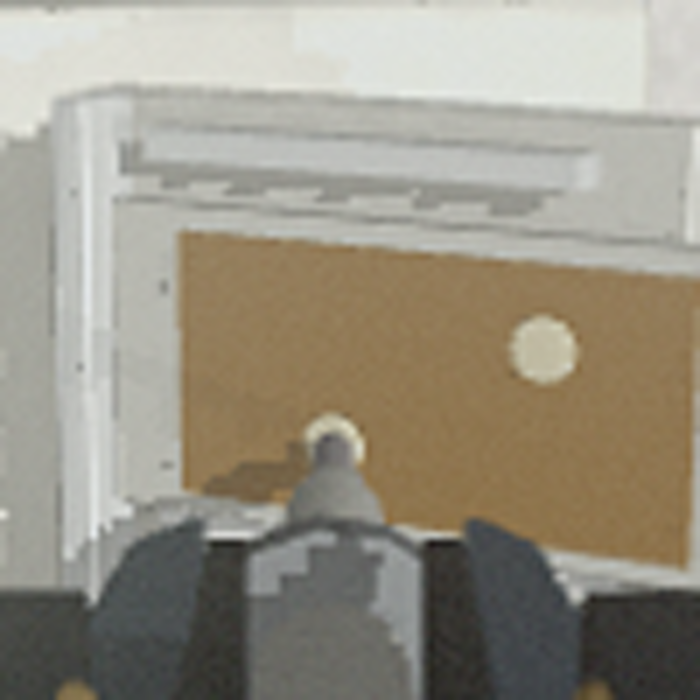

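Call:
servo_tool:
  commands:
    - {"ax": 0, "ay": 0, "az": 0, "hand": 0.9, "x": 0.05, "y": 0, "z": 0}
    - {"ax": 0, "ay": 0, "az": 0, "hand": 0.9, "x": 0.12, "y": 0, "z": 0}
    - {"ax": 0, "ay": 0, "az": 0, "hand": 0.9, "x": 0.18, "y": 0, "z": 0}
    - {"ax": 0, "ay": 0, "az": 0, "hand": 0.9, "x": 0.19, "y": 0, "z": 0}
    - {"ax": 0, "ay": 0, "az": 0, "hand": 0.9, "x": 0.19, "y": 0, "z": 0}
    - {"ax": 0, "ay": 0, "az": 0, "hand": 0.9, "x": 0.19, "y": 0, "z": 0}

```text
time: 40.02
position: [0.4512, 0.0682, 0.3423]
tcp_rot: [-0.094, 1.22, 0.133]
contact_force: [-2.5, 0.5, 0.9]
grip_width: 0.15
```

```bash
python3 comp.py; python3 comp.py; python3 look.py 1b 26;python3 nxt.py 2a
```

```text
t 40.025 n 2094 axis meets agar at x=0.2860 slopes [ 0.0023196  -0.57821287] compression(0.290) mm 4.02 F [-2.52  0.5   0.9 ] Fax 1.67
t 40.075 n 2094 axis meets agar at x=0.2860 slopes [-0.0011423  -0.57775922] compression(0.290) mm 4.01 F [-1.79 -1.23  0.12] Fax 0.78
40.125 [0.45127974 0.06819627 0.3423523 ] 0.15438074642632013 [-3.06773749 -0.77918682 -0.48846675] 0.44687191843835333
to contact [-0.138 -0.089 -0.018  0.004 -0.004  0.008]
tip,col pred crop px [[332.07507467 442.00558475]
 [327.18955206 479.23077778]]
press [-0.165 -1.306  0.28   0.003 -0.002  0.008]
hover20 [-0.665 -1.306  0.28   0.003 -0.002  0.008]
near7 [-0.34  -1.306  0.28   0.003 -0.002  0.008] 0.4467609415749527
```

View pics/w26.png

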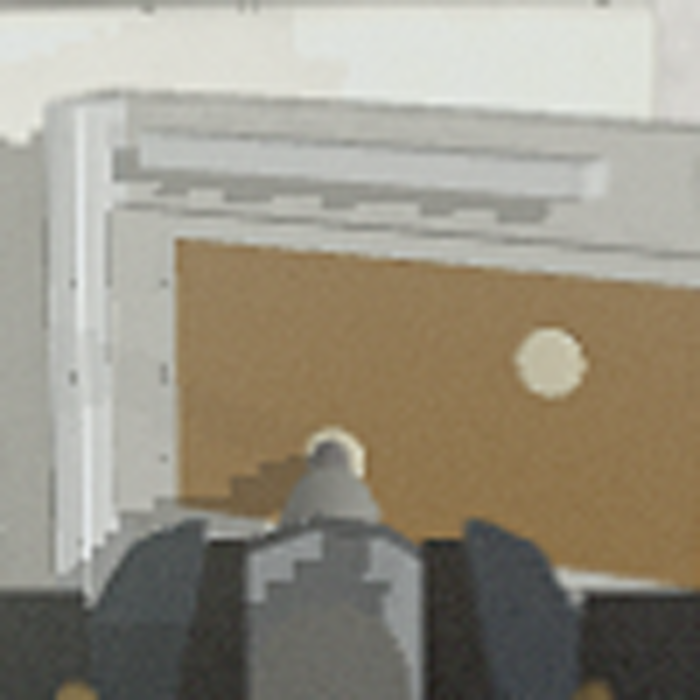

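Call:
servo_tool:
  commands:
    - {"ax": 0, "ay": 0, "az": 0, "hand": 0.9, "x": -0.4, "y": 0, "z": 0}
    - {"ax": 0, "ay": 0, "az": 0, "hand": 0.9, "x": -0.8, "y": -0.1, "z": 0.1}
    - {"ax": 0, "ay": 0, "az": 0, "hand": 0.9, "x": -0.8, "y": -0.7, "z": 0.28}
    - {"ax": 0, "ay": 0, "az": 0, "hand": 0.9, "x": -0.8, "y": -1.3, "z": 0.28}
    - {"ax": 0, "ay": 0, "az": 0, "hand": 0.9, "x": -0.6, "y": -1.31, "z": 0.28}
    - {"ax": 0, "ay": 0, "az": 0, "hand": 0.9, "x": -0.4, "y": -1.31, "z": 0.28}
    - {"ax": 0, "ay": 0, "az": 0, "hand": 0.9, "x": -0.34, "y": -1.31, "z": 0.28}
    - {"ax": 0, "ay": 0, "az": 0, "hand": 0.9, "x": -0.34, "y": -1.31, "z": 0.28}

```text
time: 41.22
position: [0.4651, 0.0178, 0.3588]
tcp_rot: [-0.095, 1.22, 0.133]
contact_force: [0.3, -0.1, 0.2]
grip_width: 0.15
```

```bash
python3 comp.py; python3 look.py 2a 27;python3 nxt.py 2a
```

```text
t 41.225 n 1874 axis meets agar at x=0.2927 slopes [ 0.00063053 -0.57305545] compression(0.290) mm -2.72 F [ 0.28 -0.05  0.19] Fax 0.09
41.275 [0.46509216 0.01769511 0.3589787 ] 0.14721476301582404 [-0.24017165 -0.85402432 -0.45052834] 0.49367424658271425
to contact [ 0.039 -0.088 -0.019  0.008 -0.004  0.006]
tip,col pred crop px [[332.07256623 442.00471959]
 [327.18989049 464.85009835]]
press [ 0.179 -0.001 -0.002  0.007  0.     0.008]
hover20 [-0.321 -0.002 -0.002  0.007  0.     0.008]
near7 [ 0.004 -0.002 -0.002  0.007  0.     0.008] 0.49369198411584686
```

View pics/w27.png

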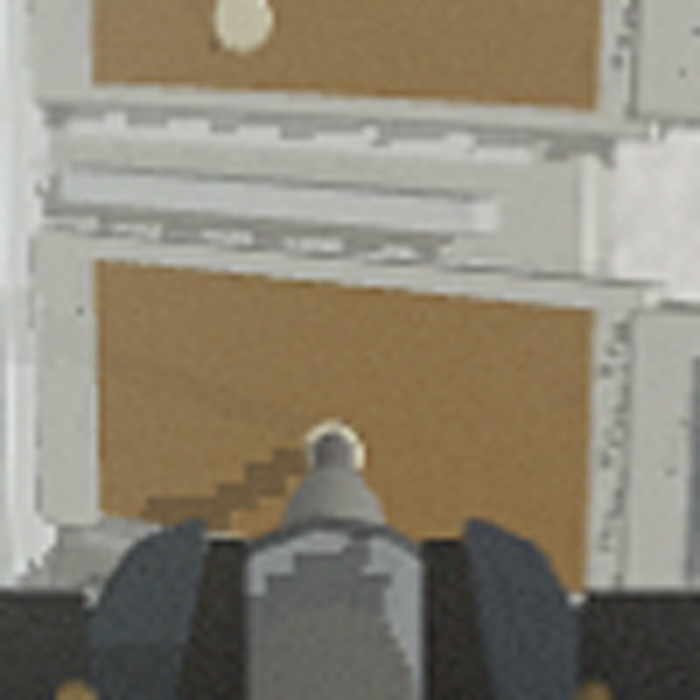

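View pics/s27.png

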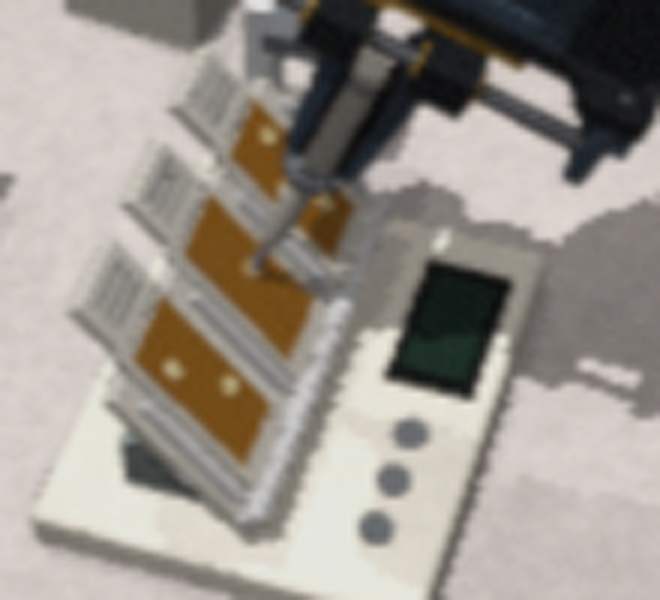

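Call:
servo_tool:
  commands:
    - {"ax": 0, "ay": 0, "az": 0, "hand": 0.9, "x": 0.03, "y": -0.02, "z": 0}
    - {"ax": 0, "ay": 0, "az": 0, "hand": 0.9, "x": 0.1, "y": -0.02, "z": 0}
    - {"ax": 0, "ay": 0, "az": 0, "hand": 0.9, "x": 0.17, "y": -0.02, "z": 0}
    - {"ax": 0, "ay": 0, "az": 0, "hand": 0.9, "x": 0.18, "y": -0.02, "z": 0}
    - {"ax": 0, "ay": 0, "az": 0, "hand": 0.9, "x": 0.18, "y": -0.02, "z": 0}
    - {"ax": 0, "ay": 0, "az": 0, "hand": 0.9, "x": 0.18, "y": -0.02, "z": 0}

```text
time: 42.12
position: [0.4675, 0.0171, 0.3523]
tcp_rot: [-0.095, 1.22, 0.133]
contact_force: [-1.8, -0.4, 0.3]
grip_width: 0.15
```

```bash
python3 comp.py; python3 comp.py; python3 look.py 2a 28;python3 nxt.py 3a
```

```text
t 42.125 n 1902 axis meets agar at x=0.2860 slopes [-4.13874236e-04 -5.76376212e-01] compression(0.290) mm 3.98 F [-1.85 -0.36  0.34] Fax 0.96
t 42.175 n 1989 axis meets agar at x=0.2860 slopes [-0.00073547 -0.5740342 ] compression(0.290) mm 4.01 F [-2.92 -0.76  0.31] Fax 1.31
42.225 [0.46748864 0.01713933 0.3523379 ] 0.14823365485292686 [-2.46969519 -0.9579334   0.03204709] 0.4789826328363229
to contact [-0.137 -0.066 -0.016  0.006 -0.005  0.007]
tip,col pred crop px [[332.07087275 442.00521857]
 [328.33781233 472.13558273]]
press [-0.251 -1.458  0.433  0.006 -0.003  0.007]
hover20 [-0.751 -1.458  0.432  0.006 -0.003  0.007]
near7 [-0.426 -1.458  0.433  0.006 -0.003  0.007] 0.4788784425447526
```

View pics/w28.png

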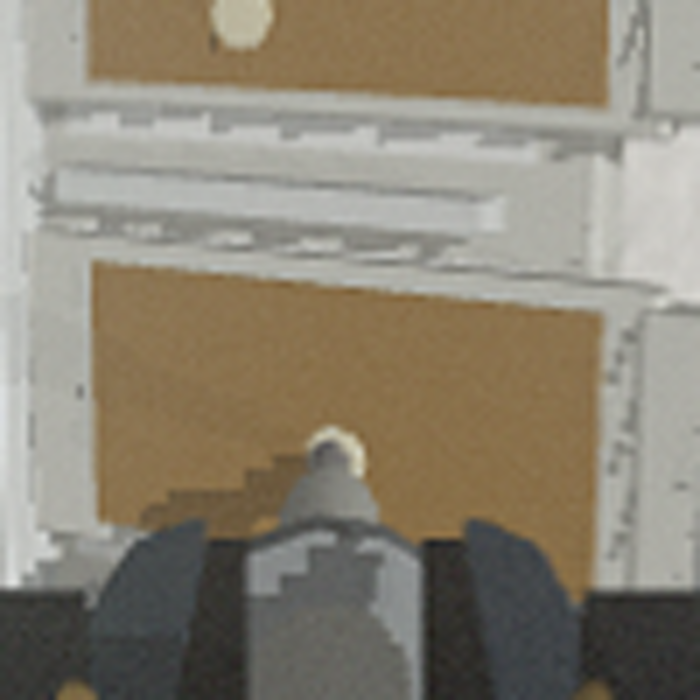

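Call:
servo_tool:
  commands:
    - {"ax": 0, "ay": 0, "az": 0, "hand": 0.9, "x": -0.4, "y": 0, "z": 0}
    - {"ax": 0, "ay": 0, "az": 0, "hand": 0.9, "x": -0.9, "y": -0.1, "z": 0.1}
    - {"ax": 0, "ay": 0, "az": 0, "hand": 0.9, "x": -0.9, "y": -0.8, "z": 0.44}
    - {"ax": 0, "ay": 0, "az": 0, "hand": 0.9, "x": -0.9, "y": -1.47, "z": 0.44}
    - {"ax": 0, "ay": 0, "az": 0, "hand": 0.9, "x": -0.7, "y": -1.47, "z": 0.44}
    - {"ax": 0, "ay": 0, "az": 0, "hand": 0.9, "x": -0.5, "y": -1.47, "z": 0.44}
    - {"ax": 0, "ay": 0, "az": 0, "hand": 0.9, "x": -0.43, "y": -1.47, "z": 0.44}
    - {"ax": 0, "ay": 0, "az": 0, "hand": 0.9, "x": -0.43, "y": -1.47, "z": 0.44}

```text
time: 43.32
position: [0.487, -0.0388, 0.3744]
tcp_rot: [-0.095, 1.22, 0.134]
contact_force: [-0.9, -0.7, -0.5]
grip_width: 0.149
```

```bash
python3 comp.py; python3 look.py 3a 29;python3 nxt.py 3a
```

```text
t 43.325 n 1413 axis meets agar at x=0.2927 slopes [ 0.000621   -0.56465389] compression(0.290) mm -2.73 F [-0.86 -0.68 -0.51] Fax -0.15
43.375 [ 0.48702593 -0.03893637  0.37460096] 0.14494435984657328 [-6.51387716e-02  1.73052272e-04 -1.30575889e+00] 0.54520207893723
to contact [ 0.044 -0.081 -0.027  0.01  -0.005  0.005]
tip,col pred crop px [[332.06778151 442.0044114 ]
 [325.0609229  462.54525121]]
press [ 0.182  0.006 -0.009  0.009 -0.002  0.006]
hover20 [-0.318  0.006 -0.009  0.009 -0.002  0.006]
near7 [ 0.007  0.006 -0.009  0.009 -0.002  0.006] 0.5451756249256596
```

View pics/w29.png

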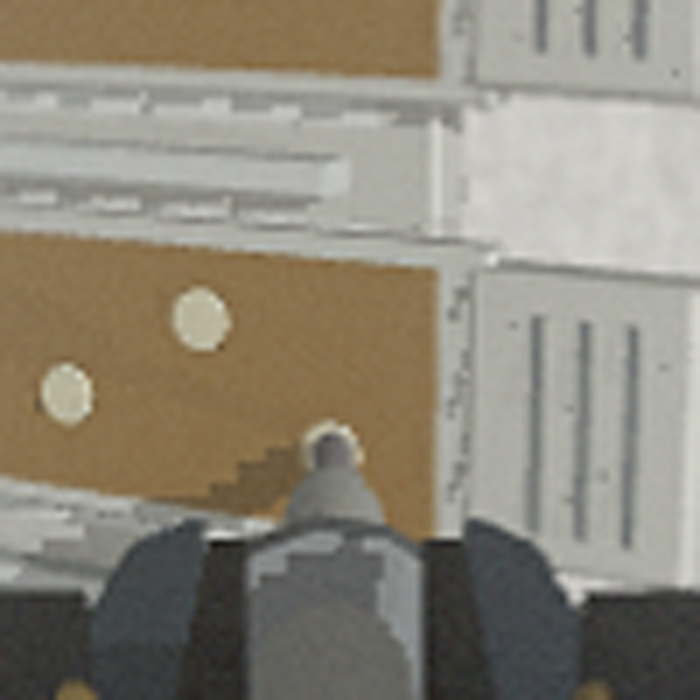

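Call:
servo_tool:
  commands:
    - {"ax": 0, "ay": 0, "az": 0, "hand": 0.9, "x": 0.03, "y": -0.02, "z": 0}
    - {"ax": 0, "ay": 0, "az": 0, "hand": 0.9, "x": 0.1, "y": -0.02, "z": 0}
    - {"ax": 0, "ay": 0, "az": 0, "hand": 0.9, "x": 0.17, "y": -0.02, "z": 0}
    - {"ax": 0, "ay": 0, "az": 0, "hand": 0.9, "x": 0.18, "y": -0.02, "z": 0}
    - {"ax": 0, "ay": 0, "az": 0, "hand": 0.9, "x": 0.18, "y": -0.02, "z": 0}
    - {"ax": 0, "ay": 0, "az": 0, "hand": 0.9, "x": 0.18, "y": -0.02, "z": 0}

```text
time: 44.22
position: [0.4896, -0.0395, 0.368]
tcp_rot: [-0.095, 1.22, 0.133]
contact_force: [-1.0, -0.5, 1.3]
grip_width: 0.144
```

```bash
python3 comp.py; python3 comp.py; python3 look.py 3a 30;python3 nxt.py 3b
```

```text
t 44.225 n 1470 axis meets agar at x=0.2858 slopes [ 0.00129762 -0.56996316] compression(0.290) mm 4.21 F [-0.96 -0.49  1.26] Fax 1.53
t 44.275 n 1503 axis meets agar at x=0.2858 slopes [ 0.00127767 -0.5691202 ] compression(0.290) mm 4.16 F [-1.16 -0.78  1.03] Fax 1.40
44.325 [ 0.48957338 -0.03949017  0.36801335] 0.14709686398518812 [-1.21734777  0.53860754  0.68880706] 0.5310538802624207
to contact [-0.132 -0.057 -0.027  0.01  -0.003  0.006]
tip,col pred crop px [[332.06947632 442.00449142]
 [323.84661857 469.23016153]]
press [ 0.24   0.402 -0.419  0.009 -0.003  0.006]
hover20 [-0.26   0.402 -0.419  0.009 -0.003  0.006]
near7 [ 0.065  0.402 -0.419  0.009 -0.003  0.006] 0.5310303833939011
```

View pics/w30.png

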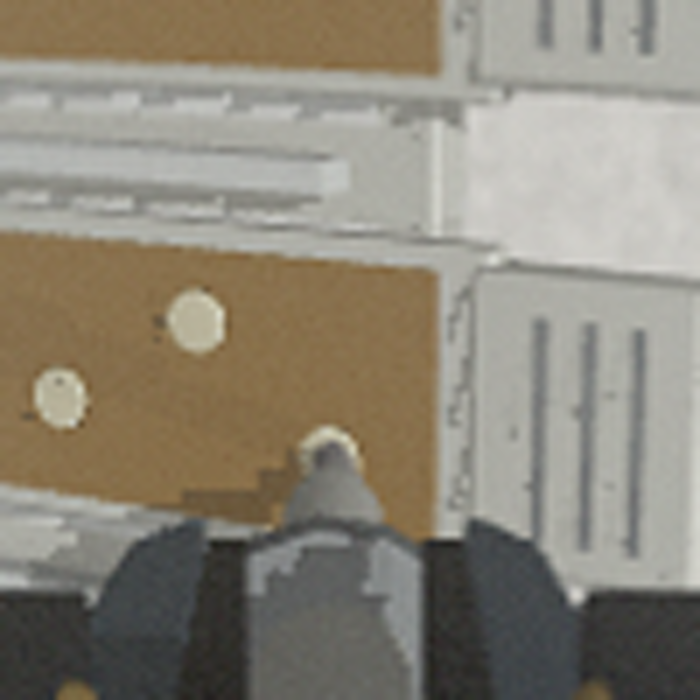

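Call:
servo_tool:
  commands:
    - {"ax": 0, "ay": 0, "az": 0, "hand": 0.9, "x": -0.3, "y": 0, "z": 0}
    - {"ax": 0, "ay": 0, "az": 0, "hand": 0.9, "x": -0.5, "y": 0, "z": 0}
    - {"ax": 0, "ay": 0, "az": 0, "hand": 0.9, "x": -0.5, "y": 0.39, "z": -0.42}
    - {"ax": 0, "ay": 0, "az": 0, "hand": 0.9, "x": -0.2, "y": 0.39, "z": -0.42}
    - {"ax": 0, "ay": 0, "az": 0, "hand": 0.9, "x": 0.02, "y": 0.39, "z": -0.42}
    - {"ax": 0, "ay": 0, "az": 0, "hand": 0.9, "x": 0.06, "y": 0.39, "z": -0.42}
    - {"ax": 0, "ay": 0, "az": 0, "hand": 0.9, "x": 0.06, "y": 0.39, "z": -0.42}
    - {"ax": 0, "ay": 0, "az": 0, "hand": 0.9, "x": 0.06, "y": 0.39, "z": -0.42}

```text
time: 45.42
position: [0.4726, -0.0265, 0.3602]
tcp_rot: [-0.095, 1.219, 0.133]
contact_force: [-0.4, 0.1, -0.5]
grip_width: 0.148
```

```bash
python3 comp.py; python3 look.py 3b 31;python3 nxt.py 3b
```

```text
t 45.425 n 970 axis meets agar at x=0.2930 slopes [-0.00221797 -0.56883788] compression(0.290) mm -3.04 F [-0.43  0.1  -0.53] Fax -0.36
45.475 [ 0.47252099 -0.02646523  0.36020629] 0.14941637618191023 [ 0.24767982  0.00179065 -0.68410032] 0.5080718746282042
to contact [ 0.05  -0.069 -0.023  0.009 -0.     0.007]
tip,col pred crop px [[332.07222574 442.00429977]
 [324.89441066 457.69491497]]
press [ 0.185  0.014 -0.003  0.009  0.     0.007]
hover20 [-0.315  0.013 -0.003  0.009  0.     0.007]
near7 [ 0.01   0.014 -0.003  0.009  0.     0.007] 0.5079997113138484
```

View pics/w31.png

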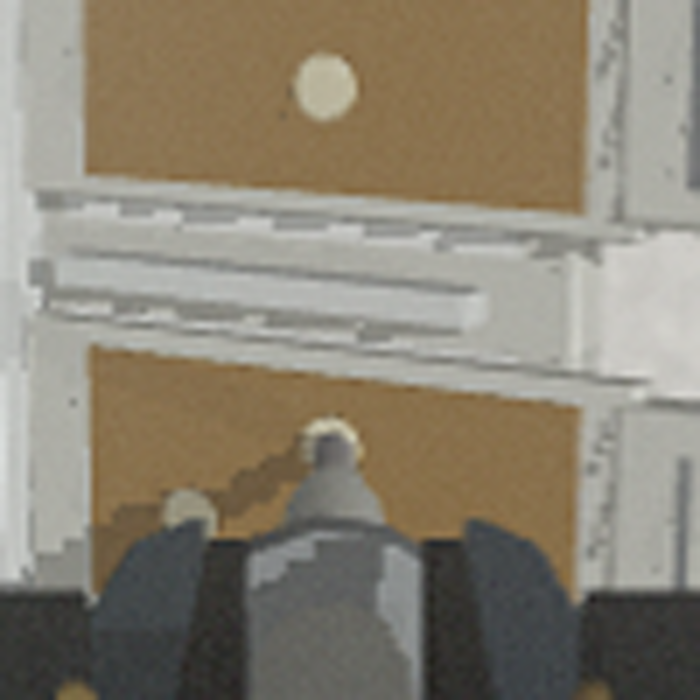

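Call:
servo_tool:
  commands:
    - {"ax": 0, "ay": 0, "az": 0, "hand": 0.9, "x": 0.03, "y": 0, "z": 0}
    - {"ax": 0, "ay": 0, "az": 0, "hand": 0.9, "x": 0.1, "y": 0, "z": 0}
    - {"ax": 0, "ay": 0, "az": 0, "hand": 0.9, "x": 0.17, "y": 0, "z": 0}
    - {"ax": 0, "ay": 0, "az": 0, "hand": 0.9, "x": 0.19, "y": 0, "z": 0}
    - {"ax": 0, "ay": 0, "az": 0, "hand": 0.9, "x": 0.19, "y": 0, "z": 0}
    - {"ax": 0, "ay": 0, "az": 0, "hand": 0.9, "x": 0.19, "y": 0, "z": 0}

```text
time: 46.32
position: [0.4749, -0.026, 0.3529]
tcp_rot: [-0.095, 1.22, 0.133]
contact_force: [-3.2, -0.5, -0.3]
grip_width: 0.152
```

```bash
python3 comp.py; python3 comp.py; python3 look.py 3b 32;python3 nxt.py 3c
```

```text
t 46.325 n 991 axis meets agar at x=0.2857 slopes [-0.00219152 -0.57484483] compression(0.290) mm 4.25 F [-3.16 -0.52 -0.34] Fax 0.78
t 46.375 n 1002 axis meets agar at x=0.2857 slopes [-0.00541448 -0.57120883] compression(0.290) mm 4.27 F [-2.92 -0.32 -0.37] Fax 0.66
46.425 [ 0.4748583  -0.02603973  0.35297516] 0.14609806948016038 [-2.41382503 -0.6113121   0.24314686] 0.4925631660620254
to contact [-0.14  -0.071 -0.017  0.009 -0.004  0.006]
tip,col pred crop px [[332.06958252 442.00449407]
 [327.73927608 474.33729157]]
press [ 0.257 -0.287 -0.455  0.009 -0.001  0.006]
hover20 [-0.243 -0.287 -0.455  0.009 -0.001  0.006]
near7 [ 0.082 -0.287 -0.455  0.009 -0.001  0.006] 0.4923914095798746
```

View pics/w32.png

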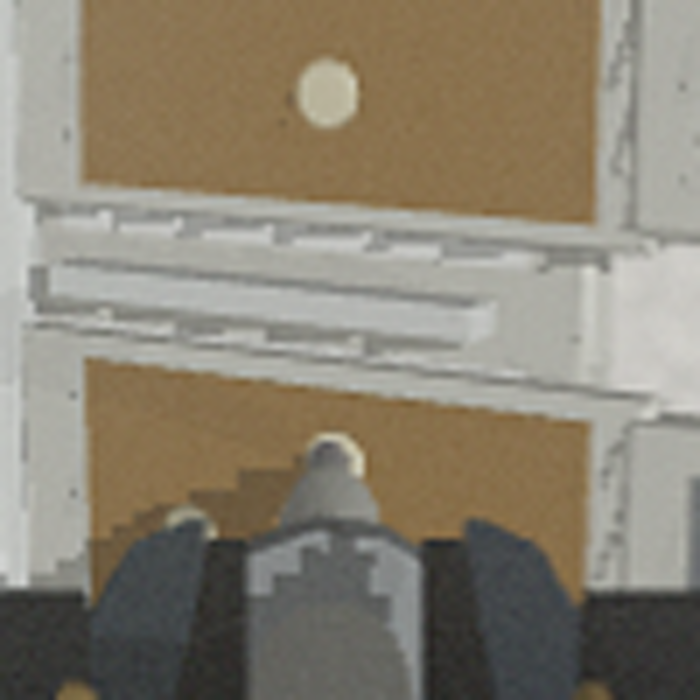

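Call:
servo_tool:
  commands:
    - {"ax": 0, "ay": 0, "az": 0, "hand": 0.9, "x": -0.3, "y": 0, "z": 0}
    - {"ax": 0, "ay": 0, "az": 0, "hand": 0.9, "x": -0.5, "y": 0, "z": 0}
    - {"ax": 0, "ay": 0, "az": 0, "hand": 0.9, "x": -0.5, "y": -0.3, "z": -0.45}
    - {"ax": 0, "ay": 0, "az": 0, "hand": 0.9, "x": -0.2, "y": -0.3, "z": -0.45}
    - {"ax": 0, "ay": 0, "az": 0, "hand": 0.9, "x": 0.03, "y": -0.3, "z": -0.45}
    - {"ax": 0, "ay": 0, "az": 0, "hand": 0.9, "x": 0.08, "y": -0.3, "z": -0.45}
    - {"ax": 0, "ay": 0, "az": 0, "hand": 0.9, "x": 0.08, "y": -0.3, "z": -0.45}
    - {"ax": 0, "ay": 0, "az": 0, "hand": 0.9, "x": 0.08, "y": -0.3, "z": -0.45}

```text
time: 47.52
position: [0.4613, -0.0402, 0.344]
tcp_rot: [-0.095, 1.219, 0.133]
contact_force: [0.4, 1.1, -0.5]
grip_width: 0.148
```

```bash
python3 comp.py; python3 look.py 3c 33;python3 nxt.py 3c
```

```text
t 47.525 n 1554 axis meets agar at x=0.2927 slopes [ 0.00287764 -0.57492514] compression(0.290) mm -2.75 F [ 0.38  1.07 -0.53] Fax -0.68
47.575 [ 0.46124876 -0.04025935  0.34408161] 0.14866713038357626 [-0.61704598 -0.00834038  0.19101387] 0.4757549095990381
to contact [ 0.047 -0.071 -0.028  0.01   0.     0.006]
tip,col pred crop px [[332.07235384 442.00395312]
 [322.70385872 458.69957909]]
press [ 0.181  0.013 -0.007  0.009  0.001  0.007]
hover20 [-0.319  0.012 -0.007  0.009  0.001  0.007]
near7 [ 0.006  0.013 -0.007  0.009  0.001  0.007] 0.4756892822952187
```

View pics/w33.png

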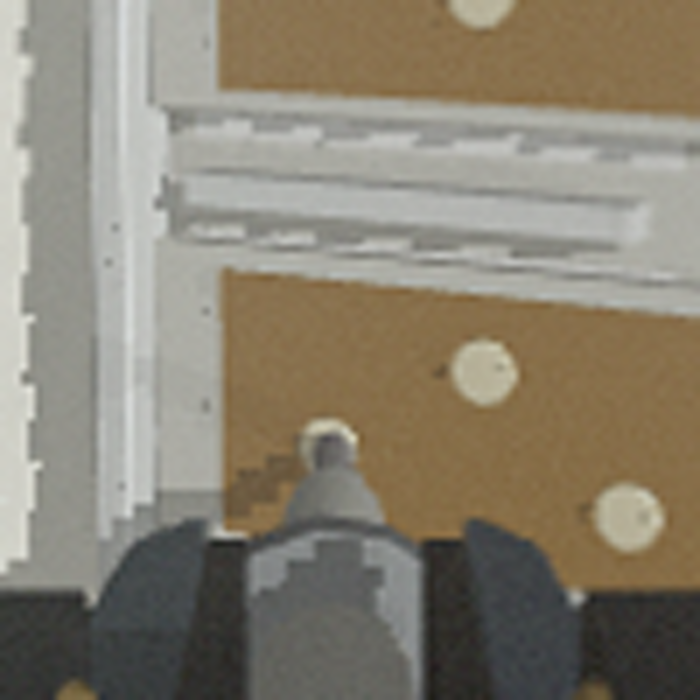

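Call:
servo_tool:
  commands:
    - {"ax": 0, "ay": 0, "az": 0, "hand": 0.9, "x": 0.03, "y": 0, "z": 0}
    - {"ax": 0, "ay": 0, "az": 0, "hand": 0.9, "x": 0.1, "y": 0, "z": 0}
    - {"ax": 0, "ay": 0, "az": 0, "hand": 0.9, "x": 0.17, "y": 0, "z": 0}
    - {"ax": 0, "ay": 0, "az": 0, "hand": 0.9, "x": 0.19, "y": 0, "z": 0}
    - {"ax": 0, "ay": 0, "az": 0, "hand": 0.9, "x": 0.19, "y": 0, "z": 0}
    - {"ax": 0, "ay": 0, "az": 0, "hand": 0.9, "x": 0.19, "y": 0, "z": 0}

```text
time: 48.42
position: [0.4637, -0.0399, 0.3369]
tcp_rot: [-0.095, 1.219, 0.133]
contact_force: [-2.5, 1.1, 0.0]
grip_width: 0.147
```

```bash
python3 comp.py; python3 comp.py; python3 look.py 3c 34
```

```text
t 48.425 n 1576 axis meets agar at x=0.2853 slopes [ 0.0020251  -0.57693544] compression(0.290) mm 4.68 F [-2.46  1.05  0.05] Fax 0.83
t 48.475 n 1607 axis meets agar at x=0.2853 slopes [-0.0034227  -0.57740042] compression(0.290) mm 4.66 F [-2.83  0.21  1.2 ] Fax 2.08
48.525 [ 0.4637944  -0.03991178  0.33705724] 0.1435450903164491 [-1.20489858  1.16181247  1.28775797] 0.45969715264663996
to contact [-0.14  -0.07  -0.029  0.009  0.003  0.007]
tip,col pred crop px [[332.07501113 442.00359087]
 [321.64192823 473.70854606]]
```

View pics/w34.png

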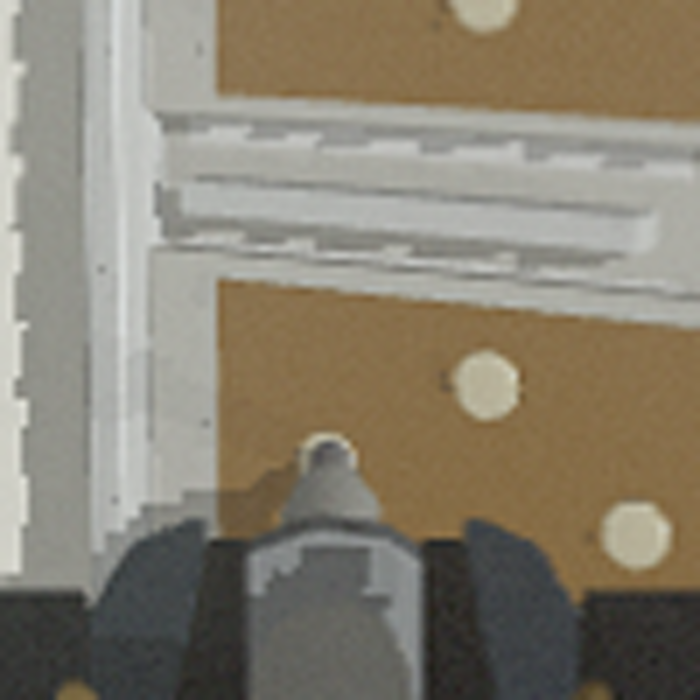

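View pics/s34.png

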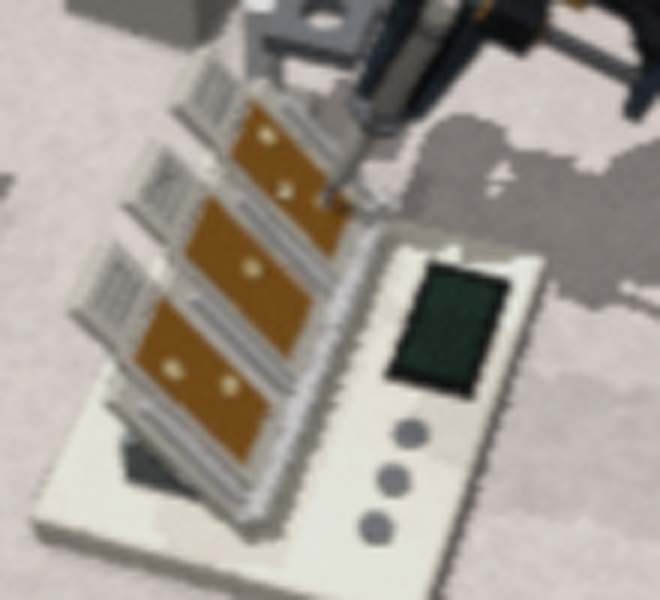

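Call:
servo_tool:
  commands:
    - {"ax": 0, "ay": 0, "az": 0, "hand": 0.9, "x": -0.5, "y": 0, "z": 0}
    - {"ax": 0, "ay": 0, "az": 0, "hand": 0.9, "x": -1.5, "y": 0, "z": 0}
    - {"ax": 0, "ay": 0, "az": 0, "hand": 0.9, "x": -2, "y": 0, "z": 0}
    - {"ax": 0, "ay": 0, "az": 0, "hand": 0.9, "x": -2, "y": 0, "z": 0}

```text
time: 49.12
position: [0.4369, -0.0441, 0.4136]
tcp_rot: [-0.096, 1.215, 0.132]
contact_force: [-0.1, -0.1, -0.8]
grip_width: 0.145
```

Run:
```python
from h import *
s=state();print(s['position'])
interp([.599,-.1037,.435],down(8.75),6,0)
```

```text
[ 0.43693609 -0.04411839  0.41362858]
[ 0.14 -0.35  0.62  0.    0.42  0.  ]
[ 0.27 -0.7   1.24  0.    0.84  0.01]
[ 0.4  -1.05  1.86  0.    1.26  0.01]
[ 0.54 -1.39  2.48  0.    1.69  0.01]
[ 0.68 -1.74  3.1   0.01  2.11  0.02]
[ 0.81 -2.09  3.73  0.01  2.53  0.02]
```

Call:
servo_tool:
  commands:
    - {"ax": 0, "ay": 0.42, "az": 0, "hand": 0.9, "x": 0, "y": -0.35, "z": 0.62}
    - {"ax": 0, "ay": 0.84, "az": 0, "hand": 0.9, "x": 0.1, "y": -0.7, "z": 1.24}
    - {"ax": 0, "ay": 1.26, "az": 0, "hand": 0.9, "x": 0.3, "y": -1.05, "z": 1.86}
    - {"ax": 0, "ay": 1.69, "az": 0, "hand": 0.9, "x": 0.5, "y": -1.39, "z": 2.48}
    - {"ax": 0, "ay": 2.11, "az": 0, "hand": 0.9, "x": 0.68, "y": -1.74, "z": 3.1}
    - {"ax": 0, "ay": 2.53, "az": 0, "hand": 0.9, "x": 0.81, "y": -2.09, "z": 3.73}
    - {"ax": 0, "ay": 2.53, "az": 0, "hand": 0.9, "x": 0.81, "y": -2.09, "z": 3.73}
    - {"ax": 0, "ay": 2.53, "az": 0, "hand": 0.9, "x": 0.81, "y": -2.09, "z": 3.73}
    - {"ax": 0, "ay": 2.53, "az": 0, "hand": 0.9, "x": 0.81, "y": -2.09, "z": 3.73}

```text
time: 50.25
position: [0.5985, -0.1033, 0.4345]
tcp_rot: [-0.122, 1.567, 0.119]
contact_force: [-0.0, -0.9, -0.6]
grip_width: 0.149
```

Run:
```python
from h import *
s=state();print(s['time'],s['position'])
print(cmd([.5990,-.1037,.3149],down(8.75)))
p,d=get_image('wrist'); crop('wrist',220,140,340,260,6,'pics/w35.png',p)
p,d=get_image('side'); crop('side',220,120,350,230,6,'pics/s35.png',p)
```

```text
50.25 [ 0.59847527 -0.10330789  0.43454823]
[ 2.991e+00 -5.000e-03  1.200e-02  5.000e-03 -1.000e-03  1.700e-02]
```

View pics/w35.png

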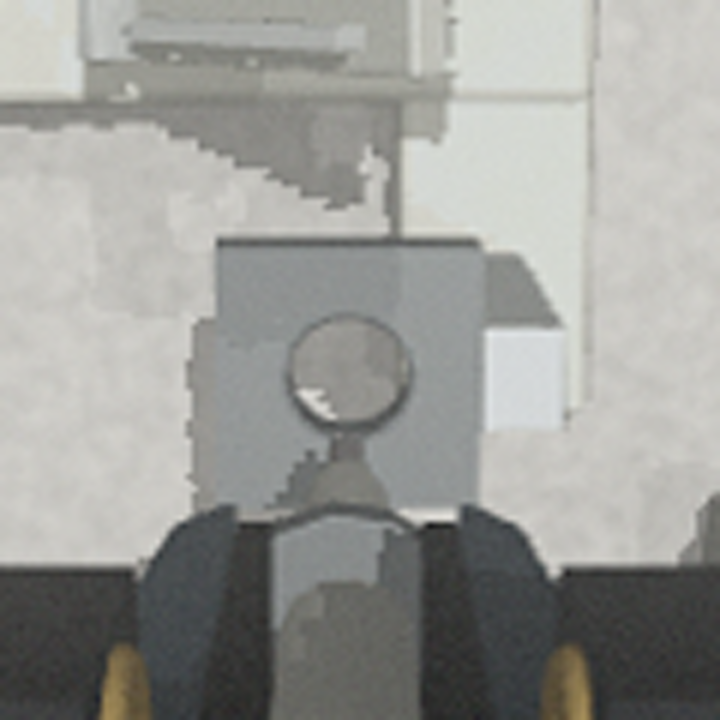

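View pics/s35.png

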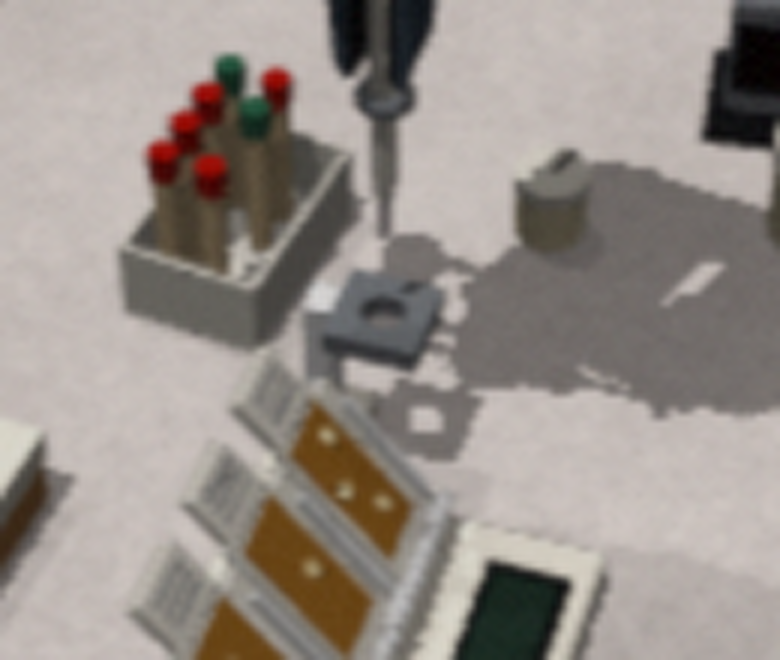

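Run:
```python
from h import *
s=state(); Rt=R.from_rotvec(s['tcp_rot']).as_matrix()
print(wproj([s['position']+Rt@[.290,0,0],s['position']+Rt@[.3345,0,0]],s))
print(plane('wrist',(278.2,201.7),.1,s), s['position'])
print(plane('side',(220+384/6,120+310/6),.1))
```

```text
[[277.11015213 213.24141238]
 [277.18337083 202.40114539]]
[ 0.59972602 -0.10349558  0.1       ] [ 0.59862587 -0.10338928  0.43499382]
[ 0.59744282 -0.10335174  0.1       ]
```

Call:
servo_tool:
  commands:
    - {"ax": 0, "ay": 0, "az": 0, "hand": 0.9, "x": 0.6, "y": 0, "z": 0.01}
    - {"ax": 0, "ay": 0, "az": 0, "hand": 0.9, "x": 1.2, "y": 0, "z": 0.01}
    - {"ax": 0, "ay": 0, "az": 0, "hand": 0.9, "x": 1.8, "y": 0, "z": 0.01}
    - {"ax": 0, "ay": 0, "az": 0, "hand": 0.9, "x": 2.4, "y": 0, "z": 0.01}
    - {"ax": 0, "ay": 0, "az": 0, "hand": 0.9, "x": 2.8, "y": 0, "z": 0.01}
    - {"ax": 0, "ay": 0, "az": 0, "hand": 0.9, "x": 2.95, "y": 0, "z": 0.01}
    - {"ax": 0, "ay": 0, "az": 0, "hand": 0.9, "x": 2.97, "y": 0, "z": 0.01}
    - {"ax": 0, "ay": 0, "az": 0, "hand": 0.9, "x": 2.97, "y": 0, "z": 0.01}

```text
time: 51.35
position: [0.5993, -0.1037, 0.3169]
tcp_rot: [-0.123, 1.566, 0.118]
contact_force: [-0.6, -0.2, -0.1]
grip_width: 0.15
```

Run:
```python
from h import *
s=state();print(s['time'],s['position'],s['contact_force'])
p,d=get_image('side'); crop('side',220,120,350,230,6,'pics/s36.png',p)
```

```text
51.35 [ 0.59934651 -0.10365385  0.31692832] [-0.5577067  -0.20533517 -0.08577871]
```

View pics/s36.png

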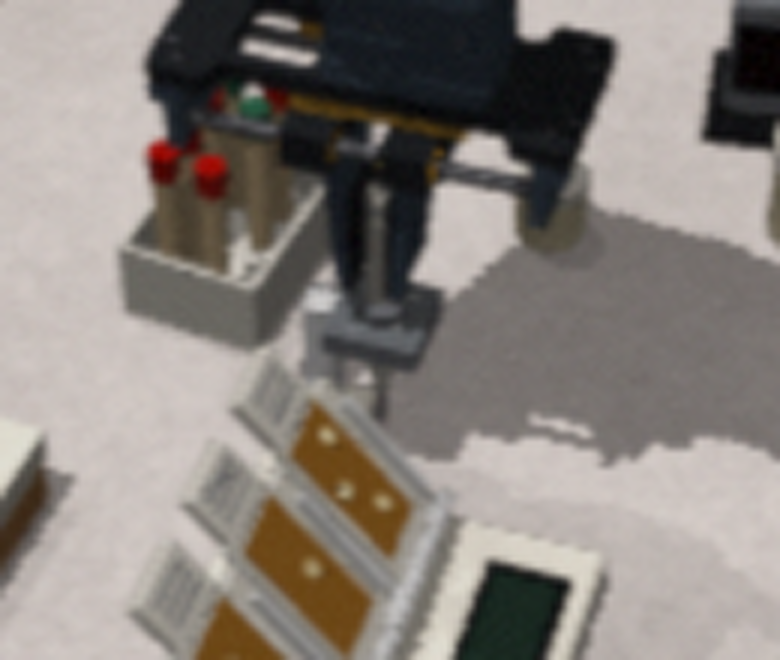

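Call:
servo_tool:
  commands:
    - {"ax": 0, "ay": 0, "az": 0, "hand": 0.9, "x": 0.04, "y": 0, "z": 0}
    - {"ax": 0, "ay": 0, "az": 0, "hand": 0.9, "x": 0.05, "y": 0, "z": 0}
    - {"ax": 0, "ay": 0, "az": 0, "hand": 0.75, "x": 0.05, "y": 0, "z": 0}
    - {"ax": 0, "ay": 0, "az": 0, "hand": 0.6, "x": 0.05, "y": 0, "z": 0}
    - {"ax": 0, "ay": 0, "az": 0, "hand": 0.6, "x": 0.05, "y": 0, "z": 0}
    - {"ax": 0, "ay": 0, "az": 0, "hand": 0.6, "x": 0.05, "y": 0, "z": 0}
    - {"ax": 0, "ay": 0, "az": 0, "hand": 0.6, "x": -0.6, "y": 0, "z": 0}
    - {"ax": 0, "ay": 0, "az": 0, "hand": 0.6, "x": -1.6, "y": 0, "z": 0}
    - {"ax": 0, "ay": 0, "az": 0, "hand": 0.6, "x": -2.6, "y": 0, "z": 0}
    - {"ax": 0, "ay": 0, "az": 0, "hand": 0.6, "x": -2.8, "y": -0.8, "z": -0.6}
    - {"ax": 0, "ay": 0, "az": 0, "hand": 0.6, "x": -2.8, "y": -0.8, "z": -0.6}
    - {"ax": 0, "ay": 0, "az": 0, "hand": 0.6, "x": -2.8, "y": -0.8, "z": -0.6}

```text
time: 52.9
position: [0.5803, -0.1385, 0.4287]
tcp_rot: [-0.122, 1.566, 0.118]
contact_force: [0.9, 0.8, 0.3]
grip_width: 0.4
```

Run:
```python
from h import *
s=state();print(s['time'],s['position'],s['contact_force'])
p,d=get_image('side'); cv2.imwrite('pics/s37f.png',p); crop('side',200,100,380,260,4.4,'pics/s37.png',p)
p,d=get_image('wrist'); cv2.imwrite('pics/w37.png',p)
```

```text
52.9 [ 0.58033069 -0.13849172  0.42873052] [0.90810296 0.80071305 0.26739522]
```

View pics/s37.png

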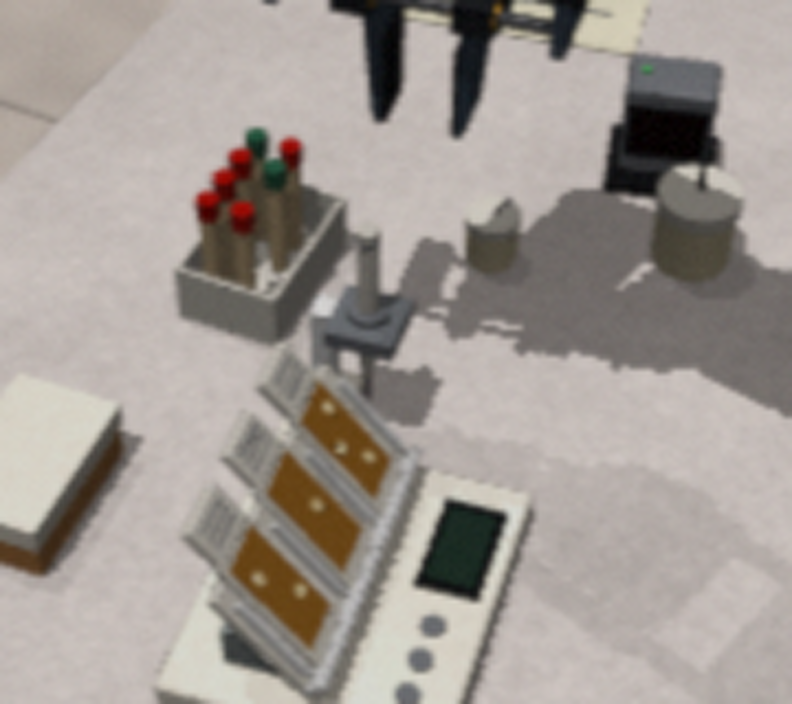

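View pics/w37.png

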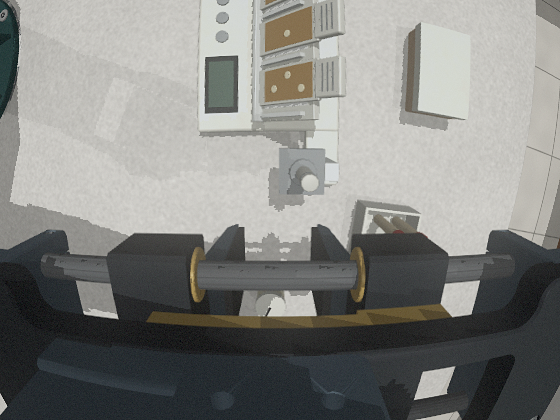

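Run:
```python
from h import *
print(cmd([.46,-.42,.42],down(-14)))
```

```text
[ 0.227 -6.501 -4.057  2.852  0.008  0.018]
```

Call:
servo_tool:
  commands:
    - {"ax": 0.5, "ay": 0, "az": 0, "hand": 0.4, "x": 0, "y": -1.1, "z": -0.7}
    - {"ax": 1, "ay": 0, "az": 0, "hand": 0.4, "x": 0, "y": -2.2, "z": -1.4}
    - {"ax": 1.5, "ay": 0, "az": 0, "hand": 0.4, "x": 0, "y": -3.3, "z": -2.1}
    - {"ax": 2, "ay": 0, "az": 0, "hand": 0.4, "x": 0.1, "y": -4.4, "z": -2.8}
    - {"ax": 2.5, "ay": 0, "az": 0, "hand": 0.4, "x": 0.2, "y": -5.5, "z": -3.5}
    - {"ax": 2.85, "ay": 0, "az": 0, "hand": 0.4, "x": 0.2, "y": -6.5, "z": -4.05}
    - {"ax": 2.85, "ay": 0, "az": 0, "hand": 0.4, "x": 0.2, "y": -6.5, "z": -4.05}
    - {"ax": 2.85, "ay": 0, "az": 0, "hand": 0.4, "x": 0.2, "y": -6.5, "z": -4.05}
    - {"ax": 2.85, "ay": 0, "az": 0, "hand": 0.4, "x": 0.2, "y": -6.5, "z": -4.05}
    - {"ax": 2.85, "ay": 0, "az": 0, "hand": 0.4, "x": 0.2, "y": -6.5, "z": -4.05}

```text
time: 54.25
position: [0.4607, -0.4191, 0.4211]
tcp_rot: [0.189, 1.561, -0.192]
contact_force: [0.4, 0.1, -0.7]
grip_width: 0.6
```

```bash
python3 pot.py w38 .4945 -.3459
python3 - <<'E'
from h import *
s=state();print(s['time'],s['position'],s['joint_vel'])
p,d=get_image('side'); crop('side',180,90,400,280,3.6,'pics/s38.png',p); cv2.imwrite('pics/s38f.png',p)
p,d=get_image('top'); cv2.imwrite('pics/t38.png',p); crop('top',200,110,440,260,3.3,'pics/t38c.png',p)
E
```

```text
cap ((0.47012755274772644, -0.3517897129058838), (0.05151575431227684, 0.05921585112810135), 13.550622940063477)
63
rib heading -85.1797853556588
54.3 [ 0.460643   -0.41925598  0.42111948] [-0.00578898  0.00146983 -0.00136825 -0.00067678  0.00171911 -0.00043602]
```

View pics/s38.png

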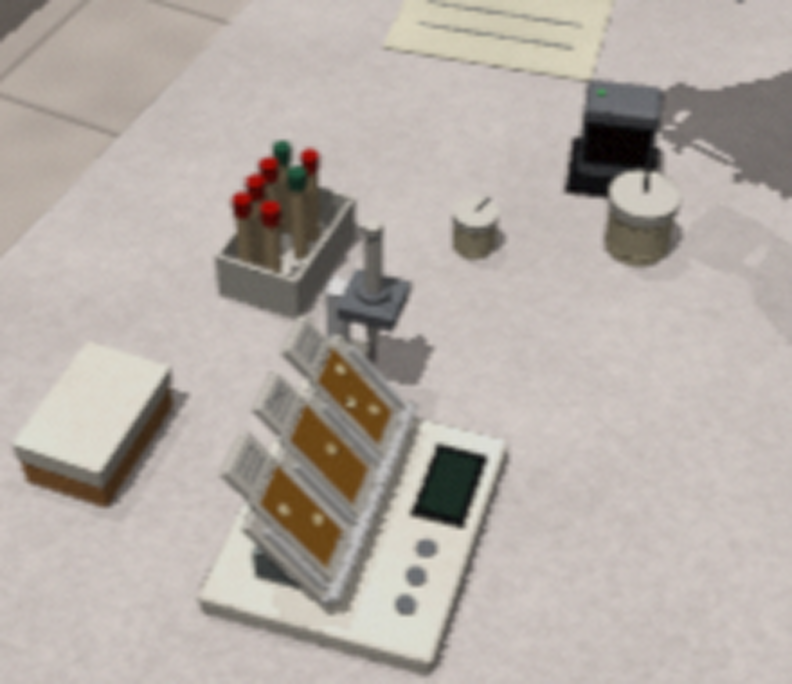

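View pics/t38c.png

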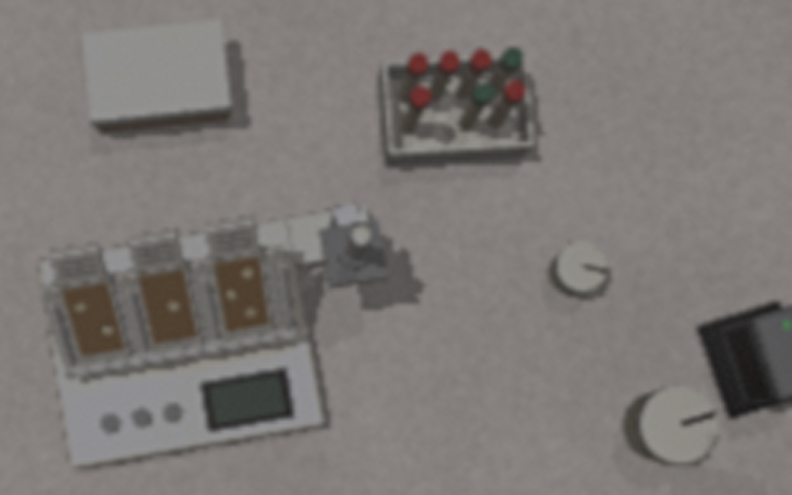

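```bash
python3 pot.py w39 .466 -.352
```

```text
cap ((0.46775171160697937, -0.3523837625980377), (0.05775604397058487, 0.05778106302022934), 129.3514862060547)
61
rib heading -75.11042147286489
```

View pics/w39.png

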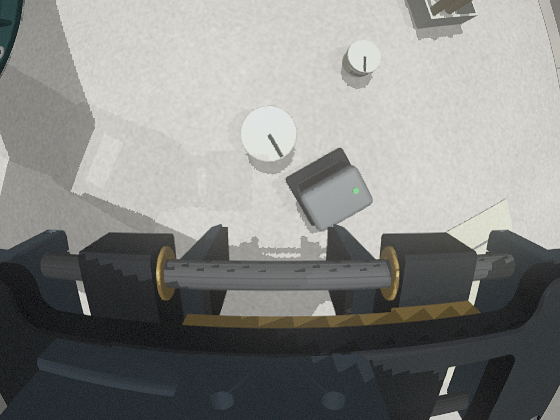

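Run:
```python
from h import *
print(cmd([.4678,-.3524,.30],down(-14)));print(cmd([.4678,-.3524,.219],down(-14)))
print(down(-14).T@(np.array([.4945,-.3459,0])-[.4678,-.3524,0])/.04)
```

```text
[ 3.024  1.682 -0.231  0.005  0.011  0.016]
[ 5.049e+00  1.686e+00 -2.340e-01  5.000e-03  1.100e-02  1.600e-02]
[0.         0.31915592 0.60836009]
```

Call:
servo_tool:
  commands:
    - {"ax": 0, "ay": 0, "az": 0, "hand": 0.1, "x": 1, "y": 0.8, "z": -0.1}
    - {"ax": 0, "ay": 0, "az": 0, "hand": 0.1, "x": 2, "y": 1.68, "z": -0.23}
    - {"ax": 0, "ay": 0, "az": 0, "hand": 0.1, "x": 3, "y": 1.68, "z": -0.23}
    - {"ax": 0, "ay": 0, "az": 0, "hand": 0.1, "x": 3, "y": 1.68, "z": -0.23}
    - {"ax": 0, "ay": 0, "az": 0, "hand": 0.1, "x": 4, "y": 1.68, "z": -0.23}
    - {"ax": 0, "ay": 0, "az": 0, "hand": 0.1, "x": 5, "y": 1.68, "z": -0.23}
    - {"ax": 0, "ay": 0, "az": 0, "hand": 0.1, "x": 5.03, "y": 1.68, "z": -0.23}
    - {"ax": 0, "ay": 0, "az": 0, "hand": 0.4, "x": 5.03, "y": 1.68, "z": -0.23}
    - {"ax": 0, "ay": 0, "az": 0, "hand": 0.6, "x": 5.03, "y": 1.68, "z": -0.23}
    - {"ax": 0, "ay": 0, "az": 0, "hand": 0.6, "x": 5.03, "y": 1.68, "z": -0.23}
    - {"ax": 0, "ay": 0, "az": 0, "hand": 0.6, "x": 5.03, "y": 1.68, "z": -0.23}
  squeeze: 15

```text
time: 55.82
position: [0.4684, -0.3532, 0.2214]
tcp_rot: [0.188, 1.559, -0.194]
contact_force: [-2.3, 1.1, 11.5]
grip_width: 0.652
```

Run:
```python
from h import *
s=state();print(s['time'],s['position'],s['grip_width'],s['contact_force'])
print(cmd([.4945,-.3459,s['position'][2]],down(-13)))
```

```text
55.825 [ 0.4684155  -0.35315624  0.22140339] 0.6519097833561868 [-2.31963376  1.05802009 11.51312145]
[ 0.001  0.333  0.589 -0.12   0.025  0.023]
```

Call:
servo_tool:
  commands:
    - {"ax": 0, "ay": 0, "az": 0, "hand": 0.6, "x": -0.3, "y": 0, "z": 0}
    - {"ax": -0.1, "ay": 0, "az": 0, "hand": 0.6, "x": -0.3, "y": 0.16, "z": 0.3}
    - {"ax": -0.1, "ay": 0, "az": 0, "hand": 0.6, "x": -0.3, "y": 0.33, "z": 0.6}
    - {"ax": -0.1, "ay": 0, "az": 0, "hand": 0.6, "x": -0.3, "y": 0.33, "z": 0.6}
    - {"ax": -0.1, "ay": 0, "az": 0, "hand": 0.6, "x": -0.3, "y": 0.33, "z": 0.6}
    - {"ax": -0.1, "ay": 0, "az": 0, "hand": 0.6, "x": -0.1, "y": 0.33, "z": 0.6}
    - {"ax": -0.1, "ay": 0, "az": 0, "hand": 0.6, "x": 0.0, "y": 0.33, "z": 0.6}
    - {"ax": -0.1, "ay": 0, "az": 0, "hand": 0.6, "x": 0.0, "y": 0.33, "z": 0.6}

```text
time: 56.82
position: [0.4946, -0.3462, 0.2209]
tcp_rot: [0.178, 1.561, -0.183]
contact_force: [-0.9, 0.1, -0.4]
grip_width: 0.652
```

Call:
servo_tool:
  commands:
    - {"ax": 0, "ay": 0, "az": 0, "hand": 0.6, "x": 0.03, "y": 0, "z": 0}
    - {"ax": 0, "ay": 0, "az": 0, "hand": 0.6, "x": 0.03, "y": 0, "z": 0}
    - {"ax": 0, "ay": 0, "az": 0, "hand": 0.2, "x": 0.03, "y": 0, "z": 0}
    - {"ax": 0, "ay": 0, "az": 0, "hand": 0.2, "x": 0.03, "y": 0, "z": 0}
    - {"ax": 0, "ay": 0, "az": 0, "hand": 0.2, "x": 0.0, "y": 0, "z": 0}
    - {"ax": 0, "ay": 0, "az": 0, "hand": 0.2, "x": -0.6, "y": 0, "z": 0}
    - {"ax": 0, "ay": 0, "az": 0, "hand": 0.2, "x": -1.8, "y": 0, "z": 0}
    - {"ax": 0, "ay": 0, "az": 0, "hand": 0.2, "x": -3.2, "y": -1, "z": 0}
    - {"ax": 0, "ay": 0, "az": 0, "hand": 0.2, "x": -4.4, "y": -2, "z": -0.4}
    - {"ax": 0, "ay": 0, "az": 0, "hand": 0.2, "x": -4.6, "y": -2, "z": -0.4}
    - {"ax": 0, "ay": 0, "az": 0, "hand": 0.2, "x": -4.6, "y": -2, "z": -0.4}
    - {"ax": 0, "ay": 0, "az": 0, "hand": 0.2, "x": -4.6, "y": -2, "z": -0.4}

```text
time: 58.32
position: [0.4605, -0.4189, 0.4034]
tcp_rot: [0.179, 1.563, -0.181]
contact_force: [0.2, -0.5, 0.3]
grip_width: 0.8
```

```bash
python3 pot.py w40 .4945 -.3459;python3 - <<'E'
from h import *
s=state();print(s['time'],s['position'],s['contact_force'])
p,d=get_image('side'); crop('side',180,90,400,280,3.6,'pics/s40.png',p); cv2.imwrite('pics/s40f.png',p)
a=cv2.imread('pics/side0.png'); 
for n,(x0,y0,x1,y1) in {'tube':(235,125,282,180),'carton':(180,180,232,230),'bottle':(155,290,200,345),'blue':(280,355,310,395)}.items(): print(n,np.abs(a[y0:y1,x0:x1].astype(int)-p[y0:y1,x0:x1]).mean())
E
```

```text
cap ((0.49480441212654114, -0.3456847667694092), (0.05798112228512764, 0.05808062106370926), 178.3563995361328)
74
rib heading -72.41050951952968
58.375 [ 0.46059048 -0.41884737  0.40331121] [-0.50657702 -0.35531534  0.52000428]
tube 2.218568665377176
carton 2.223076923076923
bottle 2.0872727272727274
blue 2.1619444444444444
```

View pics/s40f.png

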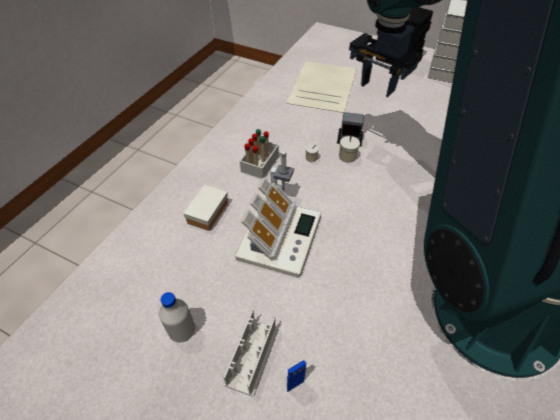

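View pics/s40.png

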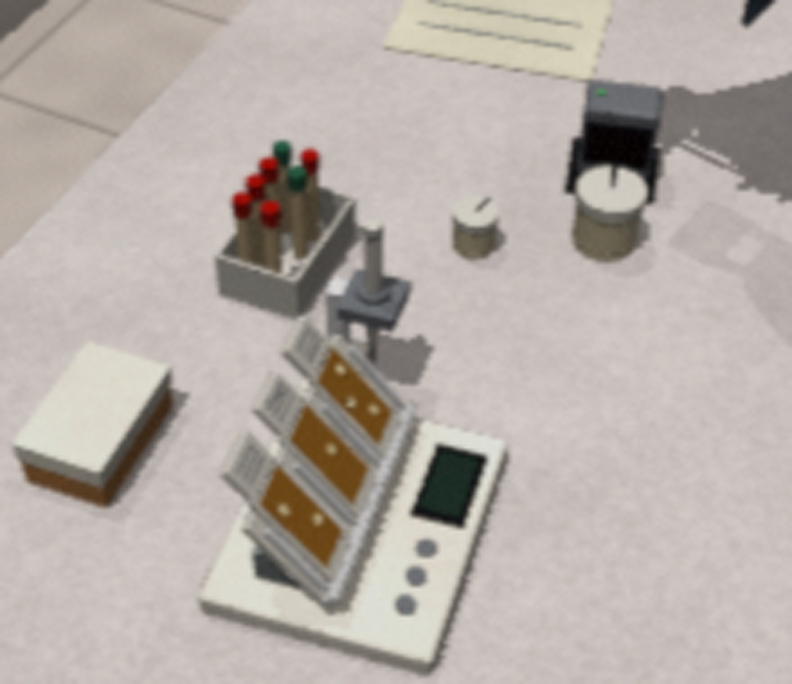

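```bash
python3 -c "
from station import *
print(sign_off())"
```

```text
the job is handed in; nothing more can be done
None
```

The job is handed in at about 58 s of the 210 s allowed. The hand-in reports no verdict, so what follows rests on my own checks.

- **Pot:** I stood it in front of the reader with the label turned to the window. It was later knocked about 27 mm aside, which I found on the last check after hanging up the pen and put right. The final measurement has it within about 1 mm of the spot I aimed for and its label within 2° of square to the window.
- **Slides:** all three were present. Each now leans in its own bay with its foot on the ledge and colonies facing up, as the last side picture shows.
- **Counts:** I pressed 1a, 1b, 2a, 3a, 3b and 3c in that order. The wrist pictures show the tip on every colony, at most about 1 mm off-centre. I could not read the pen's joint directly. The depth readings put the press at about 4 to 4.7 mm each, and the pictures show the tip pushed in. The force readings were noisy (roughly 0.7 to 2 N, against about 1.5 N expected) but do not disagree.
- **Pen:** it hangs in its bracket by the collar.
- **Tube rack, wash bottle, carton and blue look-alike:** all unchanged between the first and last side pictures.
- **One disagreement:** my predicted colony positions were 2–3 mm off from what the wrist camera showed beside the tip. I went by the camera for every press.

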